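# Restock a display tray with boxed hinges and clamp the divider

### The arm

A 7-joint arm with a two-finger parallel gripper is mounted at the origin on the work surface. World frame = base frame: x ahead of the robot, y to its left, z up, the work surface at z = 0. Lengths are in m, angles in rad, forces in N, time in s.
With the tool pointing down it reaches from about 0.425 to 0.825 m from the base axis. Payload 3.6 kg.
Tool frame: the origin (TCP) lies midway between the tips of the shut fingers; the grasp point (between the pads) lies 19 mm behind it; z points along the fingers, y is the direction in which the jaws open and shut (so a half turn about z gives the same grasp; the last joint's range is limited). The gripper opens to 85 mm and grips with 20 to 120 N. Pads are 22 mm wide; open, the fingers measure 114 mm over their backs; the gripper's body (76 mm by 85 mm) begins 54 mm behind the grasp point. The pads swing forward as they close: fully open they stand 13 mm farther back than shut.
Start: joints at [1.319, 0.615, -0.013, 1.423, 0.008, 1.103, -0.04], TCP at [0.146, -0.633, 0.231] pointing down, gripper open.
Joint ranges: [-3.12, 3.12], [-0.3, 2.06], [-1.34, 1.32], [0.26, 2.42], [-1.36, 4.5], [0.01, 1.98], [-2.84, 2.84]. Speed limits (rad/s): [2.79, 2.79, 3.14, 3.14, 3.14, 3.14, 3.14].

### API

Orientations are given as [roll, pitch, yaw] about the fixed x, y, z axes, in that order (R = Rz(yaw) Ry(pitch) Rx(roll)).
In Python, from rig import bot, vision gives the robot as it stands. The module is installed in compiled form; this text tells all that it offers.
- The arm moves only by the tool play_rows, never from a script. Its argument "rows" is a list of rows, each a list of 7 numbers: the turn, a rotation vector about the tool's x, y, z in rad, then the shift along the tool's x, y, z in m, then the gripper command: -1 is fully open, 1 is shut, values between are in proportion. A call has 1 to 8 rows; each row shifts and turns the commanded pose from where the row before left it, along the tool's axes as they then stand; what a row does not reach is not made up. A row lasts 1/8 s, in which the tool goes at most 62.5 mm and 10.7 degrees, less where a joint would pass 70% of its speed; a pose out of reach is approached as far as the arm can. A call is refused whole if a number of a shift passes 0.0625 or a number of a turn 0.188, either way. A call with a gripper value outside its range is refused whole. The fingers move at their own pace and stop on an object; "grip_force" is the grip in N (left out, the last holds). Time passes only in rows, so rows that do not move let the fingers close. It gives the time, the measured TCP pose, the force and the opening at its end, in the units of the state.
- bot.read_state(): the state, without advancing time (a new reading comes with each control period).
- vision.get_image(name): name is "scene" or "top"; returns a dict with "pixels" (480x640x3 uint8, red, green, blue), "camera_matrix" (3x3 intrinsics, pixels), "world_from_camera" (4x4, takes a point from camera to world coordinates). Camera axes: x right, y down, z forward; pixel columns grow to the right and rows downward; lengths in m; the calibration is good to about 2 mm. A picture is of the moment at which its call begins. There is no depth.
- bot.sign_off(): hands the job in, once; it reports no verdict.
The state is a dict: "time_s": time; "joint_pos": joint angles; "joint_velocities": joint speeds; "joint_torque": joint torques, N m; "tcp_pos": TCP position; "eef_rot": TCP orientation; "ft_force": force on the tool from outside, world axes, zero at the start; "torque": the same for the moment, N m; "grip_width": opening from 0.0 (shut) to 1.0 (fully open).
Only numpy, scipy, OpenCV 4.12 (cv2) and the standard library are available. Lean on these libraries where they do the work, as an engineer would, in place of code of your own. Each camera call takes 0.05 s, during which the arm holds its last target.

### The job

Restock the small display tray on the shelf: swing its cam lever up, slide the divider well back (over 180 mm from the end stop), and stand every boxed hinge pack that lies on the shelf upright on its small end in the tray, in one row between the end stop and the divider with the wide faces towards the stop. Then, with the lever still up, slide the divider along until the row is snug against the stop, and swing the lever down again to lock it. Leave the loose door hardware at the back of the shelf where it is.

Things in the scene. Friction and masses are not known exactly. Their poses are not given: they have to be found in the camera images.
- tray: fixed steel tray: base plate 110 mm (x) by 340 mm (y), 10 mm thick, packs stand on its top. Origin: centre of the plate's underside, on the shelf; z up, y along the tray from the end stop towards the open end. The end stop is an upright plate 56 mm wide (x), 12 mm thick, its top 95 mm above the shelf, its inner face at y = -158 mm. No side walls.
- divider (a joint): the divider's slide along the tray's +y, 0 to 0.245 m: the clear gap between the end stop and the divider's face. It starts between 0.02 and 0.10, locked while the lever is down (friction of the cam); with the lever up it slides with 2 N and can be dragged by the pinched lever.
- divider_face (a point): foot of the divider's face that looks to the stop (-y), mid-width, on the tray's top; axes as the tray's. The divider is an upright plate 56 mm wide, 8 mm thick, 73 mm high over the tray, with a low carriage block (56 mm wide, 60 mm long, 23 mm high) behind it (+y) that bears the lever.
- lever (a joint): the cam lever's hinge: 0 = down, level, pointing to the tray's -x (locked); grows as the free end swings up, up to 1.25 rad (free). Locked below 0.12, free above about 0.3. It stays where it is left (0.08 N m of friction; up to about 1 N m near the down end).
- lever_pivot (a point): the lever's hinge axis (parallel to the tray's y), 35 mm behind the divider's face and 42 mm above the tray's top; axes as the tray's.
- lever_grip (a point): point to pinch on the black lever, 75 mm from the pivot; the lever is a bar 16 mm wide (along the tray's y), 12 mm deep, its end 96 mm from the pivot. Its point's own axes turn with the lever: -x points to the free end.
- packA: boxed hinge pack, a closed cardboard carton 100 mm (its x) by 64 mm (its y) by 34 mm thick (its z), about 0.2 kg, a paper label with a steel hinge on one wide face. Origin at the carton's centre. It starts lying flat on the shelf, origin 17 mm up. May be absent.
- packB: boxed hinge pack, a closed cardboard carton 100 mm (its x) by 64 mm (its y) by 34 mm thick (its z), about 0.2 kg, a paper label with a steel hinge on one wide face. Origin at the carton's centre. It starts lying flat on the shelf, origin 17 mm up. May be absent.
- packC: boxed hinge pack, a closed cardboard carton 100 mm (its x) by 64 mm (its y) by 34 mm thick (its z), about 0.2 kg, a paper label with a steel hinge on one wide face. Origin at the carton's centre. It starts lying flat on the shelf, origin 17 mm up. May be absent.
- packD: boxed hinge pack, a closed cardboard carton 100 mm (its x) by 64 mm (its y) by 34 mm thick (its z), about 0.2 kg, a paper label with a steel hinge on one wide face. Origin at the carton's centre. It starts lying flat on the shelf, origin 17 mm up. May be absent.
- passage_lever: a matte black passage door lever, 140 x 52 mm and 59 mm high, lying on the shelf; origin at the centre of its foot. Not to be moved.
- hinge: an opened flat chrome butt hinge, 100 x 75 mm, 10 mm high; origin at the centre of its foot. Not to be moved.
- pull1: a pewter bow drawer pull, 110 mm long, 36 mm high; origin at the centre of its foot. Not to be moved.
- pull2: a second pewter drawer pull like the first; origin at the centre of its foot. Not to be moved.

How it is judged:
By the outcome, as a careful person would: the job done as asked, in the order asked, and still so for the second after the job is handed in, with the robot touching nothing.
Of packA, packB, packC, packD only 3 to 4 are there at a start; the rules pass over those that are not, and their reading is None.
At some moment in a run one of packA, packB, packC, packD may be knocked a few centimetres aside while the robot is not near it.
Once in a run the grip may slacken for a moment while it holds something.
It also fails if it takes over 210 s, if anything falls off the work surface, if the arm or the gripper's body presses on something with over 40 N, if the wrist force passes 120 N, or if a joint passes its speed limit or range.

## Working session

There is one attempt and no reset: what is moved stays moved. The work goes in short steps, Python scripts to look and compute and a tool call to move; the robot and the scene stay as the last step left them, time stands still between calls to the robot, and variables do not carry over. Pictures are saved under pics/ and viewed, and the job is handed in when it is done.

Besides the shell and the picture viewer there is one more tool, called after "Call:" as name(argument=value, ...) on one line, values as JSON. play_rows: Moves the arm, as the interface text tells. Its arguments: {"type":"object","properties":{"rows":{"type":"array","items":{"type":"array","items":{"type":"number"}}},"grip_force":{"type":"number"}},"required":["rows"]}

```bash
ls; mkdir -p pics; python3 - <<'E'
from rig import bot,vision
import cv2
print(bot.read_state())
for n in("scene","top"):
    d=vision.get_image(n); print(n,d["camera_matrix"],d["world_from_camera"])
    cv2.imwrite(f"pics/{n}0.png",d["pixels"][:,:,::-1])
E
```

```text
pics
{'time_s': 0.0, 'joint_pos': array([ 1.3185018 ,  0.61591066, -0.01261845,  1.42491391,  0.00806224,
        1.10342757, -0.04039798]), 'joint_velocities': array([ 0.00156436, -0.00153407, -0.00030888, -0.00130249,  0.00092111,
        0.00025533,  0.00021386]), 'joint_torque': array([-3.86018482e-04, -4.69219029e+01,  2.59190993e-01, -1.71038800e+01,
        9.97556403e-03,  9.57171607e-03, -1.52747072e-05]), 'tcp_pos': array([ 0.14536742, -0.6327359 ,  0.23013873]), 'eef_rot': array([-3.13898222e+00,  3.95632894e-06,  2.25847827e-01]), 'ft_force': array([-0.47298742, -0.33129275, -0.27530927]), 'torque': array([-0.00634135, -0.01474374, -0.02204793]), 'grip_width': 0.9992421062282736}
scene [[473.59172653   0.         311.11356227]
 [  0.         473.59172653 239.49807526]
 [  0.           0.           1.        ]] [[ 0.85694079  0.27739073 -0.43440403  0.99390222]
 [ 0.51541375 -0.46294475  0.72113163 -0.73122355]
 [-0.00106983 -0.84186492 -0.53968724  0.54236099]
 [ 0.          0.          0.          1.        ]]
top [[622.33584693   0.         328.77320359]
 [  0.         622.33584693 246.31882985]
 [  0.           0.           1.        ]] [[-0.01645665 -0.99164939  0.12790882  0.43194867]
 [-0.9997673   0.01810429  0.01172936 -0.08863968]
 [-0.01394711 -0.12768603 -0.99171657  1.34305051]
 [ 0.          0.          0.          1.        ]]
```

View pics/scene0.png

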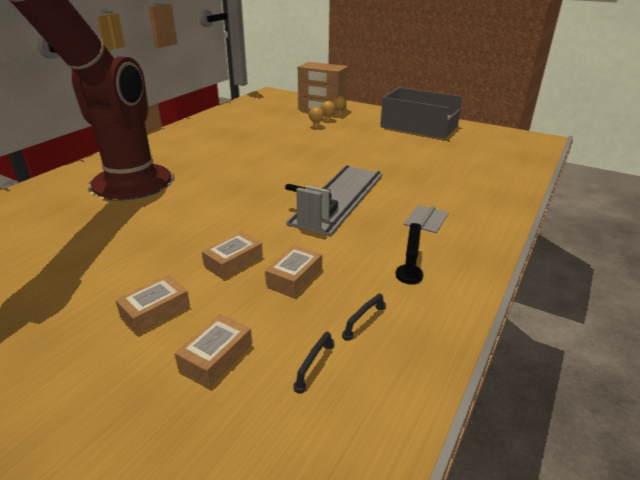

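View pics/top0.png

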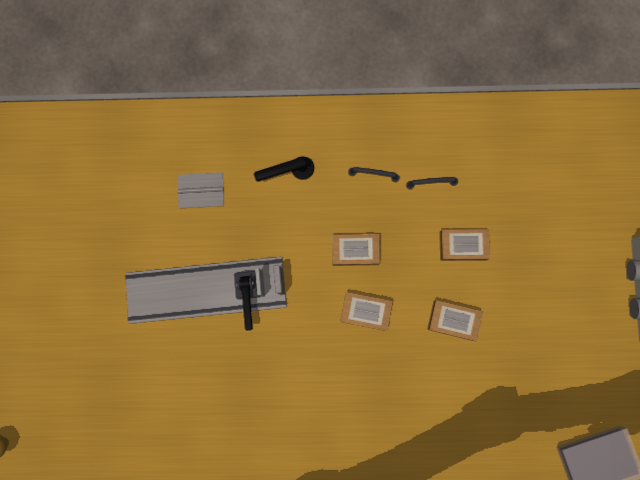

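```bash
cat > h.py <<'E'
from rig import bot,vision
import cv2,numpy as np
def im(n): 
    d=vision.get_image(n); return d["pixels"][:,:,::-1].copy(),np.array(d["camera_matrix"]),np.array(d["world_from_camera"])
def ray(K,T,u,v,z):
    d=T[:3,:3]@np.linalg.solve(K,[u,v,1.]); o=T[:3,3]
    return o+d*(z-o[2])/d[2]
def proj(K,T,p):
    c=T[:3,:3].T@(np.asarray(p)-T[:3,3]); q=K@c; return q[:2]/q[2]
def rects(img,K,T,z,lo=150,amin=300,amax=4000):
    # white labels
    hsv=cv2.cvtColor(img,cv2.COLOR_BGR2HSV); m=((hsv[...,1]<70)&(hsv[...,2]>lo)).astype(np.uint8)
    m=cv2.morphologyEx(m,cv2.MORPH_CLOSE,np.ones((7,7)))
    out=[]
    for c in cv2.findContours(m,cv2.RETR_EXTERNAL,cv2.CHAIN_APPROX_NONE)[0]:
        if not amin<cv2.contourArea(c)<amax: continue
        P=np.array([ray(K,T,*p[0],z)[:2] for p in c])
        r=cv2.minAreaRect((P*1000).astype(np.float32)); out.append((r,c.mean(0)[0]))
    return out
def crop(img,x0,y0,x1,y1,s,name):
    cv2.imwrite(name,cv2.resize(img[y0:y1,x0:x1],None,fx=s,fy=s,interpolation=cv2.INTER_CUBIC))
E
python3 - <<'E'
from h import *
img,K,T=im("top")
for r in rects(img,K,T,.034): print(r)
crop(img,110,240,310,340,4,"pics/tray.png")
crop(img,320,220,500,350,4,"pics/packs.png")
E
```

```text
(((441.1385192871094, -335.3359680175781), (69.01873016357422, 45.38945007324219), 75.48348236083984), array([455.95192308, 320.01923077]))
(((463.3343811035156, -149.4169464111328), (69.02051544189453, 44.97746276855469), 77.79663848876953), array([366.29126214, 310.80582524]))
(((595.1444702148438, -129.65557861328125), (69.7862319946289, 44.844139099121094), 88.9706039428711), array([355.37864078, 248.47572816]))
(((601.5573120117188, -362.8824768066406), (69.5414810180664, 44.81817626953125), 88.9640884399414), array([465.79047619, 243.79047619]))
```

View pics/tray.png

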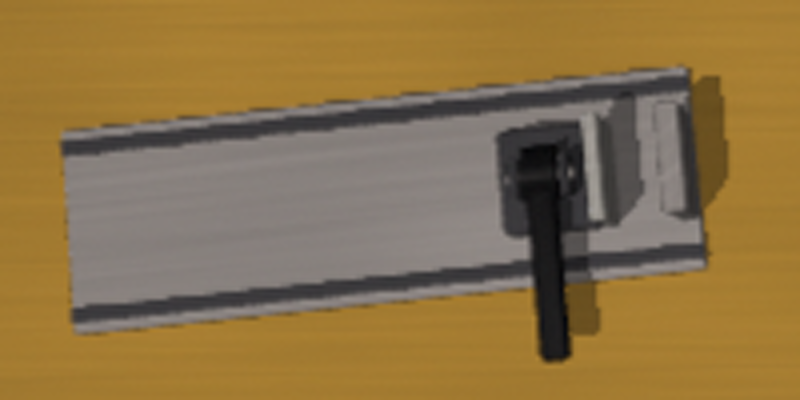

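View pics/packs.png

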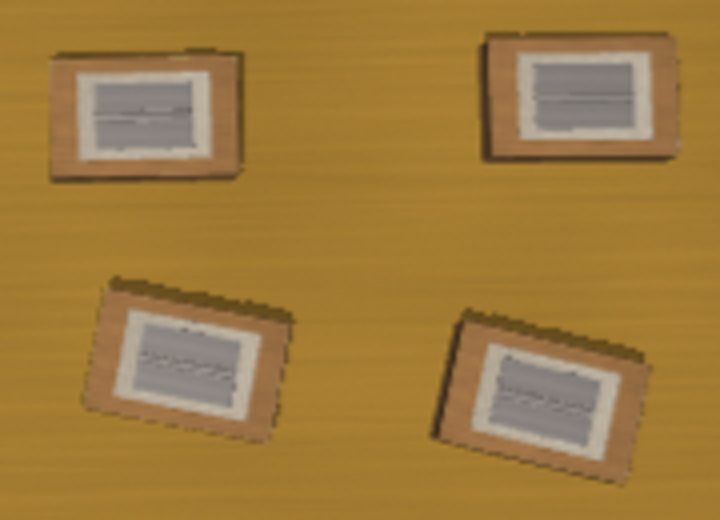

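```bash
python3 - <<'E'
from h import *
img,K,T=im("top")
c=[(62,130),(689,68),(706,267),(73,333)]
P=np.array([ray(K,T,110+a/4-.375,240+b/4-.375,.010)[:2] for a,b in c]);print(P)
L=lambda i,j:np.linalg.norm(P[i]-P[j]);print(L(0,1),L(1,2),L(2,3),L(3,0))
o=P.mean(0); d=(P[0]+P[3]-P[1]-P[2]); yaw=np.arctan2(d[1],d[0])-np.pi/2; d2=(P[0]+P[1]-P[2]-P[3]); print(o,yaw,np.arctan2(d2[1],d2[0]))
# lever
for (a,b) in [(540,360),(571,358),(540,170)]: 
  p=ray(K,T,110+a/4-.4,240+b/4-.4,.058)[:2]; R=np.array([[np.cos(yaw),-np.sin(yaw)],[np.sin(yaw),np.cos(yaw)]]);print(p,R.T@(p-o))
for (a,b,z) in [(580,115,.083),(592,222,.083),(595,112,.083),(606,224,.083),(655,102,.095),(667,212,.095)]: 
  p=ray(K,T,110+a/4-.4,240+b/4-.4,z)[:2];print(p,R.T@(p-o))
E
```

```text
[[0.55575581 0.36755767]
 [0.58331201 0.02867593]
 [0.47625759 0.02032089]
 [0.44688087 0.35888365]]
0.3400002619665308 0.10737995862612305 0.33983486392755624 0.10921992710053567
[0.51555157 0.19385954] 0.0838436921017538 0.07870115336323197
[0.4286711  0.10199514] [-0.0942685  -0.08426584]
[0.42942652 0.08607504] [-0.09484897 -0.10019329]
[0.52617785 0.10207754] [ 0.00290262 -0.09234948]
[0.55200881 0.07799595] [ 0.02662612 -0.11850971]
[0.49754018 0.0719788 ] [-0.02815508 -0.11994422]
[0.55340578 0.07034716] [ 0.02737763 -0.12624862]
[0.49640814 0.06488541] [-0.02987719 -0.12691788]
[0.55677268 0.03852377] [ 0.02806764 -0.15824218]
[0.50127429 0.0327815 ] [-0.02771668 -0.15931654]
```

```bash
cat > plan.py <<'E'
import sys,numpy as np
from rig import bot
from scipy.spatial.transform import Rotation as R
# usage: plan.py x y z roll pitch yaw n   (tool pose target) -> rows
def plan(tp,trpy,n,s=None,P=None):
    s=s or bot.read_state()
    p=np.array(s["tcp_pos"]) if P is None else P[0]; r=R.from_euler("xyz",s["eef_rot"]) if P is None else P[1]
    rt=R.from_euler("xyz",trpy); rv=(r.inv()*rt).as_rotvec()
    dp=(np.array(tp)-p)/n
    for i in range(n):
        q=r*R.from_rotvec(rv*i/n)
        sh=q.inv().apply(dp)
        print([float(x) for x in np.round(np.r_[rv/n,sh],4)])
    return np.array(tp),rt
if __name__=="__main__":
    a=list(map(float,sys.argv[1:])); P=None
    for i in range(0,len(a),7):
        P=plan(a[i:i+3],a[i+3:i+6],int(a[i+6]),P=P); print('--')
    s=bot.read_state(); print(round(s['time_s'],2),s['tcp_pos'].round(4),s['eef_rot'].round(3),s['ft_force'].round(1),round(s['grip_width'],3),s['joint_pos'].round(2))
E
python3 plan.py .46 -.35 .2 3.14159 0 .083 8 .46 .096 .15 3.14159 0 .083 10
```

```text
[-0.0002, 0.0, 0.0179, 0.0462, -0.0257, 0.0039]
[-0.0002, 0.0, 0.0179, 0.0458, -0.0265, 0.0039]
[-0.0002, 0.0, 0.0179, 0.0453, -0.0273, 0.0039]
[-0.0002, 0.0, 0.0179, 0.0448, -0.0281, 0.0038]
[-0.0002, 0.0, 0.0179, 0.0443, -0.0289, 0.0038]
[-0.0002, 0.0, 0.0179, 0.0438, -0.0297, 0.0038]
[-0.0002, 0.0, 0.0179, 0.0432, -0.0305, 0.0038]
[-0.0002, 0.0, 0.0179, 0.0427, -0.0312, 0.0038]
--
[0.0, 0.0, 0.0, 0.0037, -0.0444, 0.005]
[0.0, 0.0, 0.0, 0.0037, -0.0444, 0.005]
[0.0, 0.0, 0.0, 0.0037, -0.0444, 0.005]
[0.0, 0.0, 0.0, 0.0037, -0.0444, 0.005]
[0.0, 0.0, 0.0, 0.0037, -0.0444, 0.005]
[0.0, 0.0, 0.0, 0.0037, -0.0444, 0.005]
[0.0, 0.0, 0.0, 0.0037, -0.0444, 0.005]
[0.0, 0.0, 0.0, 0.0037, -0.0444, 0.005]
[0.0, 0.0, 0.0, 0.0037, -0.0444, 0.005]
[0.0, 0.0, 0.0, 0.0037, -0.0444, 0.005]
--
0.2 [ 0.1454 -0.633   0.2306] [-3.14   0.     0.226] [0.7 0.7 0.3] 1.001 [ 1.32  0.62 -0.01  1.42  0.01  1.1  -0.04]
```

Call:
play_rows(rows=[[0,0,0.018,0.046,-0.026,0.004,-1],[0,0,0.018,0.046,-0.027,0.004,-1],[0,0,0.018,0.045,-0.027,0.004,-1],[0,0,0.018,0.045,-0.028,0.004,-1],[0,0,0.018,0.044,-0.029,0.004,-1],[0,0,0.018,0.044,-0.03,0.004,-1],[0,0,0.018,0.043,-0.03,0.004,-1],[0,0,0.018,0.043,-0.031,0.004,-1]])

```text
time_s: 1.2
tcp_pos: [0.4611, -0.3494, 0.1992]
eef_rot: [3.141, 0.0, 0.081]
ft_force: [-0.1, -0.9, 0.0]
grip_width: 0.998
```

Call:
play_rows(rows=[[0,0,0,0.004,-0.044,0.005,-1],[0,0,0,0.004,-0.044,0.005,-1],[0,0,0,0.004,-0.044,0.005,-1],[0,0,0,0.004,-0.044,0.005,-1],[0,0,0,0.004,-0.044,0.005,-0.4],[0,0,0,0.004,-0.044,0.005,-0.4],[0,0,0,0.004,-0.044,0.005,-0.4],[0,0,0,0.004,-0.044,0.005,-0.4]])

```text
time_s: 2.2
tcp_pos: [0.4632, 0.0043, 0.1593]
eef_rot: [-3.142, -0.001, 0.082]
ft_force: [1.1, 0.5, 0.6]
grip_width: 0.702
```

```bash
python3 plan.py .448 .096 .11 3.14159 0 .083 2 .448 .096 .034 3.14159 0 .083 3
```

```text
[-0.0, -0.0003, -0.0006, -0.0039, -0.0463, 0.0246]
[-0.0, -0.0003, -0.0006, -0.0038, -0.0463, 0.0246]
--
[0.0, 0.0, 0.0, 0.0, -0.0, 0.0253]
[0.0, 0.0, 0.0, 0.0, -0.0, 0.0253]
[0.0, 0.0, 0.0, 0.0, -0.0, 0.0253]
--
2.2 [0.4632 0.0043 0.1593] [-3.142e+00 -1.000e-03  8.200e-02] [1.1 0.5 0.6] 0.702 [-0.04  0.43 -0.02  2.03  0.01  0.68 -1.56]
```

Call:
play_rows(rows=[[0,0,0,-0.004,-0.046,0.02,-0.4],[0,0,0,-0.004,-0.046,0.02,-0.4],[0,0,0,0,0,0.03,-0.4],[0,0,0,0,0,0.03,-0.4],[0,0,0,0,0,0.02,-0.4],[0,0,0,0,0,0.006,-0.4],[0,0,0,0,0,0,-0.4]])

```text
time_s: 3.08
tcp_pos: [0.4479, 0.0939, 0.0334]
eef_rot: [-3.142, -0.0, 0.082]
ft_force: [-0.3, 0.6, 0.1]
grip_width: 0.697
```

```bash
python3 plan.py; python3 - <<'E'
from h import *
img,K,T=im("scene"); crop(img,250,140,410,260,5,"pics/l1.png")
s=bot.read_state();print(s["tcp_pos"],s["ft_force"])
E
```

```text
3.08 [0.4479 0.0939 0.0334] [-3.142 -0.     0.082] [-0.3  0.6  0.1] 0.697 [-0.25  0.66 -0.01  2.15  0.02  0.33 -1.76]
[0.44816192 0.09397693 0.03381506] [ 0.34589043 -0.03313733  0.58956461]
```

View pics/l1.png

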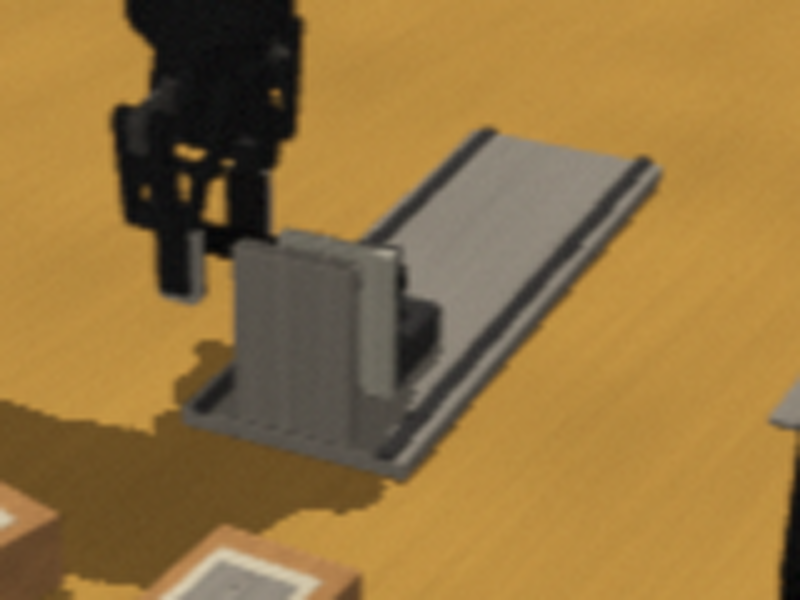

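Call:
play_rows(rows=[[0,0,0,0,-0.002,0,0.2],[0,0,0,0,0,0,1],[0,0,0,0,0,0,1],[0,0,0,0,0,0,1],[0,0,0,0,0,0,1]], grip_force=50)

```text
time_s: 3.75
tcp_pos: [0.4478, 0.096, 0.0338]
eef_rot: [-3.141, -0.001, 0.082]
ft_force: [-1.3, 0.2, 6.2]
grip_width: 0.179
```

```bash
cat > lever.py <<'E'
import sys,numpy as np
from plan import *
from scipy.spatial.transform import Rotation as R
# lever.py piv_y(tray) th0 tilt0 th1 tilt1 n
py,t0,k0,t1,k1,n=map(float,sys.argv[1:]); n=int(n)
o=np.array([.5155,.1939,0]);yaw=.083; Rz=R.from_euler('z',yaw)
def pose(t,k):
    g=o+Rz.apply([-.075*np.cos(t),py,.052+.075*np.sin(t)])
    r=R.from_euler('xyz',[np.pi,0,yaw])*R.from_rotvec([0,-k,0])
    return g+r.apply([0,0,.019]),r
s=bot.read_state();P=(np.array(s["tcp_pos"]),R.from_euler("xyz",s["eef_rot"]))
for i in range(1,n+1):
    q=pose(t0+(t1-t0)*i/n,k0+(k1-k0)*i/n); P=plan(q[0],q[1].as_euler('xyz'),1,P=P)
print(P[0],P[1].as_euler('xyz'))
E
python3 lever.py -.092 0 0 1.2 .6 14
```

```text
[-0.0002, -0.0437, -0.0008, 0.0, 0.0, -0.0056]
[0.0, -0.0429, 0.0, -0.0003, 0.0, -0.0064]
[-0.0, -0.0429, -0.0, 0.0, 0.0, -0.0064]
[0.0, -0.0429, 0.0, 0.0003, 0.0, -0.0063]
[-0.0, -0.0429, -0.0, 0.0006, 0.0, -0.0063]
[0.0, -0.0429, -0.0, 0.0008, -0.0, -0.0062]
[0.0, -0.0429, -0.0, 0.0011, 0.0, -0.0062]
[0.0, -0.0429, 0.0, 0.0013, 0.0, -0.0061]
[0.0, -0.0429, 0.0, 0.0016, -0.0, -0.006]
[0.0, -0.0429, -0.0, 0.0019, -0.0, -0.0059]
[0.0, -0.0429, -0.0, 0.0021, 0.0, -0.0057]
[0.0, -0.0429, 0.0, 0.0023, 0.0, -0.0056]
[-0.0, -0.0429, -0.0, 0.0026, -0.0, -0.0055]
[-0.0, -0.0429, -0.0, 0.0028, -0.0, -0.0053]
[0.48535269 0.0990742  0.10622155] [3.14159265 0.6        0.083     ]
```

Call:
play_rows(rows=[[0,-0.043,0,0,0,-0.006,1],[0,-0.043,0,0,0,-0.0064,1],[0,-0.043,0,0,0,-0.0064,1],[0,-0.043,0,0.0003,0,-0.0063,1],[0,-0.043,0,0.0006,0,-0.0063,1],[0,-0.043,0,0.0008,0,-0.0062,1],[0,-0.043,0,0.001,0,-0.0062,1]])

```text
time_s: 4.62
tcp_pos: [0.4537, 0.0961, 0.0745]
eef_rot: [3.141, 0.308, 0.082]
ft_force: [-0.1, 0.0, -9.5]
grip_width: 0.179
```

```bash
python3 lever.py -.092 .6 .3 1.2 .6 7; python3 - <<'E'
from h import *
img,K,T=im("scene"); crop(img,250,140,410,260,5,"pics/l2.png")
E
```

```text
[0.0003, -0.0353, -0.0011, 0.0029, -0.0004, -0.0083]
[0.0, -0.0429, 0.0, 0.0016, -0.0, -0.006]
[0.0, -0.0429, -0.0, 0.0019, -0.0, -0.0059]
[0.0, -0.0429, -0.0, 0.0021, 0.0, -0.0057]
[0.0, -0.0429, 0.0, 0.0023, 0.0, -0.0056]
[-0.0, -0.0429, -0.0, 0.0026, -0.0, -0.0055]
[-0.0, -0.0429, -0.0, 0.0028, -0.0, -0.0053]
[0.48535269 0.0990742  0.10622155] [3.14159265 0.6        0.083     ]
```

View pics/l2.png

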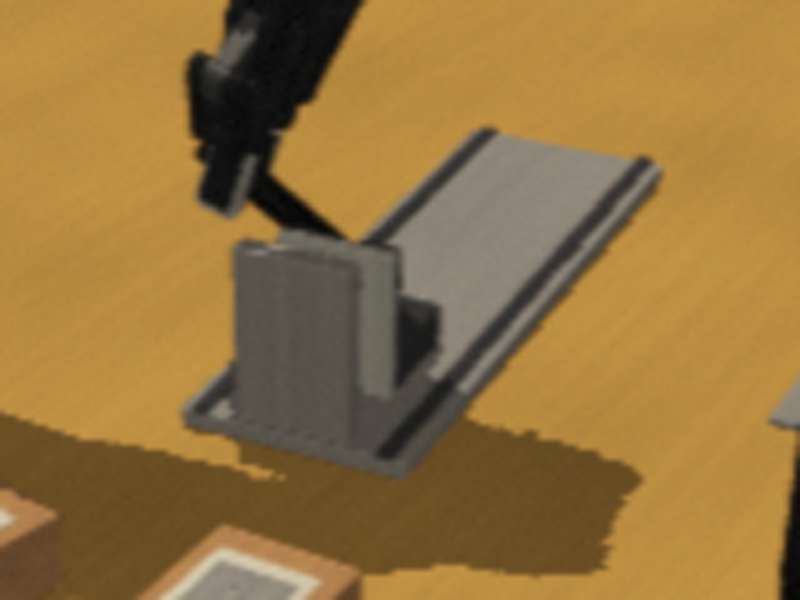

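The lever is rising in the grip (about 0.6 rad, bar at pixel ~(290,205) of the crop). I'll continue.

Call:
play_rows(rows=[[0,-0.036,0,0.003,0,-0.008,1],[0,-0.043,0,0.0016,0,-0.006,1],[0,-0.043,0,0.002,0,-0.006,1],[0,-0.043,0,0.002,0,-0.0057,1],[0,-0.043,0,0.0023,0,-0.0056,1],[0,-0.043,0,0.0026,0,-0.0055,1],[0,-0.043,0,0.0028,0,-0.0053,1],[0,0,0,0,0,0,1]])

```text
time_s: 5.68
tcp_pos: [0.4839, 0.0987, 0.1064]
eef_rot: [3.141, 0.605, 0.082]
ft_force: [-6.5, -0.7, -3.0]
grip_width: 0.177
```

```bash
python3 plan.py; python3 - <<'E'
from h import *
img,K,T=im("scene"); crop(img,250,140,410,260,5,"pics/l3.png")
E
```

```text
5.67 [0.4839 0.0987 0.1064] [3.141 0.605 0.082] [-6.5 -0.7 -3. ] 0.177 [-0.17  0.83 -0.06  1.54 -0.04  1.37 -1.69]
```

View pics/l3.png

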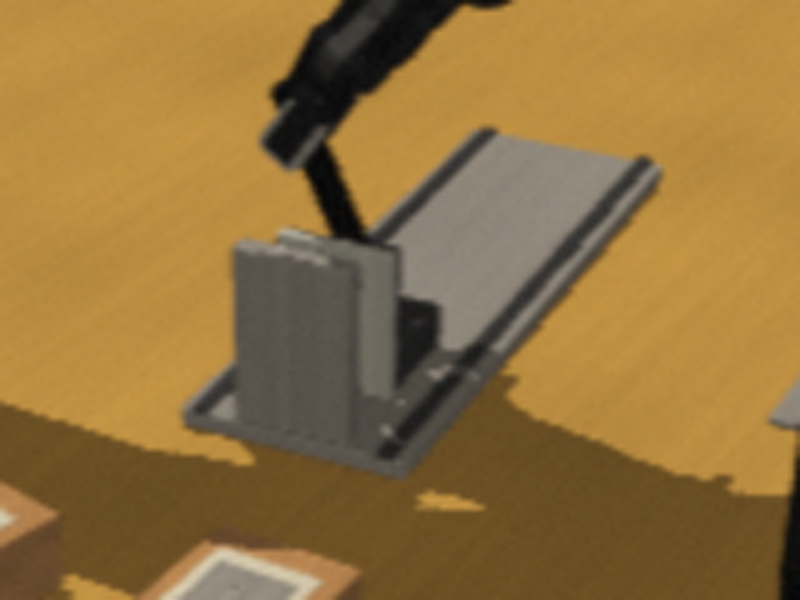

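Call:
play_rows(rows=[[0,0,0,0,-0.015,0,1],[0,0,0,0,-0.027,0,1],[0,0,0,0,-0.03,0,1],[0,0,0,0,-0.03,0,1],[0,0,0,0,-0.03,0,1],[0,0,0,0,-0.03,0,1],[0,0,0,0,-0.025,0,1],[0,0,0,0,-0.015,0,1]])

```text
time_s: 6.72
tcp_pos: [0.4664, 0.3004, 0.1065]
eef_rot: [3.138, 0.604, 0.083]
ft_force: [-5.9, -2.6, -2.3]
grip_width: 0.174
```

```bash
python3 plan.py; python3 - <<'E'
from h import *
img,K,T=im("scene"); crop(img,250,140,410,260,5,"pics/l4.png")
E
```

```text
6.72 [0.4664 0.3004 0.1065] [3.138 0.604 0.083] [-5.9 -2.6 -2.3] 0.174 [-0.43  0.9  -0.11  1.38 -0.16  1.43 -1.95]
```

View pics/l4.png

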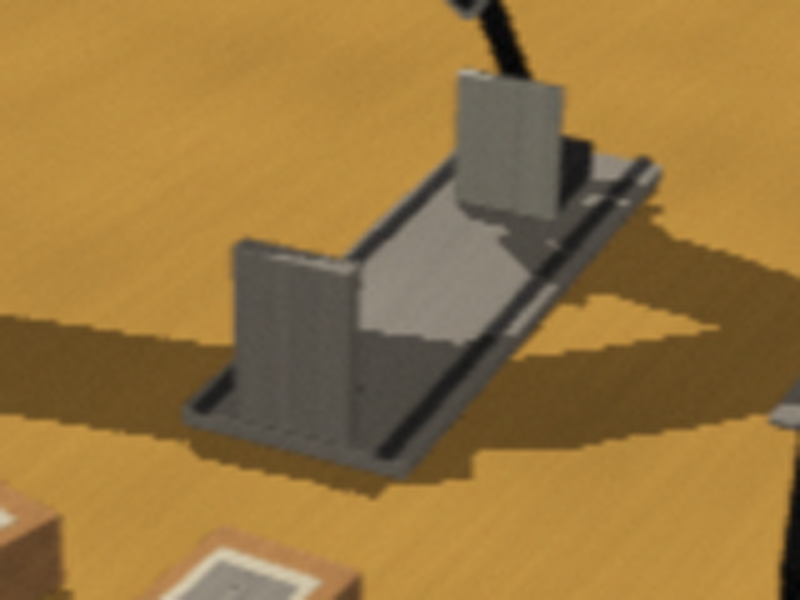

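```bash
cat > pk.py <<'E'
import sys,numpy as np
from plan import *
O=np.array([.5155,.1939,0]);YAW=.083
def pickpose(cx,cy,ang,a,d=.022,h=.026,back=0.,tip=.026):
    y=np.radians(ang); dirv=np.array([np.cos(y),np.sin(y),0]); 
    r=R.from_euler('xyz',[np.pi,0,y])*R.from_rotvec([0,np.radians(a),0])
    g=np.array([cx,cy,0])-d*dirv+[0,0,h]
    return g+r.apply([0,0,tip-back]),r
def placepose(ty,a,d=.022,h=.026,up=0.,tip=.026,tx=0.,back=0.,dy=0.):
    # ty: tray y of pack centre
    b=90-a; Rz=R.from_euler('z',YAW)
    r=R.from_euler('xyz',[np.pi,0,YAW+np.pi/2])*R.from_rotvec([0,-np.radians(b),0])
    g=O+Rz.apply([tx,ty+(h-.017)+dy,.06+d+up])
    return g+r.apply([0,0,tip-back]),r
def fmt(q): return " ".join("%.4f"%v for v in np.r_[q[0],q[1].as_euler('xyz')])
E
python3 - <<'E'
from pk import *
print("hover");q1=pickpose(.4633,-.1494,77.8,40,back=.1);print(fmt(q1))
q=pickpose(.4633,-.1494,77.8,40);print(fmt(q))
p=placepose(-.138,40,up=.06);print(fmt(p)); print(fmt(placepose(-.138,40)))
E
python3 plan.py
```

```text
hover
0.4486 -0.2174 0.0827 3.1416 -0.6981 1.3579
0.4622 -0.1546 0.0061 3.1416 -0.6981 1.3579
0.5278 0.0455 0.1253 3.1416 0.8727 1.6538
0.5278 0.0455 0.0653 3.1416 0.8727 1.6538
6.78 [0.4661 0.303  0.1065] [-3.141  0.603  0.086] [-5.6  0.1 -2.7] 0.176 [-0.43  0.9  -0.11  1.38 -0.16  1.42 -1.95]
```

Call:
play_rows(rows=[[0,0,0,0,0,0,0],[0,0,0,0,0,0,-0.4],[0,0,0,0,0,0,-0.4],[0,0,0,0,0,-0.03,-0.4],[0,0,0,0,0,-0.05,-0.4],[0,0,0,0,0,-0.05,-1]])

```text
time_s: 7.52
tcp_pos: [0.5446, 0.306, 0.217]
eef_rot: [-3.142, 0.594, 0.081]
ft_force: [0.3, 0.9, -0.7]
grip_width: 0.889
```

```bash
python3 plan.py .53 .09 .28 3.1416 .8727 1.6538 12
```

```text
[-0.088, -0.0182, -0.0977, -0.0051, 0.0178, -0.0029]
[-0.088, -0.0182, -0.0977, -0.0069, 0.0174, -0.0012]
[-0.088, -0.0182, -0.0977, -0.0086, 0.0167, 0.0004]
[-0.088, -0.0182, -0.0977, -0.0101, 0.0157, 0.002]
[-0.088, -0.0182, -0.0977, -0.0116, 0.0144, 0.0036]
[-0.088, -0.0182, -0.0977, -0.0128, 0.0128, 0.005]
[-0.088, -0.0182, -0.0977, -0.0139, 0.011, 0.0063]
[-0.088, -0.0182, -0.0977, -0.0147, 0.009, 0.0074]
[-0.088, -0.0182, -0.0977, -0.0154, 0.0068, 0.0084]
[-0.088, -0.0182, -0.0977, -0.0158, 0.0045, 0.0092]
[-0.088, -0.0182, -0.0977, -0.0159, 0.0022, 0.0098]
[-0.088, -0.0182, -0.0977, -0.0158, -0.0003, 0.0101]
--
7.53 [0.5446 0.306  0.217 ] [-3.142  0.594  0.081] [ 0.3  0.9 -0.7] 0.889 [-0.41  0.91 -0.1   1.01 -0.15  1.78 -1.97]
```

Call:
play_rows(rows=[[-0.088,-0.018,-0.098,-0.005,0.018,-0.003,-1],[-0.088,-0.018,-0.098,-0.007,0.017,-0.001,-1],[-0.088,-0.018,-0.098,-0.009,0.017,0,-1],[-0.088,-0.018,-0.098,-0.01,0.016,0.002,-1],[-0.088,-0.018,-0.098,-0.012,0.014,0.004,-1],[-0.088,-0.018,-0.098,-0.013,0.013,0.005,-1],[-0.088,-0.018,-0.098,-0.014,0.011,0.006,-1],[-0.088,-0.018,-0.098,-0.015,0.009,0.007,-1]])

```text
time_s: 8.52
tcp_pos: [0.5341, 0.1613, 0.2589]
eef_rot: [3.071, 0.781, 1.088]
ft_force: [-0.9, -0.2, -0.2]
grip_width: 0.997
```

Call:
play_rows(rows=[[-0.088,-0.018,-0.098,-0.015,0.007,0.008,-1],[-0.088,-0.018,-0.098,-0.016,0.005,0.009,-1],[-0.088,-0.018,-0.098,-0.016,0.002,0.01,-1],[-0.088,-0.018,-0.098,-0.016,0,0.01,-1],[0,0,0,0,0,0,-1]])

```text
time_s: 9.15
tcp_pos: [0.5292, 0.0888, 0.281]
eef_rot: [-3.141, 0.869, 1.657]
ft_force: [0.4, -0.7, -0.2]
grip_width: 0.999
```

```bash
python3 plan.py .4486 -.2174 .2 3.1416 -.6981 1.3579 12
```

```text
[0.0024, 0.1296, 0.0275, -0.0109, -0.0089, 0.0233]
[0.0024, 0.1296, 0.0275, -0.014, -0.0085, 0.0217]
[0.0024, 0.1296, 0.0275, -0.017, -0.008, 0.0197]
[0.0024, 0.1296, 0.0275, -0.0196, -0.0075, 0.0174]
[0.0024, 0.1296, 0.0275, -0.0219, -0.0068, 0.0147]
[0.0024, 0.1296, 0.0275, -0.0238, -0.0062, 0.0118]
[0.0024, 0.1296, 0.0275, -0.0252, -0.0055, 0.0086]
[0.0024, 0.1296, 0.0275, -0.0263, -0.0048, 0.0053]
[0.0024, 0.1296, 0.0275, -0.0269, -0.004, 0.0018]
[0.0024, 0.1296, 0.0275, -0.027, -0.0033, -0.0016]
[0.0024, 0.1296, 0.0275, -0.0266, -0.0025, -0.0051]
[0.0024, 0.1296, 0.0275, -0.0258, -0.0018, -0.0085]
--
9.15 [0.5292 0.0888 0.281 ] [-3.141  0.869  1.657] [ 0.4 -0.7 -0.2] 0.999 [-0.43  0.61 -0.27  1.64  0.82  1.57 -0.91]
```

Call:
play_rows(rows=[[0.002,0.13,0.027,-0.011,-0.009,0.023,-1],[0.002,0.13,0.027,-0.014,-0.009,0.022,-1],[0.002,0.13,0.027,-0.017,-0.008,0.02,-1],[0.002,0.13,0.027,-0.02,-0.0075,0.017,-1],[0.002,0.13,0.027,-0.022,-0.007,0.015,-1],[0.002,0.13,0.027,-0.024,-0.006,0.012,-1],[0.002,0.13,0.027,-0.025,-0.0055,0.009,-1],[0.002,0.13,0.027,-0.026,-0.005,0.005,-1]])

```text
time_s: 10.15
tcp_pos: [0.4778, -0.1162, 0.2266]
eef_rot: [3.082, -0.184, 1.466]
ft_force: [1.0, -0.5, 0.1]
grip_width: 1.0
```

Call:
play_rows(rows=[[0.002,0.13,0.027,-0.027,-0.004,0.002,-1],[0.002,0.13,0.027,-0.027,-0.003,-0.002,-1],[0.002,0.13,0.027,-0.027,-0.0025,-0.005,-1],[0.002,0.13,0.027,-0.026,-0.002,-0.0085,-1],[0,0,0,0,0,0,-1]])

```text
time_s: 10.78
tcp_pos: [0.449, -0.2247, 0.1943]
eef_rot: [-3.138, -0.703, 1.349]
ft_force: [1.2, 0.6, 0.5]
grip_width: 0.996
```

```bash
python3 - <<'E'
from h import *
img,K,T=im("top")
for r in rects(img,K,T,.034): print(r)
cv2.imwrite("pics/t1.png",img)
img,K,T=im("scene"); cv2.imwrite("pics/s1.png",img)
E
python3 plan.py .4486 -.2174 .0827 3.1416 -.6981 1.3579 3   .4622 -.1546 .0061 3.1416 -.6981 1.3579 3
```

```text
(((463.51220703125, -149.46401977539062), (68.93619537353516, 45.404422760009766), 78.09532928466797), array([366.29126214, 310.78640777]))
(((496.4824523925781, 98.87544250488281), (54.32478713989258, 151.48614501953125), 5.34563684463501), array([250.03045685, 299.15228426]))
(((595.1438598632812, -129.6947784423828), (69.86463928222656, 44.84413146972656), 88.97056579589844), array([355.41747573, 248.47572816]))
(((601.5573120117188, -362.8824768066406), (69.5414810180664, 44.81817626953125), 88.9640884399414), array([465.79047619, 243.79047619]))
[-0.0006, -0.0019, 0.0015, -0.0246, -0.0009, 0.0294]
[-0.0006, -0.0019, 0.0015, -0.0246, -0.0008, 0.0294]
[-0.0006, -0.0019, 0.0015, -0.0245, -0.0008, 0.0295]
--
[0.0, 0.0, 0.0, -0.0, 0.0, 0.0333]
[0.0, 0.0, 0.0, -0.0, 0.0, 0.0333]
[0.0, 0.0, 0.0, -0.0, 0.0, 0.0333]
--
10.88 [ 0.4508 -0.2186  0.1978] [ 3.14  -0.704  1.364] [ 0.1  1.1 -0.1] 1.001 [ 1.15  0.71 -0.65  1.74 -0.28  1.09  0.52]
```

View pics/s1.png

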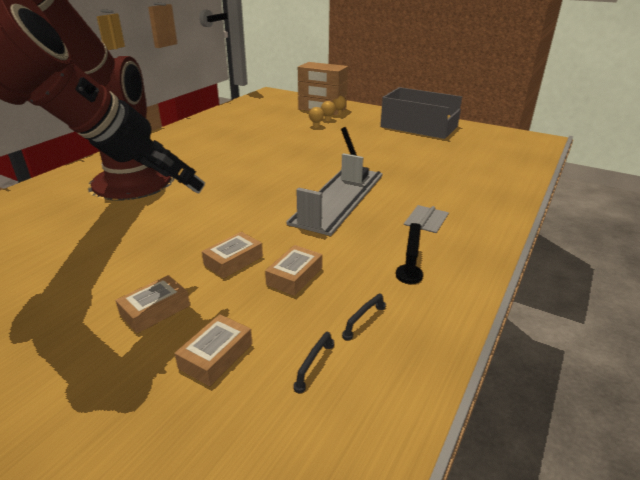

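Call:
play_rows(rows=[[0,-0.002,0.001,-0.025,-0.001,0.029,-1],[0,-0.002,0.001,-0.025,-0.001,0.029,-1],[-0.001,-0.002,0.001,-0.024,-0.001,0.03,-1],[0,0,0,0,0,0.03,-1],[0,0,0,0,0,0.03,-1],[0,0,0,0,0,0,-1]])

```text
time_s: 11.62
tcp_pos: [0.4558, -0.1758, 0.0377]
eef_rot: [-3.141, -0.699, 1.368]
ft_force: [-0.0, 0.3, 0.5]
grip_width: 0.999
```

```bash
python3 plan.py .4622 -.1546 .0061 3.1416 -.6981 1.3579 3
```

```text
[-0.0023, -0.0003, 0.0025, -0.0011, 0.0007, 0.0128]
[-0.0023, -0.0003, 0.0025, -0.0011, 0.0007, 0.0128]
[-0.0023, -0.0003, 0.0025, -0.0011, 0.0006, 0.0128]
--
11.62 [ 0.4558 -0.1758  0.0377] [-3.141 -0.699  1.368] [-0.   0.3  0.5] 0.999 [ 1.06  0.94 -0.61  1.89 -0.23  0.72  0.59]
```

Call:
play_rows(rows=[[-0.002,0,0.002,-0.001,0.001,0.013,-1],[-0.002,0,0.002,-0.001,0.001,0.013,-1],[-0.002,0,0.002,-0.001,0,0.012,-1],[0,0,0,0,0,0,0],[0,0,0,0,0,0,1],[0,0,0,0,0,0,1],[0,0,0,0,0,0,1],[0,0,0,0,0,0,1]], grip_force=60)

```text
time_s: 12.62
tcp_pos: [0.4619, -0.1583, 0.006]
eef_rot: [3.14, -0.696, 1.355]
ft_force: [0.8, -1.2, -0.5]
grip_width: 0.742
```

```bash
python3 - <<'E'
from h import *
img,K,T=im("scene"); crop(img,100,180,340,360,3,"pics/g1.png")
E
python3 plan.py
```

```text
12.68 [ 0.4619 -0.1583  0.006 ] [ 3.14  -0.696  1.355] [-0.1 -1.5 -0.3] 0.741 [ 1.03  1.   -0.61  1.92 -0.24  0.62  0.59]
```

View pics/g1.png

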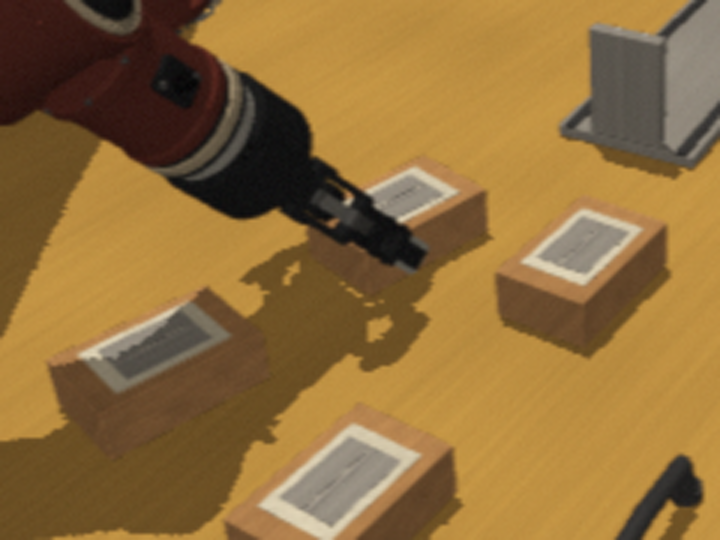

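```bash
cat >> pk.py <<'E'
import pickle
def saverel(cx,cy,ang):
    """after the grip: pack pose in tool frame (lateral centred by jaws)"""
    s=bot.read_state(); rt=R.from_euler('xyz',s['eef_rot']); p=np.array(s['tcp_pos'])
    y=np.radians(ang)
    tx=rt.apply([0,1,0]); y=np.arctan2(tx[0],-tx[1])   # jaw-aligned
    rp=R.from_euler('z',y); c=np.array([cx,cy,.017])
    rel=rt.inv().apply(c-p); rel[1]=0; rr=rt.inv()*rp
    pickle.dump((rel,rr.as_quat()),open('rel.pkl','wb')); print('yaw',np.degrees(y),'rel',rel.round(4))
def packpose(z,ty,tx=0.,tilt=0.):
    return O+R.from_euler('z',YAW).apply([tx,ty,z])
def place(ty,up,tx=0.,lean=0.):
    rel,q=pickle.load(open('rel.pkl','rb')); rr=R.from_quat(q)
    # pack x(dir) -> down, pack z -> tray +y ; pack y -> ?
    Rz=R.from_euler('z',YAW)
    X=np.array([0,0,-1.]);Z=np.array([0,1.,0]);Y=np.cross(Z,X)
    rp=Rz*R.from_matrix(np.c_[X,Y,Z]); rp=R.from_rotvec(lean*Rz.apply([1,0,0]))*rp
    rt=rp*rr.inv(); c=packpose(.06+up,ty,tx)
    return c-rt.apply(rel),rt
def chain(poses,ns):
    P=None
    for q,n in zip(poses,ns):
        P=plan(q[0],q[1].as_euler('xyz'),n,P=P); print('-- ',P[0].round(4),P[1].as_euler('xyz').round(3))
E
python3 - <<'E'
from pk import *
saverel(.4634,-.1494,78)
s=bot.read_state(); up=(np.array(s['tcp_pos'])+[0,0.0,.13],R.from_euler('xyz',s['eef_rot']))
q=place(-.137,.13)
chain([up,q,place(-.137,.02)],[3,12,3])
E
```

```text
yaw 77.56973355339319 rel [ 0.014   0.     -0.0027]
[0.0, 0.0, 0.0, 0.0278, 0.0001, -0.0332]
[0.0, 0.0, 0.0, 0.0278, 0.0001, -0.0332]
[0.0, 0.0, 0.0, 0.0278, 0.0001, -0.0332]
--  [ 0.4619 -0.1583  0.136 ] [ 3.14  -0.696  1.355]
[-0.0023, -0.1298, -0.0278, 0.0171, 0.0017, 0.0074]
[-0.0023, -0.1298, -0.0278, 0.0178, 0.0022, 0.0052]
[-0.0023, -0.1298, -0.0278, 0.0183, 0.0027, 0.0028]
[-0.0023, -0.1298, -0.0278, 0.0184, 0.0032, 0.0004]
[-0.0023, -0.1298, -0.0278, 0.0182, 0.0037, -0.0019]
[-0.0023, -0.1298, -0.0278, 0.0177, 0.0042, -0.0043]
[-0.0023, -0.1298, -0.0278, 0.0169, 0.0047, -0.0065]
[-0.0023, -0.1298, -0.0278, 0.0158, 0.0051, -0.0086]
[-0.0023, -0.1298, -0.0278, 0.0144, 0.0056, -0.0105]
[-0.0023, -0.1298, -0.0278, 0.0127, 0.006, -0.0123]
[-0.0023, -0.1298, -0.0278, 0.0108, 0.0063, -0.0138]
[-0.0023, -0.1298, -0.0278, 0.0088, 0.0067, -0.0151]
--  [0.5278 0.0464 0.199 ] [-3.142  0.874  1.655]
[0.0, 0.0, 0.0, 0.0281, 0.0, 0.0235]
[0.0, 0.0, 0.0, 0.0281, 0.0, 0.0235]
[0.0, 0.0, 0.0, 0.0281, 0.0, 0.0235]
--  [0.5278 0.0464 0.089 ] [-3.142  0.874  1.655]
```

Call:
play_rows(rows=[[0,0,0,0.028,0,-0.033,1],[0,0,0,0.028,0,-0.033,1],[0,0,0,0.028,0,-0.033,1],[-0.002,-0.13,-0.028,0.017,0.0017,0.0074,1],[-0.002,-0.13,-0.028,0.018,0.002,0.005,1],[-0.002,-0.13,-0.028,0.018,0.0027,0.003,1],[-0.002,-0.13,-0.028,0.0184,0.003,0,1],[-0.002,-0.13,-0.028,0.018,0.0037,-0.002,1]])

```text
time_s: 13.68
tcp_pos: [0.4884, -0.0712, 0.1628]
eef_rot: [3.081, -0.038, 1.482]
ft_force: [0.1, -0.2, -2.6]
grip_width: 0.742
```

Call:
play_rows(rows=[[-0.002,-0.13,-0.028,0.018,0.004,-0.004,1],[-0.002,-0.13,-0.028,0.017,0.005,-0.0065,1],[-0.002,-0.13,-0.028,0.016,0.005,-0.009,1],[-0.002,-0.13,-0.028,0.0144,0.0056,-0.0105,1],[-0.002,-0.13,-0.028,0.013,0.006,-0.012,1],[-0.002,-0.13,-0.028,0.011,0.006,-0.014,1],[-0.002,-0.13,-0.028,0.009,0.007,-0.015,1],[0,0,0,0,0,0,1]])

```text
time_s: 14.68
tcp_pos: [0.5266, 0.0546, 0.195]
eef_rot: [-3.128, 0.871, 1.677]
ft_force: [-0.1, 0.3, -4.1]
grip_width: 0.739
```

```bash
python3 - <<'E'
from h import *
img,K,T=im("scene"); crop(img,240,60,440,240,3,"pics/p1.png")
img,K,T=im("top"); crop(img,110,240,310,340,4,"pics/p1t.png")
from pk import *
chain([place(-.137,.03),place(-.137,.004)],[3,1])
E
python3 plan.py
```

```text
[-0.0005, 0.0002, 0.0023, 0.0246, 0.0005, 0.0218]
[-0.0005, 0.0002, 0.0023, 0.0246, 0.0005, 0.0218]
[-0.0005, 0.0002, 0.0023, 0.0246, 0.0004, 0.0218]
--  [0.5278 0.0464 0.099 ] [-3.142  0.874  1.655]
[0.0, 0.0, 0.0, 0.0199, 0.0, 0.0167]
--  [0.5278 0.0464 0.073 ] [-3.142  0.874  1.655]
14.78 [0.5266 0.0491 0.1977] [-3.132  0.875  1.666] [ 0.1 -1.1 -1.6] 0.741 [-0.62  0.68  0.11  1.78  0.75  1.24 -0.89]
```

View pics/p1.png

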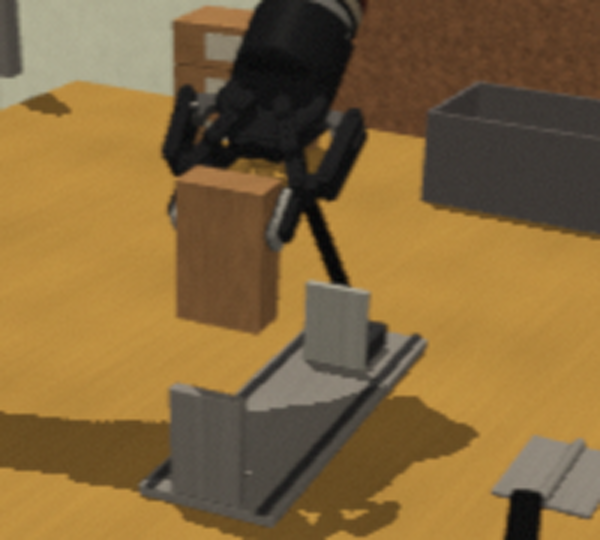

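View pics/p1t.png

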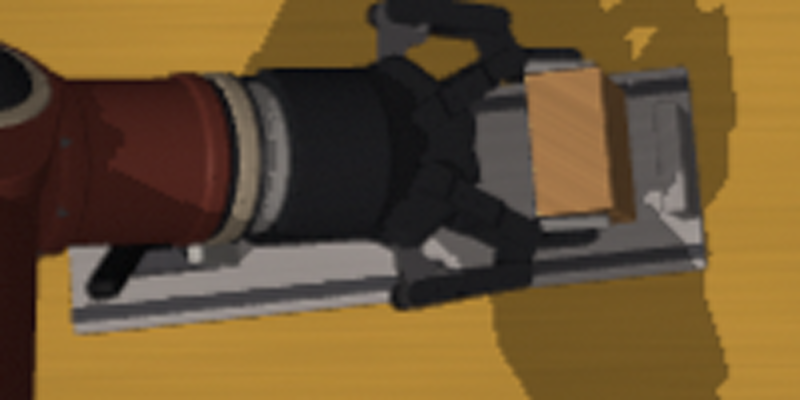

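Call:
play_rows(rows=[[-0.0005,0,0.002,0.025,0,0.022,1],[-0.0005,0,0.002,0.025,0,0.022,1],[-0.0005,0,0.002,0.025,0,0.022,1],[0,0,0,0.015,0,0.012,1],[0,0,0,0,0,0,1],[0,0,0,0,0,0,1]])

```text
time_s: 15.52
tcp_pos: [0.5279, 0.0461, 0.0806]
eef_rot: [3.137, 0.876, 1.65]
ft_force: [-1.3, -0.5, -1.1]
grip_width: 0.738
```

```bash
python3 - <<'E'
from h import *
img,K,T=im("scene"); crop(img,240,60,440,240,3,"pics/p2.png")
from pk import *
chain([place(-.137,.0)],[2])
E
python3 plan.py
```

```text
[0.0008, 0.0004, -0.0016, 0.0045, -0.0001, 0.0037]
[0.0008, 0.0004, -0.0016, 0.0045, -0.0001, 0.0037]
--  [0.5278 0.0464 0.069 ] [-3.142  0.874  1.655]
15.57 [0.5279 0.0463 0.0807] [3.136 0.875 1.65 ] [ 0.5  0.  -2.4] 0.742 [-0.62  0.87  0.13  1.83  0.8   1.06 -1.07]
```

View pics/p2.png

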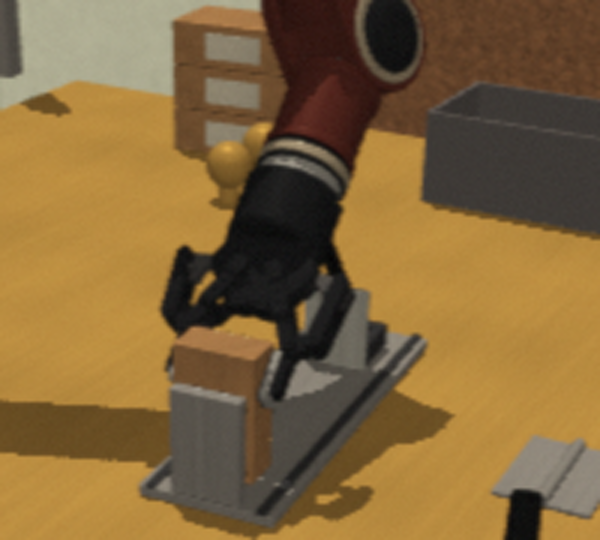

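Call:
play_rows(rows=[[0,0,0,0.0035,0,0.003,1],[0,0,0,0.003,0,0.0026,1],[0,0,0,0.0008,0,0.0006,1],[0,0,0,0.0008,0,0.0006,1],[0,0,0,0,0,0,1],[0,0,0,0,0,0,1]])

```text
time_s: 16.32
tcp_pos: [0.5272, 0.0463, 0.0689]
eef_rot: [3.14, 0.876, 1.653]
ft_force: [0.8, 0.5, -2.4]
grip_width: 0.738
```

Call:
play_rows(rows=[[0,0,0,0.0008,0,0.0006,1],[0,0,0,0.0008,0,0.0006,1],[0,0,0,0,0,0,1]])

```text
time_s: 16.7
tcp_pos: [0.5273, 0.0463, 0.0684]
eef_rot: [3.138, 0.878, 1.652]
ft_force: [-2.3, 2.4, 5.2]
grip_width: 0.744
```

Call:
play_rows(rows=[[0,0,0,0,0,0,-0.7],[0,0,0,0,0,0,-1],[0,0,0,0,0,0,-1],[0,0,0,0,0,-0.02,-1],[0,0,0,0,0,-0.05,-1],[0,0,0,0,0,-0.06,-1],[0,0,0,-0.03,0,-0.05,-1]])

```text
time_s: 17.58
tcp_pos: [0.516, 0.1684, 0.2048]
eef_rot: [-3.138, 0.874, 1.662]
ft_force: [0.5, 0.2, 0.3]
grip_width: 1.001
```

```bash
python3 - <<'E'
from h import *
img,K,T=im("scene"); crop(img,240,60,440,240,3,"pics/p3.png")
img,K,T=im("top"); cv2.imwrite("pics/p3t.png",img)
for r in rects(img,K,T,.034): print(r)
from pk import *
q=pickpose(.5951,-.1297,89,40,back=.1);
chain([q],[12])
E
python3 plan.py
```

```text
(((441.2176513671875, -335.3992004394531), (69.06395721435547, 45.45426940917969), 75.31157684326172), array([455.96153846, 320.01923077]))
(((491.0455627441406, 81.96928405761719), (120.85761260986328, 34.44038009643555), 75.064697265625), array([256.98484848, 298.89393939]))
(((595.1438598632812, -129.6947784423828), (69.86463928222656, 44.84413146972656), 88.97056579589844), array([355.42718447, 248.48543689]))
(((601.5573120117188, -362.8824768066406), (69.5414810180664, 44.81817626953125), 88.9640884399414), array([465.79047619, 243.79047619]))
[0.0019, 0.1304, 0.0097, -0.012, 0.0034, 0.0306]
[0.0019, 0.1304, 0.0097, -0.0159, 0.0036, 0.0288]
[0.0019, 0.1304, 0.0097, -0.0194, 0.0038, 0.0265]
[0.0019, 0.1304, 0.0097, -0.0227, 0.004, 0.0238]
[0.0019, 0.1304, 0.0097, -0.0255, 0.0043, 0.0206]
[0.0019, 0.1304, 0.0097, -0.028, 0.0046, 0.0171]
[0.0019, 0.1304, 0.0097, -0.0299, 0.0049, 0.0133]
[0.0019, 0.1304, 0.0097, -0.0313, 0.0052, 0.0093]
[0.0019, 0.1304, 0.0097, -0.0322, 0.0055, 0.0052]
[0.0019, 0.1304, 0.0097, -0.0326, 0.0059, 0.0009]
[0.0019, 0.1304, 0.0097, -0.0323, 0.0062, -0.0033]
[0.0019, 0.1304, 0.0097, -0.0316, 0.0065, -0.0075]
--  [ 0.5939 -0.1993  0.0827] [ 3.142 -0.698  1.553]
17.68 [0.5192 0.1694 0.2097] [3.124 0.869 1.646] [ 0.4  0.4 -0.6] 1.0 [-0.75  0.74  0.07  1.6   0.65  1.42 -0.92]
```

View pics/p3.png

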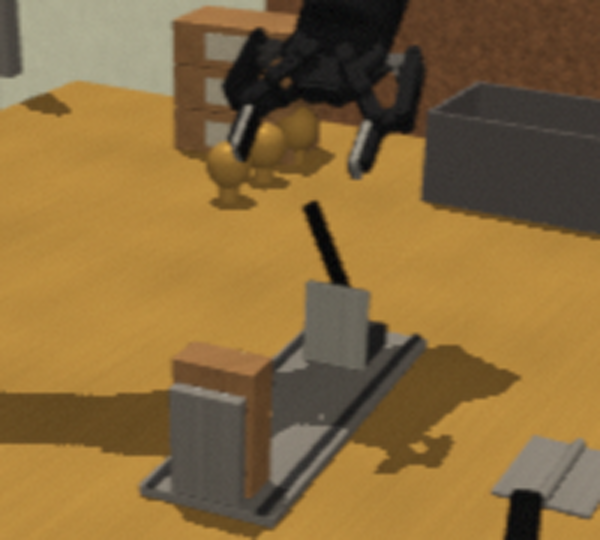

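View pics/p3t.png

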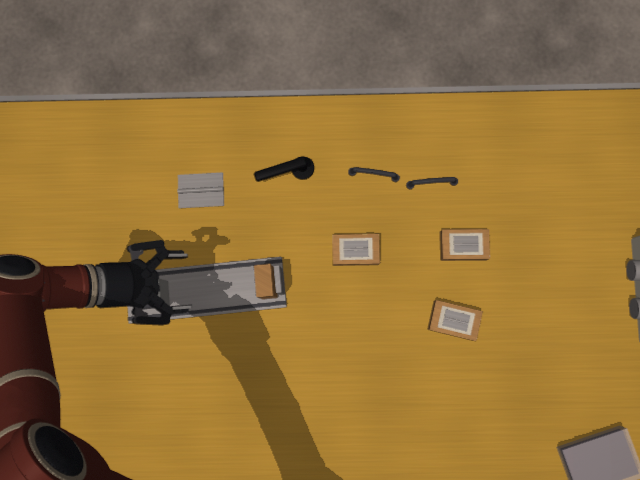

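```bash
python3 - <<'E'
from pk import *
q=pickpose(.5951,-.1297,89,40,back=.1); q[0][2]=.2
chain([q],[12])
E
```

```text
[0.0019, 0.1304, 0.0097, -0.0195, 0.0035, 0.0243]
[0.0019, 0.1304, 0.0097, -0.0224, 0.0037, 0.0216]
[0.0019, 0.1304, 0.0097, -0.025, 0.004, 0.0185]
[0.0019, 0.1304, 0.0097, -0.0272, 0.0043, 0.0151]
[0.0019, 0.1304, 0.0097, -0.0289, 0.0046, 0.0114]
[0.0019, 0.1304, 0.0097, -0.03, 0.0049, 0.0076]
[0.0019, 0.1304, 0.0097, -0.0307, 0.0052, 0.0036]
[0.0019, 0.1304, 0.0097, -0.0309, 0.0055, -0.0005]
[0.0019, 0.1304, 0.0097, -0.0305, 0.0058, -0.0045]
[0.0019, 0.1304, 0.0097, -0.0296, 0.006, -0.0084]
[0.0019, 0.1304, 0.0097, -0.0282, 0.0063, -0.0122]
[0.0019, 0.1304, 0.0097, -0.0263, 0.0065, -0.0158]
--  [ 0.5939 -0.1993  0.2   ] [ 3.142 -0.698  1.553]
```

Call:
play_rows(rows=[[0.002,0.13,0.01,-0.0195,0.0035,0.024,-1],[0.002,0.13,0.01,-0.0224,0.0037,0.0216,-1],[0.002,0.13,0.01,-0.025,0.004,0.0185,-1],[0.002,0.13,0.01,-0.027,0.0043,0.015,-1],[0.002,0.13,0.01,-0.029,0.0046,0.0114,-1],[0.002,0.13,0.01,-0.03,0.005,0.0076,-1],[0.002,0.13,0.01,-0.031,0.005,0.0036,-1],[0.002,0.13,0.01,-0.031,0.0055,-0.0005,-1]])

```text
time_s: 18.68
tcp_pos: [0.565, -0.0828, 0.2006]
eef_rot: [3.128, -0.169, 1.579]
ft_force: [-0.1, 0.7, -1.0]
grip_width: 0.996
```

Call:
play_rows(rows=[[0.002,0.13,0.01,-0.0305,0.0058,-0.0045,-1],[0.002,0.13,0.01,-0.0296,0.006,-0.0084,-1],[0.002,0.13,0.01,-0.028,0.0063,-0.012,-1],[0.002,0.13,0.01,-0.0263,0.0065,-0.016,-1],[0,0,0,0,0,0,-1],[0,0,0,0,0,0,-1]])

```text
time_s: 19.42
tcp_pos: [0.5887, -0.2038, 0.198]
eef_rot: [-3.126, -0.687, 1.535]
ft_force: [0.2, 1.3, -0.4]
grip_width: 1.002
```

```bash
python3 - <<'E'
from pk import *
from h import *
img,K,T=im("top")
for r in rects(img,K,T,.034): print(r)
chain([pickpose(.5951,-.1297,89,40,back=.07),pickpose(.5951,-.1297,89,40)],[4,3])
E
python3 plan.py
```

```text
(((595.1438598632812, -129.6947784423828), (69.86463928222656, 44.84413146972656), 88.97056579589844), array([355.42718447, 248.47572816]))
[-0.001, 0.0029, -0.0029, -0.0177, 0.0015, 0.0305]
[-0.001, 0.0029, -0.0029, -0.0178, 0.0014, 0.0305]
[-0.001, 0.0029, -0.0029, -0.0179, 0.0013, 0.0304]
[-0.001, 0.0029, -0.0029, -0.018, 0.0012, 0.0304]
--  [ 0.5942 -0.18    0.0597] [ 3.142 -0.698  1.553]
[0.0, 0.0, 0.0, 0.0, 0.0, 0.0233]
[0.0, 0.0, 0.0, 0.0, 0.0, 0.0233]
[0.0, 0.0, 0.0, 0.0, 0.0, 0.0233]
--  [ 0.595  -0.135   0.0061] [ 3.142 -0.698  1.553]
19.48 [ 0.5892 -0.2025  0.199 ] [-3.128 -0.687  1.539] [-0.7  0.8 -0.1] 1.001 [ 0.79  0.84 -0.45  1.33 -0.3   1.33  0.52]
```

Call:
play_rows(rows=[[-0.001,0.002,-0.002,-0.018,0.001,0.0305,-1],[-0.001,0.002,-0.002,-0.018,0.001,0.0305,-1],[-0.001,0.002,-0.002,-0.018,0.001,0.0305,-1],[-0.001,0.002,-0.002,-0.018,0.001,0.0305,-1],[0,0,0,0,0,0.023,-1],[0,0,0,0,0,0.01,-1],[0,0,0,0,0,0,-1],[0,0,0,0,0,0,-1]])

```text
time_s: 20.48
tcp_pos: [0.5941, -0.1618, 0.0347]
eef_rot: [3.141, -0.692, 1.549]
ft_force: [-0.5, -0.6, -0.0]
grip_width: 0.998
```

```bash
python3 - <<'E'
from pk import *
chain([pickpose(.5951,-.1297,89,40)],[3])
E
python3 plan.py
```

```text
[0.0011, 0.0021, -0.0011, 0.0008, 0.0001, 0.0131]
[0.0011, 0.0021, -0.0011, 0.0008, 0.0001, 0.0131]
[0.0011, 0.0021, -0.0011, 0.0007, 0.0001, 0.0131]
--  [ 0.595  -0.135   0.0061] [ 3.142 -0.698  1.553]
20.48 [ 0.5941 -0.1618  0.0347] [ 3.141 -0.692  1.549] [-0.5 -0.6 -0. ] 0.998 [ 0.75  1.02 -0.45  1.48 -0.29  1.01  0.62]
```

Call:
play_rows(rows=[[0,0.002,-0.001,0.0008,0,0.013,-1],[0,0.002,-0.001,0.0008,0,0.013,-1],[0,0.002,-0.001,0.0008,0,0.013,-1],[0,0,0,0,0,0,-0.5],[0,0,0,0,0,0,1],[0,0,0,0,0,0,1],[0,0,0,0,0,0,1],[0,0,0,0,0,0,1]], grip_force=60)

```text
time_s: 21.48
tcp_pos: [0.5939, -0.1349, 0.005]
eef_rot: [3.141, -0.699, 1.551]
ft_force: [0.2, -0.0, -1.0]
grip_width: 0.741
```

```bash
python3 - <<'E'
from pk import *
saverel(.5951,-.1297,89)
s=bot.read_state(); up=(np.array(s['tcp_pos'])+[0,0.0,.13],R.from_euler('xyz',s['eef_rot']))
q=place(-.100,.13)
chain([up,q],[3,12])
E
python3 plan.py
```

```text
yaw 88.84087882708758 rel [ 0.0117  0.     -0.0058]
[0.0, 0.0, 0.0, 0.0279, 0.0, -0.0332]
[0.0, 0.0, 0.0, 0.0279, 0.0, -0.0332]
[0.0, 0.0, 0.0, 0.0279, 0.0, -0.0332]
--  [ 0.5939 -0.1349  0.135 ] [ 3.141 -0.699  1.551]
[-0.0008, -0.1308, -0.0096, 0.017, -0.0061, 0.0077]
[-0.0008, -0.1308, -0.0096, 0.0179, -0.006, 0.0054]
[-0.0008, -0.1308, -0.0096, 0.0185, -0.0058, 0.003]
[-0.0008, -0.1308, -0.0096, 0.0188, -0.0056, 0.0006]
[-0.0008, -0.1308, -0.0096, 0.0188, -0.0054, -0.0019]
[-0.0008, -0.1308, -0.0096, 0.0184, -0.0052, -0.0043]
[-0.0008, -0.1308, -0.0096, 0.0178, -0.0051, -0.0067]
[-0.0008, -0.1308, -0.0096, 0.0168, -0.0049, -0.009]
[-0.0008, -0.1308, -0.0096, 0.0155, -0.0047, -0.0111]
[-0.0008, -0.1308, -0.0096, 0.014, -0.0046, -0.013]
[-0.0008, -0.1308, -0.0096, 0.0122, -0.0045, -0.0147]
[-0.0008, -0.1308, -0.0096, 0.0102, -0.0043, -0.0162]
--  [0.5248 0.0823 0.1952] [-3.142  0.872  1.654]
21.48 [ 0.5939 -0.1349  0.005 ] [ 3.141 -0.699  1.551] [ 0.2 -0.  -1. ] 0.741 [ 0.72  1.06 -0.45  1.52 -0.3   0.93  0.63]
```

Call:
play_rows(rows=[[0,0,0,0.028,0,-0.034,1],[0,0,0,0.028,0,-0.034,1],[0,0,0,0.028,0,-0.034,1],[-0.001,-0.131,-0.01,0.017,-0.006,0.0077,1],[-0.001,-0.131,-0.01,0.018,-0.006,0.0054,1],[-0.001,-0.131,-0.01,0.0185,-0.0058,0.003,1],[-0.001,-0.131,-0.01,0.0188,-0.0056,0.0006,1],[-0.001,-0.131,-0.01,0.0188,-0.0054,-0.002,1]])

```text
time_s: 22.48
tcp_pos: [0.5636, -0.0444, 0.1627]
eef_rot: [3.121, -0.041, 1.597]
ft_force: [0.5, 1.0, -3.3]
grip_width: 0.744
```

Call:
play_rows(rows=[[-0.001,-0.131,-0.01,0.0184,-0.005,-0.0043,1],[-0.001,-0.131,-0.01,0.0178,-0.005,-0.0067,1],[-0.001,-0.131,-0.01,0.0168,-0.005,-0.009,1],[-0.001,-0.131,-0.01,0.0155,-0.0047,-0.011,1],[-0.001,-0.131,-0.01,0.014,-0.0046,-0.013,1],[-0.001,-0.131,-0.01,0.012,-0.0045,-0.0147,1],[-0.001,-0.131,-0.01,0.01,-0.0043,-0.016,1],[0,0,0,0,0,0,1]])

```text
time_s: 23.48
tcp_pos: [0.5227, 0.0872, 0.1938]
eef_rot: [-3.135, 0.87, 1.675]
ft_force: [-0.3, 0.6, -2.4]
grip_width: 0.743
```

```bash
python3 - <<'E'
from h import *
img,K,T=im("scene"); crop(img,240,60,440,240,3,"pics/q1.png")
img,K,T=im("top"); crop(img,110,240,310,340,4,"pics/q1t.png")
for r in rects(img,K,T,.034): print(r)
from pk import *
chain([place(-.100,.03),place(-.100,.004)],[4,1])
E
python3 plan.py
```

```text
(((441.1702880859375, -335.3360595703125), (69.00999450683594, 45.47380828857422), 75.516357421875), array([455.95192308, 320.        ]))
(((601.5573120117188, -362.8824768066406), (69.5414810180664, 44.81817626953125), 88.9640884399414), array([465.79047619, 243.79047619]))
[0.0012, 0.0003, 0.0012, 0.0196, 0.0003, 0.0161]
[0.0012, 0.0003, 0.0012, 0.0196, 0.0003, 0.0161]
[0.0012, 0.0003, 0.0012, 0.0196, 0.0003, 0.0162]
[0.0012, 0.0003, 0.0012, 0.0196, 0.0003, 0.0162]
--  [0.5248 0.0823 0.0952] [-3.142  0.872  1.654]
[0.0, 0.0, 0.0, 0.0199, 0.0, 0.0167]
--  [0.5248 0.0823 0.0692] [-3.142  0.872  1.654]
23.57 [0.5238 0.0814 0.1967] [-3.141  0.874  1.662] [-1.  -1.1 -1.8] 0.745 [-0.76  0.71  0.26  1.75  0.65  1.21 -0.83]
```

View pics/q1.png

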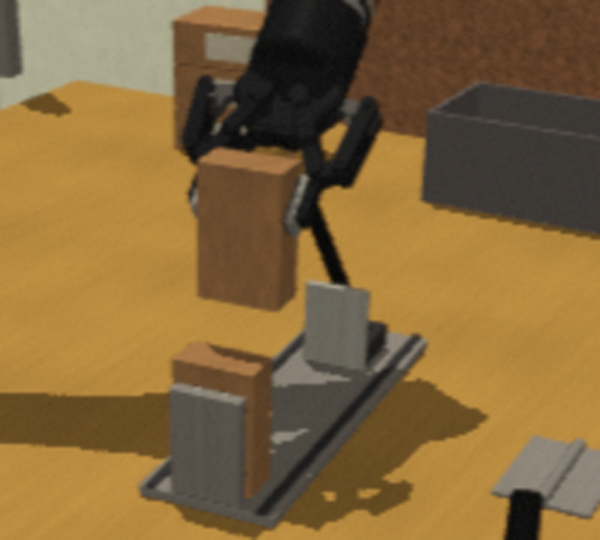

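View pics/q1t.png

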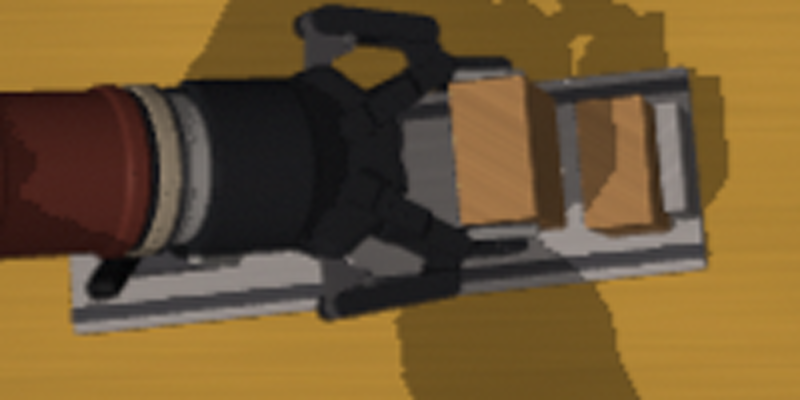

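```bash
python3 - <<'E'
from h import *
from pk import O,YAW,R
img,K,T=im("top")
for a,b in [(577,103),(588,232),(643,95),(657,224)]:
    p=ray(K,T,110+a/4-.4,240+b/4-.4,.11); print(R.from_euler('z',-YAW).apply(p-O).round(4))
E
```

```text
[ 0.03   -0.1209  0.11  ]
[-0.0344 -0.1209  0.11  ]
[ 0.0307 -0.154   0.11  ]
[-0.0339 -0.1553  0.11  ]
```

Call:
play_rows(rows=[[0.001,0,0.001,0.0196,0,0.016,1],[0.001,0,0.001,0.0196,0,0.016,1],[0.001,0,0.001,0.0196,0,0.016,1],[0.001,0,0.001,0.0196,0,0.016,1],[0,0,0,0.014,0,0.012,1],[0,0,0,0,0,0,1],[0,0,0,0,0,0,1]])

```text
time_s: 24.5
tcp_pos: [0.5251, 0.0813, 0.0788]
eef_rot: [3.136, 0.874, 1.649]
ft_force: [0.3, -0.1, -2.4]
grip_width: 0.741
```

```bash
python3 - <<'E'
from h import *
img,K,T=im("scene"); crop(img,240,60,440,240,3,"pics/q2.png")
from pk import *
chain([place(-.100,.0)],[2])
E
python3 plan.py
```

```text
[0.0009, 0.0008, -0.0017, 0.0055, -0.0002, 0.0041]
[0.0009, 0.0008, -0.0017, 0.0055, -0.0002, 0.0041]
--  [0.5248 0.0823 0.0652] [-3.142  0.872  1.654]
24.55 [0.5252 0.0816 0.0789] [3.136 0.874 1.649] [ 0.2  0.6 -2.7] 0.736 [-0.75  0.9   0.26  1.79  0.66  1.03 -0.98]
```

View pics/q2.png

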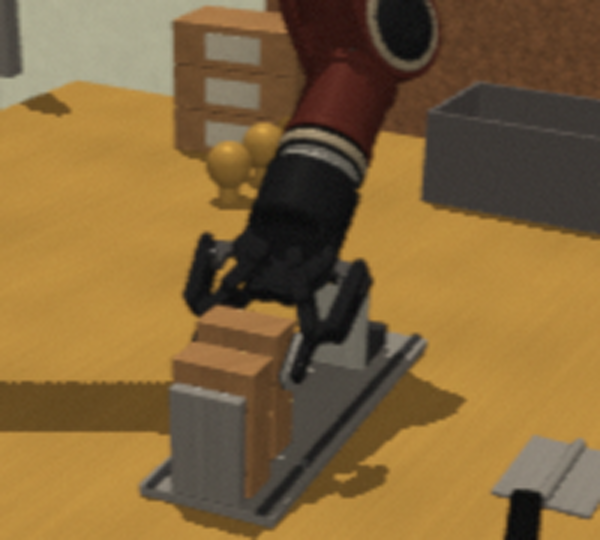

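Call:
play_rows(rows=[[0,0,0,0.005,0,0.004,1],[0,0,0,0.0035,0,0.003,1],[0,0,0,0.001,0,0.0008,1],[0,0,0,0.0008,0,0.0006,1],[0,0,0,0,0,0,1],[0,0,0,0,0,0,1]])

```text
time_s: 25.3
tcp_pos: [0.5246, 0.0819, 0.0646]
eef_rot: [3.138, 0.874, 1.652]
ft_force: [0.1, 0.3, -3.7]
grip_width: 0.74
```

Call:
play_rows(rows=[[0,0,0,0.0008,0,0.0006,1],[0,0,0,0.0008,0,0.0006,1],[0,0,0,0,0,0,1]])

```text
time_s: 25.68
tcp_pos: [0.5247, 0.0819, 0.0643]
eef_rot: [3.138, 0.877, 1.651]
ft_force: [-2.1, 1.6, 6.7]
grip_width: 0.743
```

Call:
play_rows(rows=[[0,0,0,0,0,0,-0.7],[0,0,0,0,0,0,-1],[0,0,0,0,0,0,-1],[0,0,0,0,0,-0.02,-1],[0,0,0,0,0,-0.05,-1],[0,0,0,-0.02,0,-0.06,-1],[0,0,0,-0.04,0,-0.04,-1],[0,0,0,0,0,0,-1]])

```text
time_s: 26.68
tcp_pos: [0.5186, 0.1745, 0.221]
eef_rot: [3.125, 0.87, 1.642]
ft_force: [0.0, -0.3, -1.3]
grip_width: 0.998
```

```bash
python3 - <<'E'
from h import *
img,K,T=im("scene"); crop(img,240,60,440,240,3,"pics/q3.png")
img,K,T=im("top")
for r in rects(img,K,T,.034): print(r)
from pk import *
q=pickpose(.4412,-.3354,75.5,40,back=.1); q[0][2]=.2
chain([q],[14])
E
python3 plan.py
```

```text
(((441.23846435546875, -335.21722412109375), (69.27420806884766, 45.40122985839844), 75.516357421875), array([455.94230769, 320.        ]))
(((488.0010681152344, 93.22301483154297), (141.1582489013672, 37.71689987182617), 89.01315307617188), array([249.51572327, 302.02515723]))
(((601.5573120117188, -362.8824768066406), (69.5414810180664, 44.81817626953125), 88.9640884399414), array([465.79047619, 243.79047619]))
[0.0025, 0.1111, 0.0265, -0.025, -0.01, 0.0318]
[0.0025, 0.1111, 0.0265, -0.0287, -0.0092, 0.0288]
[0.0025, 0.1111, 0.0265, -0.0319, -0.0083, 0.0255]
[0.0025, 0.1111, 0.0265, -0.0347, -0.0074, 0.0218]
[0.0025, 0.1111, 0.0265, -0.0371, -0.0064, 0.0178]
[0.0025, 0.1111, 0.0265, -0.039, -0.0053, 0.0136]
[0.0025, 0.1111, 0.0265, -0.0404, -0.0043, 0.0092]
[0.0025, 0.1111, 0.0265, -0.0413, -0.0032, 0.0046]
[0.0025, 0.1111, 0.0265, -0.0416, -0.002, 0.0]
[0.0025, 0.1111, 0.0265, -0.0414, -0.001, -0.0046]
[0.0025, 0.1111, 0.0265, -0.0406, 0.0001, -0.0091]
[0.0025, 0.1111, 0.0265, -0.0394, 0.0012, -0.0136]
[0.0025, 0.1111, 0.0265, -0.0376, 0.0021, -0.0179]
[0.0025, 0.1111, 0.0265, -0.0353, 0.003, -0.0219]
--  [ 0.4238 -0.4028  0.2   ] [ 3.142 -0.698  1.318]
26.77 [0.5164 0.1729 0.217 ] [3.138 0.874 1.651] [ 0.2  0.1 -1. ] 1.002 [-0.85  0.74  0.23  1.59  0.57  1.39 -0.83]
```

View pics/q3.png

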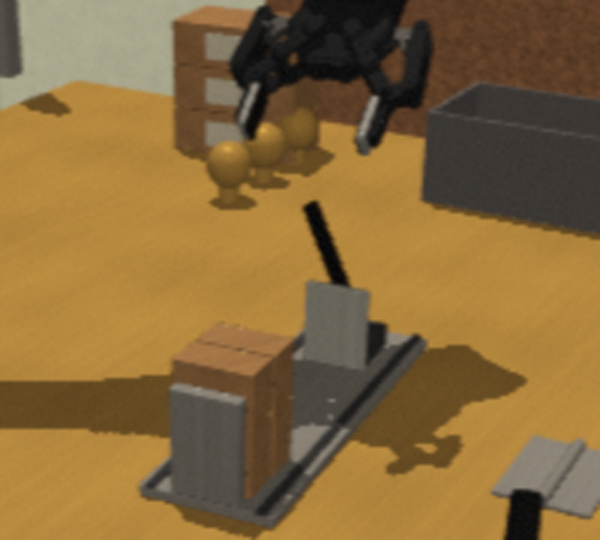

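Call:
play_rows(rows=[[0.0025,0.111,0.0265,-0.025,-0.01,0.032,-1],[0.0025,0.111,0.0265,-0.029,-0.009,0.029,-1],[0.0025,0.111,0.0265,-0.032,-0.008,0.0255,-1],[0.0025,0.111,0.0265,-0.035,-0.0074,0.022,-1],[0.0025,0.111,0.0265,-0.037,-0.0064,0.018,-1],[0.0025,0.111,0.0265,-0.039,-0.005,0.0136,-1],[0.0025,0.111,0.0265,-0.04,-0.004,0.009,-1],[0.0025,0.111,0.0265,-0.041,-0.003,0.0046,-1]])

```text
time_s: 27.78
tcp_pos: [0.4638, -0.1569, 0.2059]
eef_rot: [3.075, -0.028, 1.46]
ft_force: [0.7, 0.4, -0.4]
grip_width: 1.0
```

Call:
play_rows(rows=[[0.0025,0.111,0.0265,-0.0416,-0.002,0,-1],[0.0025,0.111,0.0265,-0.0414,-0.001,-0.0046,-1],[0.0025,0.111,0.0265,-0.0406,0,-0.009,-1],[0.0025,0.111,0.0265,-0.0394,0.001,-0.0136,-1],[0.0025,0.111,0.0265,-0.0376,0.002,-0.018,-1],[0.0025,0.111,0.0265,-0.0353,0.003,-0.022,-1],[0,0,0,0,0,0,-1],[0,0,0,0,0,0,-1]])

```text
time_s: 28.78
tcp_pos: [0.4247, -0.4016, 0.1987]
eef_rot: [-3.138, -0.7, 1.315]
ft_force: [0.6, 0.5, 0.6]
grip_width: 0.997
```

```bash
python3 - <<'E'
from pk import *
from h import *
img,K,T=im("top"); cv2.imwrite("pics/r0t.png",img)
for r in rects(img,K,T,.034): print(r)
chain([pickpose(.4412,-.3353,75.5,40,back=.07),pickpose(.4412,-.3353,75.5,40,back=.04)],[4,1])
E
python3 plan.py
```

```text
(((441.2176513671875, -335.3992004394531), (69.06395721435547, 45.45426940917969), 75.31157684326172), array([455.96153846, 320.00961538]))
(((601.5584106445312, -362.8189697265625), (69.41443634033203, 44.81817626953125), 88.9640884399414), array([465.77142857, 243.79047619]))
[-0.0005, -0.0002, 0.0002, -0.0193, -0.0003, 0.0296]
[-0.0005, -0.0002, 0.0002, -0.0193, -0.0003, 0.0296]
[-0.0005, -0.0002, 0.0002, -0.0193, -0.0003, 0.0296]
[-0.0005, -0.0002, 0.0002, -0.0193, -0.0003, 0.0296]
--  [ 0.4286 -0.384   0.0597] [ 3.142 -0.698  1.318]
[0.0, 0.0, 0.0, 0.0, 0.0, 0.03]
--  [ 0.4334 -0.3653  0.0367] [ 3.142 -0.698  1.318]
28.82 [ 0.4256 -0.4008  0.1999] [-3.14  -0.699  1.319] [-0.9  0.4  0.5] 0.999 [ 1.04  0.8  -0.13  1.37 -0.44  1.47  0.83]
```

Call:
play_rows(rows=[[0,0,0,-0.019,0,0.0296,-1],[0,0,0,-0.019,0,0.0296,-1],[0,0,0,-0.0193,0,0.0296,-1],[0,0,0,-0.0195,-0.001,0.0296,-1],[0,0,0,0,0,0.03,-1],[0,0,0,0,0,0,-1],[0,0,0,0,0,0,-1]])

```text
time_s: 29.7
tcp_pos: [0.4343, -0.3676, 0.0389]
eef_rot: [3.138, -0.694, 1.321]
ft_force: [0.1, -0.5, 0.5]
grip_width: 1.002
```

```bash
python3 - <<'E'
from pk import *
chain([pickpose(.4412,-.3353,75.5,40)],[3])
E
python3 plan.py
```

```text
[0.0003, 0.0013, 0.0009, 0.0001, -0.0005, 0.0143]
[0.0003, 0.0013, 0.0009, 0.0001, -0.0005, 0.0143]
[0.0003, 0.0013, 0.0009, 0.0001, -0.0005, 0.0143]
--  [ 0.4399 -0.3404  0.0061] [ 3.142 -0.698  1.318]
29.7 [ 0.4343 -0.3676  0.0389] [ 3.138 -0.694  1.321] [ 0.1 -0.5  0.5] 1.002 [ 1.01  0.97 -0.14  1.53 -0.46  1.15  0.95]
```

Call:
play_rows(rows=[[0,0.001,0,0,0,0.014,-1],[0,0.001,0,0,-0.001,0.014,-1],[0,0.001,0,0,0,0.014,-1],[0,0,0,0,0,0,-0.5],[0,0,0,0,0,0,1],[0,0,0,0,0,0,1],[0,0,0,0,0,0,1],[0,0,0,0,0,0,1]], grip_force=60)

```text
time_s: 30.7
tcp_pos: [0.4389, -0.3412, 0.005]
eef_rot: [3.142, -0.699, 1.318]
ft_force: [0.1, -0.7, -2.1]
grip_width: 0.739
```

```bash
python3 - <<'E'
from pk import *
saverel(.4412,-.3354,75.5)
s=bot.read_state(); up=(np.array(s['tcp_pos'])+[0,0.0,.13],R.from_euler('xyz',s['eef_rot']))
q=place(-.063,.13)
chain([up,q],[3,13])
E
python3 plan.py
```

```text
yaw 75.51809976559115 rel [ 0.0125  0.     -0.0052]
[0.0, 0.0, 0.0, 0.0279, 0.0, -0.0332]
[0.0, 0.0, 0.0, 0.0279, 0.0, -0.0332]
[0.0, 0.0, 0.0, 0.0279, 0.0, -0.0332]
--  [ 0.4389 -0.3412  0.135 ] [ 3.142 -0.699  1.318]
[-0.0025, -0.1196, -0.0286, 0.0305, -0.0027, 0.0195]
[-0.0025, -0.1196, -0.0286, 0.0327, -0.0018, 0.0157]
[-0.0025, -0.1196, -0.0286, 0.0344, -0.0009, 0.0117]
[-0.0025, -0.1196, -0.0286, 0.0355, 0.0001, 0.0075]
[-0.0025, -0.1196, -0.0286, 0.0361, 0.0011, 0.0032]
[-0.0025, -0.1196, -0.0286, 0.0362, 0.0021, -0.0011]
[-0.0025, -0.1196, -0.0286, 0.0357, 0.0032, -0.0054]
[-0.0025, -0.1196, -0.0286, 0.0347, 0.0042, -0.0096]
[-0.0025, -0.1196, -0.0286, 0.0332, 0.0052, -0.0137]
[-0.0025, -0.1196, -0.0286, 0.0312, 0.0061, -0.0175]
[-0.0025, -0.1196, -0.0286, 0.0287, 0.007, -0.0211]
[-0.0025, -0.1196, -0.0286, 0.0257, 0.0079, -0.0243]
[-0.0025, -0.1196, -0.0286, 0.0224, 0.0086, -0.0272]
--  [0.5217 0.1192 0.1962] [-3.142  0.872  1.654]
30.7 [ 0.4389 -0.3412  0.005 ] [ 3.142 -0.699  1.318] [ 0.1 -0.7 -2.1] 0.739 [ 0.99  1.   -0.16  1.58 -0.48  1.06  0.97]
```

Call:
play_rows(rows=[[0,0,0,0.03,0,-0.037,1],[0,0,0,0.03,0,-0.037,1],[0,0,0,0.03,0,-0.037,1],[-0.0025,-0.12,-0.0286,0.0305,-0.0027,0.0195,1],[-0.0025,-0.12,-0.0286,0.0327,-0.0018,0.0157,1],[-0.0025,-0.12,-0.0286,0.0344,-0.001,0.0117,1],[-0.0025,-0.12,-0.0286,0.0355,0,0.0075,1],[-0.0025,-0.12,-0.0286,0.036,0.001,0.003,1]])

```text
time_s: 31.7
tcp_pos: [0.4698, -0.1648, 0.1721]
eef_rot: [3.075, -0.091, 1.45]
ft_force: [0.8, 0.8, -2.3]
grip_width: 0.743
```

Call:
play_rows(rows=[[-0.0025,-0.12,-0.0286,0.0362,0.002,-0.001,1],[-0.0025,-0.12,-0.0286,0.0357,0.003,-0.0054,1],[-0.0025,-0.12,-0.0286,0.0347,0.004,-0.0096,1],[-0.0025,-0.12,-0.0286,0.033,0.005,-0.0137,1],[-0.0025,-0.12,-0.0286,0.031,0.006,-0.0175,1],[-0.0025,-0.12,-0.0286,0.0287,0.007,-0.021,1],[-0.0025,-0.12,-0.0286,0.0257,0.008,-0.0243,1],[-0.0025,-0.12,-0.0286,0.0224,0.0086,-0.027,1]])

```text
time_s: 32.7
tcp_pos: [0.5198, 0.1189, 0.2078]
eef_rot: [-3.14, 0.879, 1.657]
ft_force: [0.3, -1.4, -2.0]
grip_width: 0.74
```

Call:
play_rows(rows=[[0,0,0,0,0,0,1],[0,0,0,0,0,0,1]])

```text
time_s: 32.95
tcp_pos: [0.5196, 0.1165, 0.2076]
eef_rot: [-3.139, 0.877, 1.656]
ft_force: [0.4, -1.3, -1.7]
grip_width: 0.74
```

```bash
python3 - <<'E'
from h import *
img,K,T=im("scene"); crop(img,240,60,440,240,3,"pics/r1.png")
img,K,T=im("top"); crop(img,110,240,310,340,4,"pics/r1t.png")
for r in rects(img,K,T,.034): print(r)
from pk import *
chain([place(-.063,.03),place(-.063,.004)],[4,1])
E
python3 plan.py
```

```text
(((489.2063903808594, 90.51056671142578), (39.90633773803711, 135.85447692871094), 3.099229574203491), array([250.80769231, 303.77564103]))
(((601.5573120117188, -362.8824768066406), (69.5414810180664, 44.81817626953125), 88.9640884399414), array([465.79047619, 243.79047619]))
[-0.0006, 0.0012, -0.0004, 0.0223, 0.0006, 0.0171]
[-0.0006, 0.0012, -0.0004, 0.0223, 0.0006, 0.0172]
[-0.0006, 0.0012, -0.0004, 0.0222, 0.0006, 0.0172]
[-0.0006, 0.0012, -0.0004, 0.0222, 0.0006, 0.0172]
--  [0.5217 0.1192 0.0962] [-3.142  0.872  1.654]
[0.0, 0.0, 0.0, 0.0199, 0.0, 0.0167]
--  [0.5217 0.1192 0.0702] [-3.142  0.872  1.654]
33.05 [0.5198 0.1147 0.2086] [-3.141  0.877  1.651] [ 0.1  0.6 -1.6] 0.742 [-0.91  0.74  0.45  1.7   0.51  1.22 -0.72]
```

View pics/r1.png

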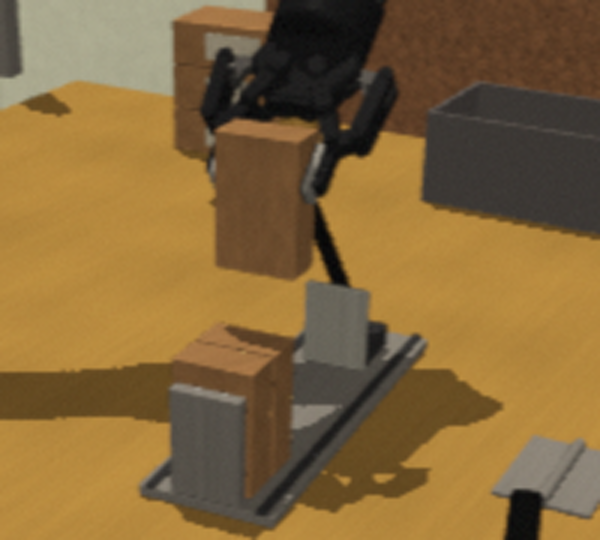

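View pics/r1t.png

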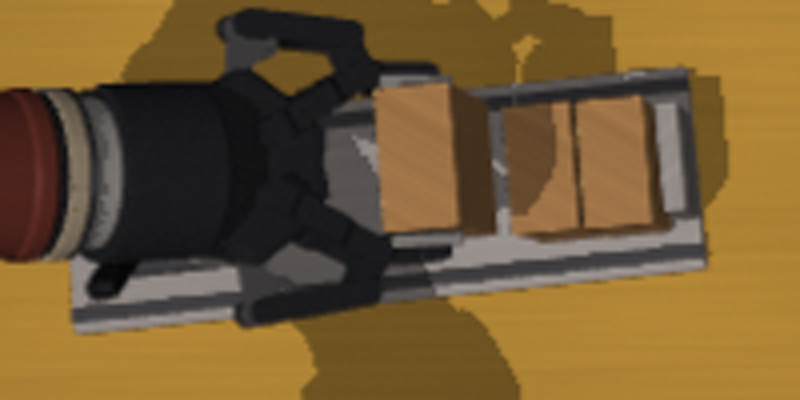

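```bash
python3 - <<'E'
from h import *
from pk import O,YAW,R
img,K,T=im("top")
for a,b in [(503,108),(513,237),(573,101),(580,229)]:
    p=ray(K,T,110+a/4-.4,240+b/4-.4,.11); print(R.from_euler('z',-YAW).apply(p-O).round(4))
E
```

```text
[ 0.0313 -0.0839  0.11  ]
[-0.0332 -0.0837  0.11  ]
[ 0.0312 -0.119   0.11  ]
[-0.0325 -0.1171  0.11  ]
```

Call:
play_rows(rows=[[0,0.001,0,0.022,0,0.017,1],[0,0.001,0,0.022,0,0.017,1],[0,0.001,0,0.022,0,0.017,1],[0,0.001,0,0.022,0.001,0.017,1],[0,0,0,0.005,0,0.004,1],[0,0,0,0,0,0,1],[0,0,0,0,0,0,1]])

```text
time_s: 33.98
tcp_pos: [0.5215, 0.1206, 0.0918]
eef_rot: [3.139, 0.872, 1.651]
ft_force: [0.4, -0.5, -1.2]
grip_width: 0.742
```

```bash
python3 - <<'E'
from h import *
img,K,T=im("scene"); crop(img,240,60,440,240,3,"pics/r2.png")
from pk import *
chain([place(-.063,.0)],[2])
E
python3 plan.py
```

```text
[0.0005, -0.0, -0.0007, 0.0092, 0.0001, 0.0088]
[0.0005, -0.0, -0.0007, 0.0092, 0.0001, 0.0088]
--  [0.5217 0.1192 0.0662] [-3.142  0.872  1.654]
34.02 [0.5214 0.1207 0.0917] [3.139 0.872 1.652] [-0.4 -0.9 -1.7] 0.742 [-0.9   0.92  0.42  1.74  0.49  1.04 -0.84]
```

View pics/r2.png

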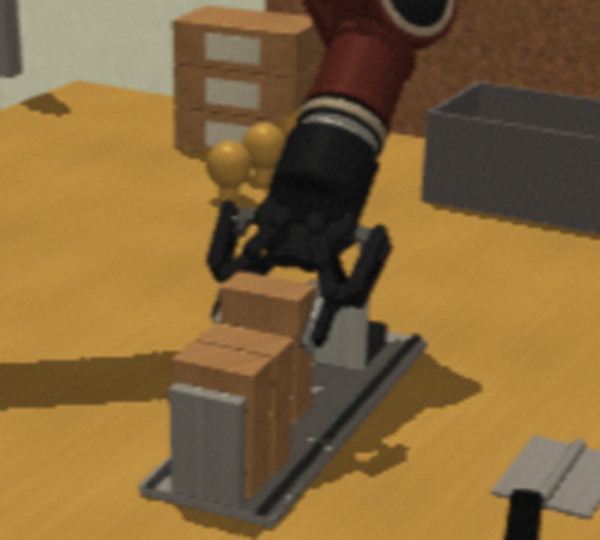

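Call:
play_rows(rows=[[0,0,0,0.0085,0,0.008,1],[0,0,0,0.0075,0,0.007,1],[0,0,0,0.001,0,0.001,1],[0,0,0,0,0,0,1],[0,0,0,0.0008,0,0.0006,1],[0,0,0,0.0008,0,0.0006,1],[0,0,0,0,0,0,1]])

```text
time_s: 34.9
tcp_pos: [0.521, 0.1196, 0.0652]
eef_rot: [-3.141, 0.873, 1.655]
ft_force: [0.6, 0.1, -1.2]
grip_width: 0.742
```

Call:
play_rows(rows=[[0,0,0,0.0008,0,0.0006,1],[0,0,0,0,0,0,1],[0,0,0,0,0,0,1]])

```text
time_s: 35.28
tcp_pos: [0.521, 0.1195, 0.0652]
eef_rot: [-3.141, 0.874, 1.654]
ft_force: [-1.4, 1.8, 6.0]
grip_width: 0.746
```

Call:
play_rows(rows=[[0,0,0,0,0,0,-0.7],[0,0,0,0,0,0,-1],[0,0,0,0,0,0,-1],[0,0,0,0,0,-0.02,-1],[0,0,0,-0.01,0,-0.04,-1],[0,0,0,-0.04,0,-0.05,-1],[0,0,0,-0.04,0,-0.04,-1],[0,0,0,0,0,0,-1]])

```text
time_s: 36.28
tcp_pos: [0.5183, 0.177, 0.2321]
eef_rot: [3.129, 0.868, 1.645]
ft_force: [-0.1, 0.2, -1.0]
grip_width: 1.002
```

```bash
python3 - <<'E'
from h import *
img,K,T=im("scene"); cv2.imwrite("pics/r3.png",img)
img,K,T=im("top"); cv2.imwrite("pics/r3t.png",img)
for r in rects(img,K,T,.034): print(r)
from pk import *
q=pickpose(.6016,-.3629,89,50,back=.1,h=.025); q[0][2]=.2
chain([q],[15])
E
python3 plan.py
```

```text
(((480.369873046875, 85.77439880371094), (19.299482345581055, 127.89927673339844), 5.015029430389404), array([253.53284672, 304.57664234]))
(((601.5573120117188, -362.8824768066406), (69.5414810180664, 44.81817626953125), 88.9640884399414), array([465.79047619, 243.79047619]))
[-0.0, 0.1162, 0.0076, -0.0253, 0.0022, 0.033]
[-0.0, 0.1162, 0.0076, -0.0289, 0.0024, 0.0298]
[-0.0, 0.1162, 0.0076, -0.0322, 0.0026, 0.0263]
[-0.0, 0.1162, 0.0076, -0.035, 0.0029, 0.0224]
[-0.0, 0.1162, 0.0076, -0.0373, 0.0032, 0.0182]
[-0.0, 0.1162, 0.0076, -0.0391, 0.0034, 0.0137]
[-0.0, 0.1162, 0.0076, -0.0404, 0.0037, 0.0091]
[-0.0, 0.1162, 0.0076, -0.0412, 0.0041, 0.0043]
[-0.0, 0.1162, 0.0076, -0.0414, 0.0044, -0.0005]
[-0.0, 0.1162, 0.0076, -0.041, 0.0047, -0.0053]
[-0.0, 0.1162, 0.0076, -0.0401, 0.005, -0.01]
[-0.0, 0.1162, 0.0076, -0.0386, 0.0053, -0.0145]
[-0.0, 0.1162, 0.0076, -0.0366, 0.0056, -0.0189]
[-0.0, 0.1162, 0.0076, -0.0341, 0.0059, -0.023]
[-0.0, 0.1162, 0.0076, -0.0312, 0.0061, -0.0268]
--  [ 0.6002 -0.4416  0.2   ] [ 3.142 -0.873  1.553]
36.38 [0.5159 0.1762 0.2279] [-3.141  0.872  1.654] [ 0.3  0.8 -0.3] 1.001 [-0.96  0.76  0.43  1.58  0.47  1.35 -0.71]
```

View pics/r3.png

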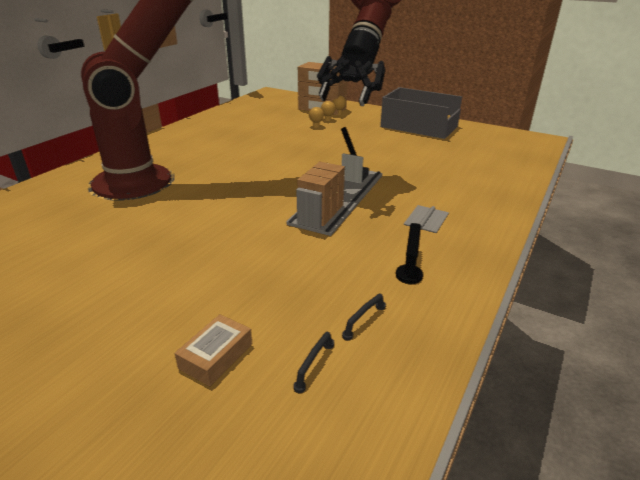

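Three packs stand in the row; the last lies at about (214,345). Moving to it with the steeper pick tilt.

Call:
play_rows(rows=[[0,0.116,0.0076,-0.025,0.002,0.033,-1],[0,0.116,0.0076,-0.029,0.002,0.03,-1],[0,0.116,0.0076,-0.032,0.0026,0.026,-1],[0,0.116,0.0076,-0.035,0.003,0.0224,-1],[0,0.116,0.0076,-0.037,0.003,0.018,-1],[0,0.116,0.0076,-0.039,0.0034,0.0137,-1],[0,0.116,0.0076,-0.04,0.0037,0.009,-1],[0,0.116,0.0076,-0.041,0.004,0.004,-1]])

```text
time_s: 37.38
tcp_pos: [0.5596, -0.1527, 0.212]
eef_rot: [3.121, -0.061, 1.601]
ft_force: [1.1, 0.6, 0.0]
grip_width: 1.001
```

Call:
play_rows(rows=[[0,0.116,0.0076,-0.041,0.0044,-0.0005,-1],[0,0.116,0.0076,-0.041,0.0047,-0.005,-1],[0,0.116,0.0076,-0.04,0.005,-0.01,-1],[0,0.116,0.0076,-0.0386,0.005,-0.0145,-1],[0,0.116,0.0076,-0.0366,0.0056,-0.019,-1],[0,0.116,0.0076,-0.034,0.006,-0.023,-1],[0,0.116,0.0076,-0.031,0.006,-0.027,-1],[0,0,0,0,0,0,-1]])

```text
time_s: 38.38
tcp_pos: [0.5967, -0.4015, 0.1914]
eef_rot: [-3.131, -0.816, 1.578]
ft_force: [0.0, -0.1, -0.0]
grip_width: 1.0
```

```bash
python3 - <<'E'
from pk import *
from h import *
img,K,T=im("top"); cv2.imwrite("pics/u0t.png",img)
for r in rects(img,K,T,.034): print(r)
A=(.6016,-.3629,89,50)
chain([pickpose(*A,back=.07,h=.025),pickpose(*A,back=.04,h=.025)],[4,1])
E
python3 plan.py
```

```text
(((601.5573120117188, -362.8824768066406), (69.5414810180664, 44.81817626953125), 88.9640884399414), array([465.79047619, 243.79047619]))
[-0.0074, 0.0152, 0.0045, -0.0286, 0.001, 0.021]
[-0.0074, 0.0152, 0.0045, -0.0289, 0.001, 0.0206]
[-0.0074, 0.0152, 0.0045, -0.0292, 0.001, 0.0201]
[-0.0074, 0.0152, 0.0045, -0.0295, 0.001, 0.0197]
--  [ 0.6006 -0.4186  0.0533] [ 3.142 -0.873  1.553]
[0.0, 0.0, 0.0, -0.0, 0.0, 0.03]
--  [ 0.601  -0.3956  0.034 ] [ 3.142 -0.873  1.553]
38.42 [ 0.5972 -0.401   0.1941] [-3.132 -0.812  1.581] [0.1 0.5 0.2] 0.999 [ 0.87  1.16 -0.36  0.62 -0.31  1.9   0.62]
```

View pics/u0t.png

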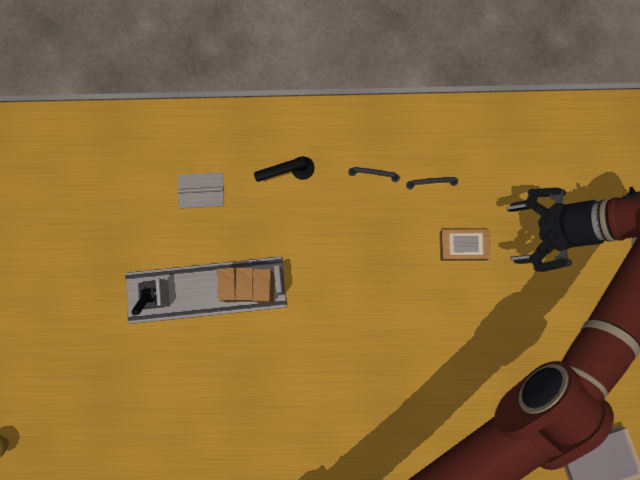

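```bash
python3 - <<'E'
from pk import *
A=(.6016,-.3629,89,46)
chain([pickpose(*A,back=.04,h=.025)],[5])
E
python3 plan.py
```

```text
[-0.0058, -0.0018, 0.0038, -0.0223, 0.001, 0.0228]
[-0.0058, -0.0018, 0.0038, -0.0223, 0.0009, 0.0228]
[-0.0058, -0.0018, 0.0038, -0.0222, 0.0009, 0.0229]
[-0.0058, -0.0018, 0.0038, -0.0222, 0.0009, 0.0229]
[-0.0058, -0.0018, 0.0038, -0.0221, 0.0008, 0.023]
--  [ 0.601  -0.395   0.0347] [ 3.142 -0.803  1.553]
38.42 [ 0.5972 -0.401   0.1941] [-3.132 -0.812  1.581] [0.1 0.5 0.2] 0.999 [ 0.87  1.16 -0.36  0.62 -0.31  1.9   0.62]
```

Call:
play_rows(rows=[[-0.006,-0.002,0.004,-0.022,0.001,0.023,-1],[-0.006,-0.002,0.004,-0.022,0.001,0.023,-1],[-0.006,-0.002,0.004,-0.022,0.001,0.023,-1],[-0.006,-0.002,0.004,-0.022,0.001,0.023,-1],[-0.006,-0.002,0.004,-0.02,0.001,0.02,-1],[0,0,0,0,0,0,-1],[0,0,0,0,0,0,-1]])

```text
time_s: 39.3
tcp_pos: [0.6031, -0.3964, 0.0444]
eef_rot: [3.136, -0.793, 1.556]
ft_force: [-0.7, 0.2, 0.5]
grip_width: 0.999
```

```bash
python3 - <<'E'
from pk import *
A=(.6016,-.3629,89,46)
chain([pickpose(*A,h=.025)],[4])
E
python3 plan.py
```

```text
[0.0007, 0.0025, 0.0005, -0.0014, -0.0005, 0.012]
[0.0007, 0.0025, 0.0005, -0.0014, -0.0005, 0.0119]
[0.0007, 0.0025, 0.0005, -0.0014, -0.0005, 0.0119]
[0.0007, 0.0025, 0.0005, -0.0015, -0.0005, 0.0119]
--  [ 0.6015 -0.3662  0.0069] [ 3.142 -0.803  1.553]
39.3 [ 0.6031 -0.3964  0.0444] [ 3.136 -0.793  1.556] [-0.7  0.2  0.5] 0.999 [ 0.87  1.27 -0.34  0.76 -0.28  1.65  0.72]
```

Reachable. Going in.

Call:
play_rows(rows=[[0,0.0025,0,-0.0014,-0.0005,0.012,-1],[0,0.0025,0,-0.0014,-0.0005,0.012,-1],[0,0.0025,0,-0.0014,-0.0005,0.012,-1],[0,0.0025,0,-0.0014,-0.0005,0.012,-1],[0,0,0,0,0,0,-1],[0,0,0,0,0,0,-1]])

```text
time_s: 40.05
tcp_pos: [0.601, -0.3663, 0.0046]
eef_rot: [3.138, -0.805, 1.554]
ft_force: [0.2, -0.6, 0.7]
grip_width: 1.0
```

Call:
play_rows(rows=[[0,0,0,0,0,0,-0.5],[0,0,0,0,0,0,1],[0,0,0,0,0,0,1],[0,0,0,0,0,0,1],[0,0,0,0,0,0,1]], grip_force=60)

```text
time_s: 40.67
tcp_pos: [0.6013, -0.3668, 0.0051]
eef_rot: [3.137, -0.804, 1.554]
ft_force: [0.6, -3.6, 3.2]
grip_width: 0.745
```

```bash
python3 - <<'E'
from pk import *
saverel(.6016,-.3629,89)
s=bot.read_state(); up=(np.array(s['tcp_pos'])+[-.01,0.01,.15],R.from_euler('xyz',s['eef_rot']))
q=place(-.026,.14)
chain([up,q],[4,14])
E
python3 plan.py
```

```text
yaw 88.8517728323427 rel [ 0.0113  0.     -0.0055]
[-0.0, -0.0, 0.0, 0.0287, -0.0024, -0.0243]
[-0.0, -0.0, 0.0, 0.0287, -0.0024, -0.0243]
[-0.0, -0.0, 0.0, 0.0287, -0.0024, -0.0243]
[-0.0, -0.0, 0.0, 0.0287, -0.0024, -0.0243]
--  [ 0.5913 -0.3568  0.1551] [ 3.137 -0.804  1.554]
[0.0004, -0.1121, -0.0084, 0.0279, -0.0059, 0.0239]
[0.0004, -0.1121, -0.0084, 0.0304, -0.0056, 0.0206]
[0.0004, -0.1121, -0.0084, 0.0326, -0.0054, 0.0171]
[0.0004, -0.1121, -0.0084, 0.0343, -0.0051, 0.0133]
[0.0004, -0.1121, -0.0084, 0.0356, -0.0048, 0.0094]
[0.0004, -0.1121, -0.0084, 0.0365, -0.0045, 0.0054]
[0.0004, -0.1121, -0.0084, 0.0369, -0.0042, 0.0012]
[0.0004, -0.1121, -0.0084, 0.0368, -0.0039, -0.0029]
[0.0004, -0.1121, -0.0084, 0.0363, -0.0036, -0.007]
[0.0004, -0.1121, -0.0084, 0.0353, -0.0033, -0.011]
[0.0004, -0.1121, -0.0084, 0.0339, -0.003, -0.0149]
[0.0004, -0.1121, -0.0084, 0.0321, -0.0027, -0.0186]
[0.0004, -0.1121, -0.0084, 0.0298, -0.0024, -0.0221]
[0.0004, -0.1121, -0.0084, 0.0272, -0.0022, -0.0253]
--  [0.5187 0.1561 0.2039] [-3.142  0.767  1.657]
40.67 [ 0.6013 -0.3668  0.0051] [ 3.137 -0.804  1.554] [ 0.6 -3.6  3.2] 0.745 [ 0.87  1.28 -0.35  0.88 -0.28  1.53  0.74]
```

Call:
play_rows(rows=[[0,0,0,0.029,-0.002,-0.024,1],[0,0,0,0.029,-0.002,-0.024,1],[0,0,0,0.029,-0.002,-0.024,1],[0,0,0,0.029,-0.002,-0.024,1],[0,-0.112,-0.0084,0.028,-0.006,0.024,1],[0,-0.112,-0.0084,0.0304,-0.0056,0.0206,1],[0,-0.112,-0.0084,0.0326,-0.0054,0.017,1],[0,-0.112,-0.0084,0.0343,-0.005,0.0133,1]])

```text
time_s: 41.68
tcp_pos: [0.5703, -0.2062, 0.1679]
eef_rot: [3.123, -0.355, 1.588]
ft_force: [0.6, 0.9, -2.1]
grip_width: 0.738
```

```bash
python3 - <<'E'
from pk import *
q=place(-.026,.14)
chain([q],[10])
E
python3 plan.py
```

```text
[0.0002, -0.112, -0.0082, 0.0353, -0.0047, 0.0091]
[0.0002, -0.112, -0.0082, 0.0361, -0.0044, 0.0051]
[0.0002, -0.112, -0.0082, 0.0365, -0.0041, 0.0011]
[0.0002, -0.112, -0.0082, 0.0364, -0.0038, -0.003]
[0.0002, -0.112, -0.0082, 0.0359, -0.0035, -0.0071]
[0.0002, -0.112, -0.0082, 0.0349, -0.0032, -0.011]
[0.0002, -0.112, -0.0082, 0.0335, -0.003, -0.0149]
[0.0002, -0.112, -0.0082, 0.0316, -0.0027, -0.0185]
[0.0002, -0.112, -0.0082, 0.0294, -0.0024, -0.022]
[0.0002, -0.112, -0.0082, 0.0268, -0.0022, -0.0251]
--  [0.5187 0.1561 0.2039] [-3.142  0.767  1.657]
41.67 [ 0.5703 -0.2062  0.1679] [ 3.123 -0.355  1.588] [ 0.6  0.9 -2.1] 0.738 [ 0.63  0.7  -0.28  1.52 -0.17  1.07  0.51]
```

Call:
play_rows(rows=[[0,-0.112,-0.008,0.0353,-0.0047,0.009,1],[0,-0.112,-0.008,0.036,-0.0044,0.005,1],[0,-0.112,-0.008,0.0365,-0.004,0.001,1],[0,-0.112,-0.008,0.0364,-0.0038,-0.003,1],[0,-0.112,-0.008,0.036,-0.0035,-0.007,1],[0,-0.112,-0.008,0.035,-0.003,-0.011,1],[0,-0.112,-0.008,0.0335,-0.003,-0.015,1],[0,-0.112,-0.008,0.0316,-0.003,-0.0185,1]])

```text
time_s: 42.68
tcp_pos: [0.5296, 0.0833, 0.1978]
eef_rot: [3.128, 0.544, 1.636]
ft_force: [0.7, 0.8, -3.1]
grip_width: 0.738
```

Call:
play_rows(rows=[[0,-0.112,-0.008,0.029,-0.002,-0.022,1],[0,-0.112,-0.008,0.027,-0.002,-0.025,1],[0,0,0,0,0,0,1],[0,0,0,0,0,0,1],[0,0,0,0,0,0,1]])

```text
time_s: 43.3
tcp_pos: [0.5217, 0.1518, 0.2061]
eef_rot: [3.136, 0.766, 1.647]
ft_force: [-0.1, -0.5, -2.2]
grip_width: 0.747
```

```bash
python3 - <<'E'
from h import *
img,K,T=im("scene"); crop(img,240,60,440,240,3,"pics/u1.png")
img,K,T=im("top"); crop(img,110,240,310,340,4,"pics/u1t.png")
from pk import *
chain([place(-.026,.03)],[4])
E
python3 plan.py
```

```text
[-0.0002, -0.0005, -0.002, 0.0202, -0.0009, 0.0195]
[-0.0002, -0.0005, -0.002, 0.0202, -0.0008, 0.0195]
[-0.0002, -0.0005, -0.002, 0.0202, -0.0008, 0.0195]
[-0.0002, -0.0005, -0.002, 0.0202, -0.0008, 0.0195]
--  [0.5187 0.1561 0.0939] [-3.142  0.767  1.657]
43.4 [0.522  0.1521 0.2063] [3.135 0.765 1.646] [-0.7 -0.8 -1.9] 0.741 [-0.77  0.69  0.19  1.64  0.55  1.29 -0.81]
```

View pics/u1.png

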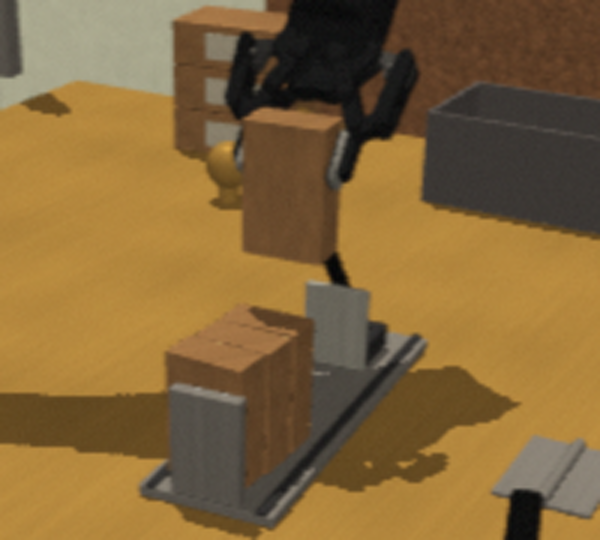

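View pics/u1t.png

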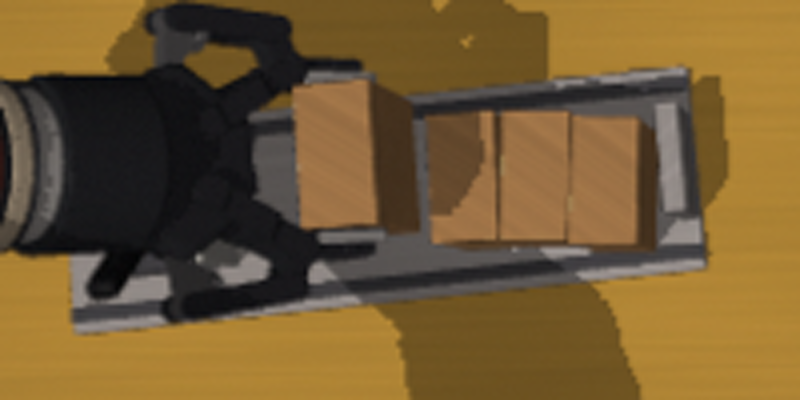

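```bash
python3 - <<'E'
from h import *
from pk import O,YAW,R
img,K,T=im("top")
crop(img,205,255,295,315,8,"pics/u2t.png")
for a,b in [(572,114),(641,118),(637,247),(568,243),   (500,112),(568,110),(570,242),(500,239),  (427,115),(495,110),(497,240),(433,243)]:
    p=ray(K,T,110+a/4-.4,240+b/4-.4,.11); print(R.from_euler('z',-YAW).apply(p-O).round(4))
E
```

```text
[ 0.0248 -0.1179  0.11  ]
[ 0.0194 -0.152   0.11  ]
[-0.0442 -0.1445  0.11  ]
[-0.0388 -0.1106  0.11  ]
[ 0.0294 -0.0823  0.11  ]
[ 0.027  -0.1161  0.11  ]
[-0.0384 -0.1116  0.11  ]
[-0.0335 -0.0772  0.11  ]
[ 0.0316 -0.0459  0.11  ]
[ 0.0307 -0.0799  0.11  ]
[-0.0338 -0.0757  0.11  ]
[-0.0321 -0.044   0.11  ]
```

View pics/u2t.png

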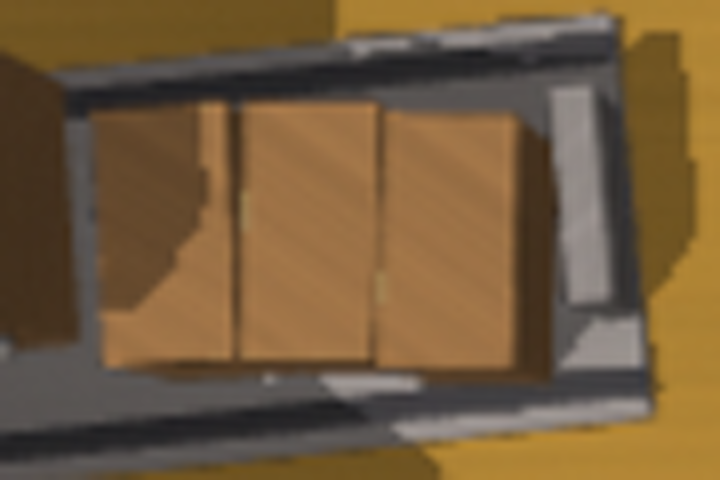

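```bash
python3 - <<'E'
from pk import *
chain([place(-.022,.03)],[4])
E
python3 plan.py
```

```text
[-0.0001, -0.0006, -0.0019, 0.0209, -0.0009, 0.0189]
[-0.0001, -0.0006, -0.0019, 0.0209, -0.0009, 0.0189]
[-0.0001, -0.0006, -0.0019, 0.0209, -0.0008, 0.0189]
[-0.0001, -0.0006, -0.0019, 0.0209, -0.0008, 0.0189]
--  [0.5184 0.1601 0.0939] [-3.142  0.767  1.657]
43.45 [0.522  0.1524 0.2063] [3.134 0.764 1.646] [ 0.7  0.8 -3.4] 0.744 [-0.77  0.69  0.19  1.64  0.55  1.29 -0.81]
```

Call:
play_rows(rows=[[0,0,-0.002,0.021,-0.001,0.019,1],[0,0,-0.002,0.021,-0.001,0.019,1],[0,0,-0.002,0.021,-0.001,0.019,1],[0,0,-0.002,0.021,-0.001,0.019,1],[0,0,0,0,0,0,1],[0,0,0,0,0,0,1]])

```text
time_s: 44.2
tcp_pos: [0.5184, 0.1613, 0.094]
eef_rot: [3.14, 0.764, 1.658]
ft_force: [0.8, -0.1, -1.6]
grip_width: 0.742
```

```bash
python3 - <<'E'
from h import *
img,K,T=im("scene"); crop(img,240,60,440,240,3,"pics/u3.png")
img,K,T=im("top"); crop(img,205,255,295,315,8,"pics/u3t.png")
from pk import *
chain([place(-.022,.0)],[3])
E
python3 plan.py
```

```text
[0.0009, -0.0011, 0.0, 0.0066, -0.0001, 0.0077]
[0.0009, -0.0011, 0.0, 0.0067, -0.0001, 0.0077]
[0.0009, -0.0011, 0.0, 0.0067, -0.0001, 0.0076]
--  [0.5184 0.1601 0.0639] [-3.142  0.767  1.657]
44.3 [0.5185 0.1616 0.0943] [3.139 0.763 1.657] [ 0.1  0.9 -2. ] 0.747 [-0.78  0.85  0.18  1.7   0.56  1.11 -0.93]
```

View pics/u3.png

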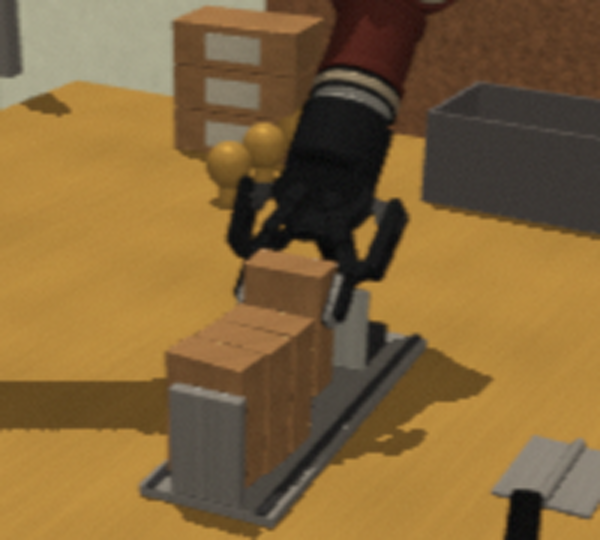

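View pics/u3t.png

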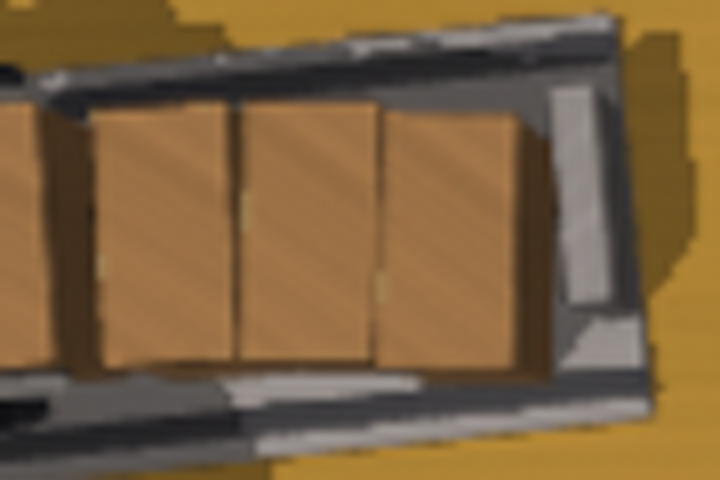

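Call:
play_rows(rows=[[0,0,0,0.0067,0,0.0076,1],[0,0,0,0.0067,0,0.0076,1],[0,0,0,0.0048,0,0.005,1],[0,0,0,0.0007,0,0.0007,1],[0,0,0,0,0,0,1],[0,0,0,0.0007,0,0.0007,1],[0,0,0,0,0,0,1]])

```text
time_s: 45.18
tcp_pos: [0.5178, 0.1609, 0.0639]
eef_rot: [-3.141, 0.764, 1.66]
ft_force: [0.2, 0.2, -2.0]
grip_width: 0.737
```

Call:
play_rows(rows=[[0,0,0,0.0007,0,0.0007,1],[0,0,0,0.0007,0,0.0007,1],[0,0,0,0,0,0,1],[0,0,0,0,0,0,1]])

```text
time_s: 45.68
tcp_pos: [0.5177, 0.161, 0.0638]
eef_rot: [3.141, 0.766, 1.659]
ft_force: [-2.1, 2.9, 9.2]
grip_width: 0.742
```

Call:
play_rows(rows=[[0,0,0,0,0,0,-0.7],[0,0,0,0,0,0,-1],[0,0,0,0,0,0,-1],[0,0,0,-0.005,0,-0.02,-1],[0,0,0,-0.03,0,-0.04,-1],[0,0,0,-0.04,0,-0.05,-1],[0,0,0,-0.04,0,-0.04,-1],[0,0,0,0,0,0,-1]])

```text
time_s: 46.68
tcp_pos: [0.518, 0.1818, 0.2524]
eef_rot: [3.13, 0.76, 1.651]
ft_force: [0.6, 0.1, -0.9]
grip_width: 1.002
```

```bash
python3 - <<'E'
from h import *
from pk import *
img,K,T=im("scene"); crop(img,240,60,440,240,3,"pics/v1.png")
img,K,T=im("top"); crop(img,110,240,310,340,4,"pics/v1t.png")
# tool-down pose over pack1
r=R.from_euler('xyz',[np.pi,0,YAW+np.pi/2])
g=O+R.from_euler('z',YAW).apply([-.005,-.131,0])
chain([(g+[0,0,.2],r)],[8]); print(g)
E
python3 plan.py
```

```text
[0.0002, 0.0955, 0.0007, -0.0066, -0.0006, 0.0146]
[0.0002, 0.0955, 0.0007, -0.0079, -0.0006, 0.0139]
[0.0002, 0.0955, 0.0007, -0.0092, -0.0006, 0.0131]
[0.0002, 0.0955, 0.0007, -0.0104, -0.0006, 0.0121]
[0.0002, 0.0955, 0.0007, -0.0115, -0.0006, 0.0111]
[0.0002, 0.0955, 0.0007, -0.0125, -0.0005, 0.0099]
[0.0002, 0.0955, 0.0007, -0.0134, -0.0005, 0.0087]
[0.0002, 0.0955, 0.0007, -0.0142, -0.0005, 0.0074]
--  [0.5214 0.0629 0.2   ] [3.142 0.    1.654]
[0.52137773 0.06293645 0.        ]
46.77 [0.5156 0.1814 0.2479] [-3.141  0.764  1.66 ] [-0.1 -0.  -1.2] 1.002 [-0.81  0.66  0.18  1.56  0.53  1.4  -0.77]
```

View pics/v1.png

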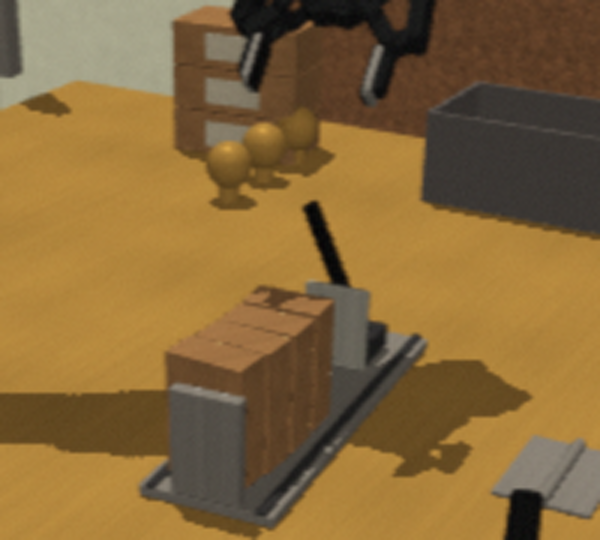

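View pics/v1t.png

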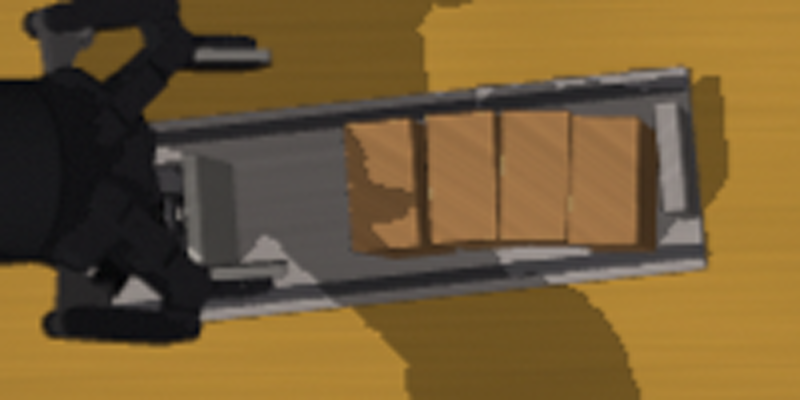

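```bash
python3 - <<'E'
from pk import *
r=R.from_euler('xyz',[np.pi,0,YAW+np.pi/2])
g=O+R.from_euler('z',YAW).apply([-.0097,-.131,0])
chain([(g+[0,0,.17],r),(g+[0,0,.09],r)],[8,3]); print(g)
E
```

```text
[0.0002, 0.0955, 0.0007, -0.004, -0.0012, 0.0173]
[0.0002, 0.0955, 0.0007, -0.0056, -0.0012, 0.0168]
[0.0002, 0.0955, 0.0007, -0.0072, -0.0012, 0.0162]
[0.0002, 0.0955, 0.0007, -0.0087, -0.0012, 0.0155]
[0.0002, 0.0955, 0.0007, -0.0101, -0.0011, 0.0146]
[0.0002, 0.0955, 0.0007, -0.0115, -0.0011, 0.0135]
[0.0002, 0.0955, 0.0007, -0.0127, -0.0011, 0.0124]
[0.0002, 0.0955, 0.0007, -0.0138, -0.0011, 0.0111]
--  [0.5167 0.0625 0.17  ] [3.142 0.    1.654]
[0.0, 0.0, 0.0, 0.0, -0.0, 0.0267]
[0.0, 0.0, 0.0, 0.0, -0.0, 0.0267]
[0.0, 0.0, 0.0, 0.0, -0.0, 0.0267]
--  [0.5167 0.0625 0.09  ] [3.142 0.    1.654]
[0.51669391 0.06254679 0.        ]
```

Call:
play_rows(rows=[[0,0.0955,0.001,-0.004,-0.001,0.017,-1],[0,0.0955,0.001,-0.0056,-0.001,0.017,-1],[0,0.0955,0.001,-0.007,-0.001,0.016,-1],[0,0.0955,0.001,-0.0087,-0.001,0.0155,-1],[0,0.0955,0.001,-0.01,-0.001,0.0146,-1],[0,0.0955,0.001,-0.0115,-0.001,0.0135,-1],[0,0.0955,0.001,-0.0127,-0.001,0.0124,-1],[0,0.0955,0.001,-0.0138,-0.001,0.011,-1]])

```text
time_s: 47.78
tcp_pos: [0.5167, 0.0625, 0.1681]
eef_rot: [-3.14, -0.002, 1.653]
ft_force: [0.2, -0.8, 0.3]
grip_width: 1.001
```

Call:
play_rows(rows=[[0,0,0,0,0,0,-1],[0,0,0,0,0,0,-1]])

```text
time_s: 48.02
tcp_pos: [0.5173, 0.0638, 0.1692]
eef_rot: [-3.141, 0.0, 1.653]
ft_force: [-1.0, 1.1, -0.1]
grip_width: 1.004
```

```bash
python3 - <<'E'
from pk import *
r=R.from_euler('xyz',[np.pi,0,YAW+np.pi/2])
g=O+R.from_euler('z',YAW).apply([-.0097,-.131,0])
chain([(g+[0,0,.09],r),(g+[0,0,.06],r)],[3,2]); print(g)
E
python3 plan.py
```

```text
[-0.0003, 0.0001, -0.0002, -0.0004, -0.0002, 0.0264]
[-0.0003, 0.0001, -0.0002, -0.0004, -0.0002, 0.0264]
[-0.0003, 0.0001, -0.0002, -0.0004, -0.0002, 0.0264]
--  [0.5167 0.0625 0.09  ] [3.142 0.    1.654]
[0.0, 0.0, 0.0, 0.0, -0.0, 0.015]
[0.0, 0.0, 0.0, 0.0, -0.0, 0.015]
--  [0.5167 0.0625 0.06  ] [3.142 0.    1.654]
[0.51669391 0.06254679 0.        ]
48.02 [0.5173 0.0638 0.1692] [-3.141  0.     1.653] [-1.   1.1 -0.1] 1.004 [-0.1   0.49 -0.09  1.87  0.06  0.78 -0.14]
```

Call:
play_rows(rows=[[0,0,0,-0.001,0,0.026,-1],[0,0,0,0,-0.0005,0.026,-1],[0,0,0,0,0,0.026,-1],[0,0,0,0,0,0.015,-1],[0,0,0,0,0,0.015,-1],[0,0,0,0,0,0,-1]])

```text
time_s: 48.78
tcp_pos: [0.5173, 0.0625, 0.0615]
eef_rot: [3.141, 0.001, 1.654]
ft_force: [0.2, 0.6, 0.8]
grip_width: 0.998
```

```bash
python3 plan.py; python3 - <<'E'
from h import *
img,K,T=im("scene"); crop(img,240,60,440,240,3,"pics/v2.png")
E
```

```text
48.77 [0.5173 0.0625 0.0615] [3.141e+00 1.000e-03 1.654e+00] [0.2 0.6 0.8] 0.998 [-0.12  0.66 -0.07  1.96  0.09  0.52 -0.16]
```

View pics/v2.png

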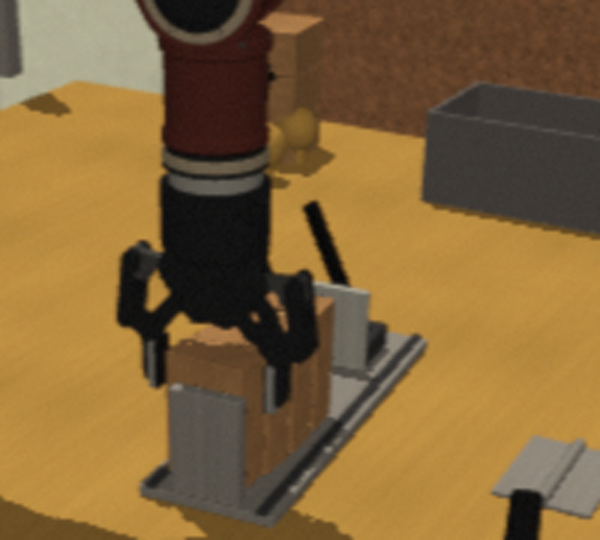

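Fingers straddle pack 1. Close gently, then slide it +8 mm along tool y (tray +x).

Call:
play_rows(rows=[[0,0,0,0,0,0,-0.7],[0,0,0,0,0,0,0],[0,0,0,0,0,0,1],[0,0,0,0,0,0,1],[0,0,0,0,0,0,1]], grip_force=25)

```text
time_s: 49.45
tcp_pos: [0.5181, 0.0619, 0.0633]
eef_rot: [3.139, 0.0, 1.652]
ft_force: [-1.8, -0.5, 6.5]
grip_width: 0.768
```

Call:
play_rows(rows=[[0,0,0,0,0.002,0,1],[0,0,0,0,0.002,0,1],[0,0,0,0,0.002,0,1],[0,0,0,0,0.002,0,1],[0,0,0,0,0,0,1]])

```text
time_s: 50.08
tcp_pos: [0.5192, 0.0618, 0.0636]
eef_rot: [-3.13, 0.002, 1.652]
ft_force: [-13.0, -1.5, 21.6]
grip_width: 0.765
```

```bash
python3 plan.py; python3 - <<'E'
from h import *
img,K,T=im("scene"); crop(img,240,60,440,240,3,"pics/v3.png")
E
```

```text
50.08 [0.5192 0.0618 0.0636] [-3.130e+00  2.000e-03  1.652e+00] [-13.   -1.5  21.6] 0.765 [-0.11  0.66 -0.07  1.95  0.09  0.55 -0.16]
```

View pics/v3.png

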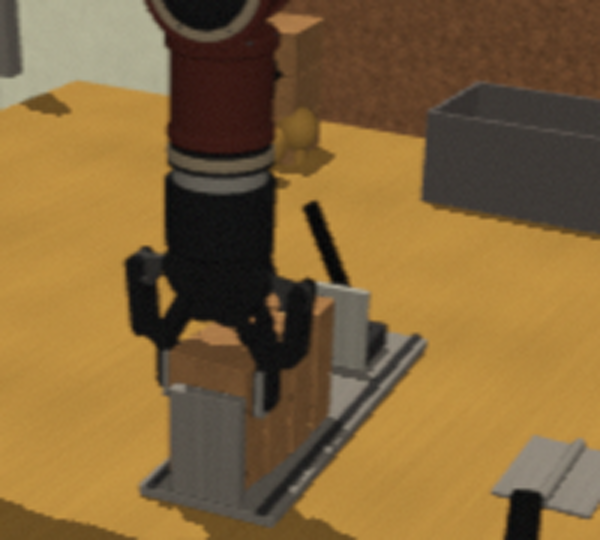

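Call:
play_rows(rows=[[0,0,0,0,0,-0.002,1],[0,0,0,0,0,-0.002,1],[0,0,0,0,0,-0.001,1],[0,0,0,0,0,0,1]])

```text
time_s: 50.62
tcp_pos: [0.5264, 0.0623, 0.0672]
eef_rot: [3.139, 0.001, 1.652]
ft_force: [0.4, -0.6, -2.2]
grip_width: 0.767
```

Call:
play_rows(rows=[[0,0,0,0,0,0.001,1],[0,0,0,0,0,0,1],[0,0,0,0,0,0,1]])

```text
time_s: 51.0
tcp_pos: [0.5261, 0.0625, 0.0663]
eef_rot: [3.139, 0.001, 1.652]
ft_force: [1.3, -1.8, -2.8]
grip_width: 0.767
```

```bash
python3 - <<'E'
from h import *
img,K,T=im("scene"); crop(img,280,140,380,230,7,"pics/v4.png")
E
```

```text
(no output)
```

View pics/v4.png

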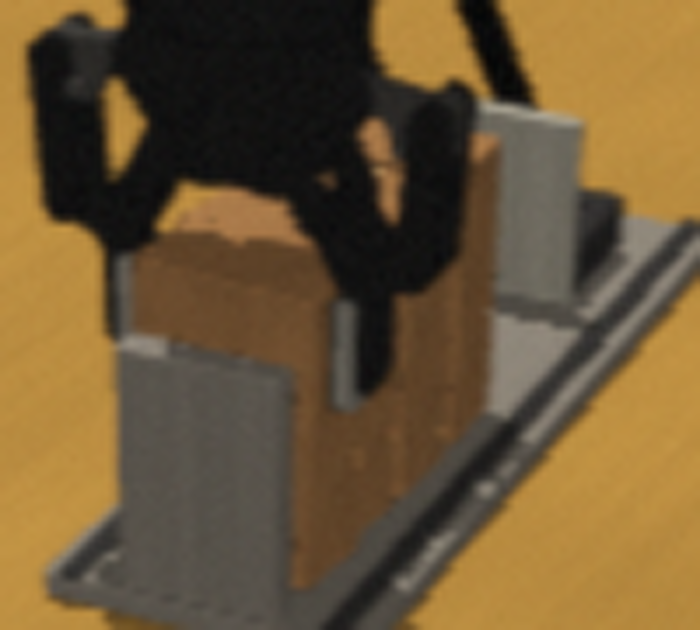

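Call:
play_rows(rows=[[0,0,0,0,0,0.001,1],[0,0,0,0,0,0.0005,1],[0,0,0,0,0,0,1]])

```text
time_s: 51.42
tcp_pos: [0.5259, 0.0624, 0.0649]
eef_rot: [3.14, 0.001, 1.652]
ft_force: [-0.0, -1.6, -1.5]
grip_width: 0.77
```

Call:
play_rows(rows=[[0,0,0,0,0,0.001,1],[0,0,0,0,0,0,1]])

```text
time_s: 51.68
tcp_pos: [0.5258, 0.0625, 0.0638]
eef_rot: [3.14, 0.001, 1.652]
ft_force: [0.9, -3.1, -1.2]
grip_width: 0.765
```

Call:
play_rows(rows=[[0,0,0,0,0,0.0005,1],[0,0,0,0,0,0,-0.6],[0,0,0,0,0,0,-1],[0,0,0,0,0,0,-1],[0,0,0,0,0,-0.03,-1],[0,0,0,0,0,-0.06,-1],[0,0,0,0,0,-0.06,-1],[0,0,0,-0.06,0,0,-1]])

```text
time_s: 52.68
tcp_pos: [0.5344, 0.0094, 0.2191]
eef_rot: [3.126, -0.004, 1.665]
ft_force: [1.3, -1.2, -0.2]
grip_width: 0.999
```

Call:
play_rows(rows=[[0,0,0,-0.06,0,0,-1],[0,0,0,-0.04,0,0,-1]])

```text
time_s: 52.92
tcp_pos: [0.5385, -0.1001, 0.2138]
eef_rot: [3.139, 0.002, 1.649]
ft_force: [-0.0, -0.1, 0.2]
grip_width: 1.004
```

```bash
python3 - <<'E'
from h import *
img,K,T=im("scene"); crop(img,240,60,440,240,3,"pics/w1.png")
img,K,T=im("top"); crop(img,190,255,290,315,8,"pics/w1t.png")
E
python3 plan.py
```

```text
53.02 [ 0.5382 -0.1038  0.2135] [3.14  0.005 1.642] [-0.5  0.4 -0.7] 1.002 [ 0.2   0.47 -0.07  1.75  0.05  0.92  0.18]
```

View pics/w1.png

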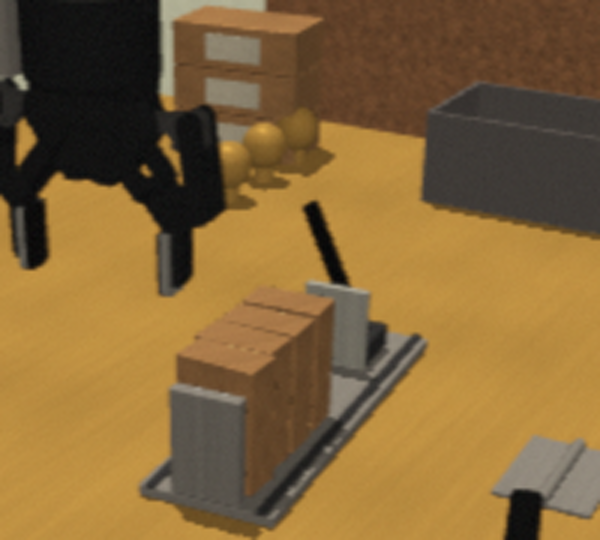

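View pics/w1t.png

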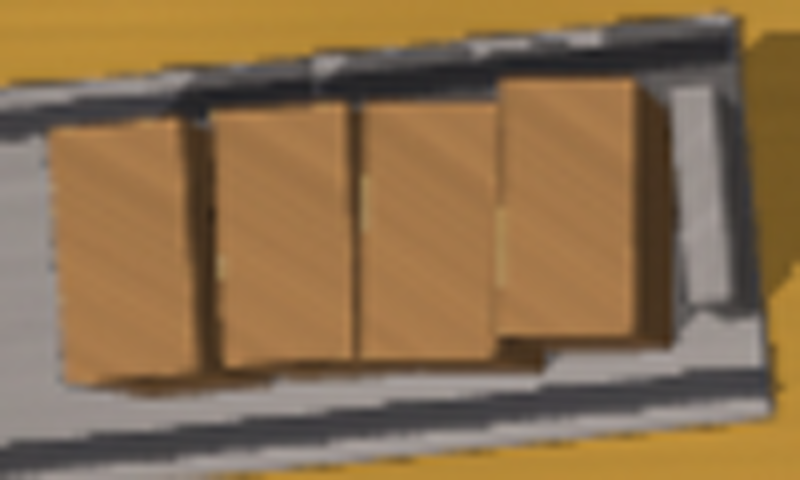

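```bash
python3 - <<'E'
from h import *
from pk import O,YAW,R
img,K,T=im("top")
for a,b in [(498,80),(636,78),(634,336),(496,334), (362,104),(495,102),(495,358),(360,360), (210,108),(347,101),(352,360),(225,367), (48,128),(180,118),(198,372),(65,385)]:
    p=ray(K,T,190+a/8-.44,255+b/8-.44,.11); print(R.from_euler('z',-YAW).apply(p-O).round(4))
E
```

```text
[ 0.032 -0.117  0.11 ]
[ 0.0291 -0.1513  0.11  ]
[-0.0348 -0.1452  0.11  ]
[-0.0309 -0.1112  0.11  ]
[ 0.0295 -0.0827  0.11  ]
[ 0.0266 -0.1158  0.11  ]
[-0.0368 -0.1105  0.11  ]
[-0.0339 -0.0771  0.11  ]
[ 0.0323 -0.0448  0.11  ]
[ 0.0306 -0.079   0.11  ]
[-0.0337 -0.0751  0.11  ]
[-0.0323 -0.0436  0.11  ]
[ 0.0314 -0.0042  0.11  ]
[ 0.0305 -0.0372  0.11  ]
[-0.0328 -0.0369  0.11  ]
[-0.0327 -0.0038  0.11  ]
```

```bash
python3 plan.py .5446 .306 .235 3.1416 .6 .083 13 .5446 .306 .217 3.1416 .6 .083 1 .466 .303 .1065 3.1416 .603 .083 4
```

```text
[0.0362, -0.0363, 0.1163, 0.0311, 0.0029, -0.0017]
[0.0362, -0.0363, 0.1163, 0.0311, -0.0009, -0.0029]
[0.0362, -0.0363, 0.1163, 0.0307, -0.0046, -0.0039]
[0.0362, -0.0363, 0.1163, 0.0298, -0.0082, -0.0048]
[0.0362, -0.0363, 0.1163, 0.0284, -0.0118, -0.0055]
[0.0362, -0.0363, 0.1163, 0.0266, -0.0152, -0.006]
[0.0362, -0.0363, 0.1163, 0.0245, -0.0184, -0.0063]
[0.0362, -0.0363, 0.1163, 0.0219, -0.0214, -0.0064]
[0.0362, -0.0363, 0.1163, 0.019, -0.024, -0.0063]
[0.0362, -0.0363, 0.1163, 0.0159, -0.0262, -0.006]
[0.0362, -0.0363, 0.1163, 0.0125, -0.0281, -0.0056]
[0.0362, -0.0363, 0.1163, 0.009, -0.0295, -0.0049]
[0.0362, -0.0363, 0.1163, 0.0053, -0.0305, -0.0041]
--
[0.0, 0.0, 0.0, 0.0102, 0.0, 0.0149]
--
[0.0, -0.0007, 0.0, -0.0006, -0.0009, 0.0339]
[0.0, -0.0007, 0.0, -0.0006, -0.0009, 0.0339]
[0.0, -0.0007, 0.0, -0.0006, -0.0009, 0.0339]
[0.0, -0.0007, 0.0, -0.0005, -0.0009, 0.0339]
--
53.08 [ 0.5383 -0.0998  0.2134] [3.140e+00 2.000e-03 1.647e+00] [-0.3  1.1 -0.1] 0.998 [ 0.19  0.47 -0.07  1.75  0.04  0.92  0.18]
```

Call:
play_rows(rows=[[0.036,-0.036,0.116,0.031,0.003,-0.002,-1],[0.036,-0.036,0.116,0.031,-0.001,-0.003,-1],[0.036,-0.036,0.116,0.031,-0.0046,-0.004,-1],[0.036,-0.036,0.116,0.03,-0.008,-0.005,-1],[0.036,-0.036,0.116,0.0284,-0.012,-0.0055,-0.4],[0.036,-0.036,0.116,0.0266,-0.015,-0.006,-0.4],[0.036,-0.036,0.116,0.0245,-0.018,-0.006,-0.4],[0.036,-0.036,0.116,0.022,-0.021,-0.006,-0.4]])

```text
time_s: 54.08
tcp_pos: [0.5407, 0.1563, 0.2271]
eef_rot: [-3.014, 0.372, 0.736]
ft_force: [-0.5, -0.8, 0.0]
grip_width: 0.696
```

Call:
play_rows(rows=[[0.036,-0.036,0.116,0.019,-0.024,-0.006,-0.4],[0.036,-0.036,0.116,0.016,-0.026,-0.006,-0.4],[0.036,-0.036,0.116,0.0125,-0.028,-0.0056,-0.4],[0.036,-0.036,0.116,0.009,-0.0295,-0.005,-0.4],[0.036,-0.036,0.116,0.005,-0.0305,-0.004,-0.4],[0,0,0,0,0,0,-0.4],[0,0,0,0,0,0,-0.4]])

```text
time_s: 54.95
tcp_pos: [0.5421, 0.308, 0.2357]
eef_rot: [-3.138, 0.597, 0.096]
ft_force: [-0.5, -0.3, -0.9]
grip_width: 0.702
```

```bash
python3 plan.py .5446 .306 .217 3.1416 .6 .083 1 .466 .303 .1065 3.1416 .603 .083 4;  python3 - <<'E'
from h import *
img,K,T=im("scene"); crop(img,240,60,440,240,3,"pics/x1.png")
img,K,T=im("top"); crop(img,110,240,310,340,4,"pics/x1t.png")
E
```

```text
[0.0044, -0.0034, 0.0111, 0.0124, 0.0023, 0.0142]
--
[0.0, -0.0007, 0.0, -0.0006, -0.0009, 0.0339]
[0.0, -0.0007, 0.0, -0.0006, -0.0009, 0.0339]
[0.0, -0.0007, 0.0, -0.0006, -0.0009, 0.0339]
[0.0, -0.0007, 0.0, -0.0005, -0.0009, 0.0339]
--
54.95 [0.5421 0.308  0.2357] [-3.138  0.597  0.096] [-0.5 -0.3 -0.9] 0.702 [-0.56  0.9   0.28  0.99 -0.36  1.85 -1.79]
```

View pics/x1.png

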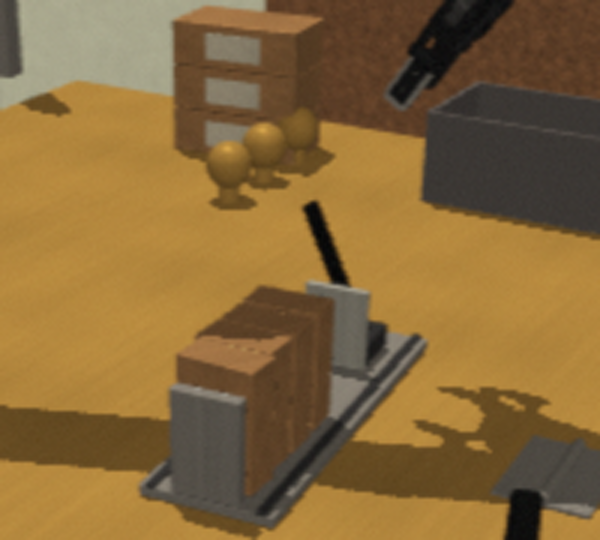

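View pics/x1t.png

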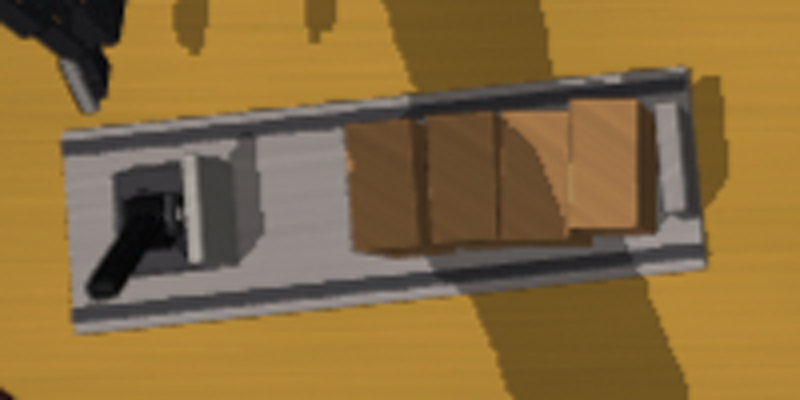

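Call:
play_rows(rows=[[0.004,-0.003,0.011,0.0124,0.002,0.014,-0.4],[0,0,0,0,-0.001,0.034,-0.4],[0,0,0,-0.001,-0.001,0.034,-0.4],[0,0,0,-0.001,-0.001,0.034,-0.4],[0,0,0,0,-0.001,0.03,-0.4],[0,0,0,0,0,0,-0.4],[0,0,0,0,0,0,-0.4]])

```text
time_s: 55.92
tcp_pos: [0.4702, 0.3039, 0.1098]
eef_rot: [3.141, 0.597, 0.08]
ft_force: [0.1, -1.3, 1.3]
grip_width: 0.701
```

```bash
python3 plan.py .466 .303 .1065 3.1416 .603 .083 1;  python3 - <<'E'
from h import *
img,K,T=im("scene"); crop(img,300,60,400,150,6,"pics/x2.png")
img,K,T=im("top"); crop(img,110,240,310,340,4,"pics/x2t.png")
E
```

```text
[-0.0013, -0.0056, -0.0022, -0.0017, 0.0006, 0.0051]
--
55.92 [0.4702 0.3039 0.1098] [3.141 0.597 0.08 ] [ 0.1 -1.3  1.3] 0.701 [-0.62  0.91  0.26  1.37 -0.38  1.48 -1.73]
```

View pics/x2.png

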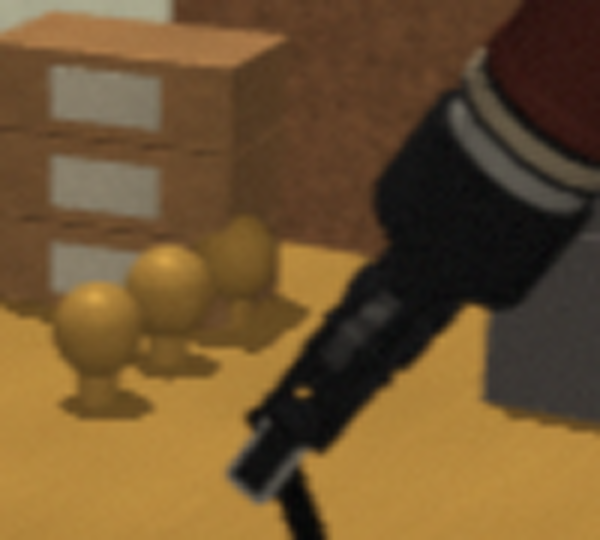

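View pics/x2t.png

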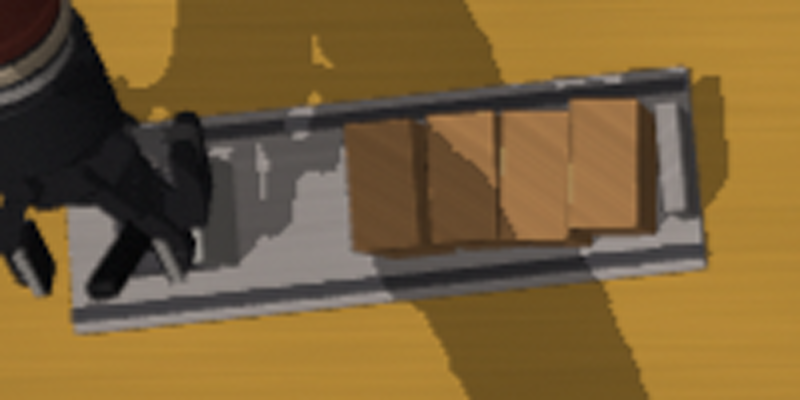

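Lever lies between the fingers (crop (105,280)). Advance a bit and pinch.

Call:
play_rows(rows=[[0,-0.005,-0.002,-0.0015,0,0.005,-0.4],[0,0,0,0,0,0,0.2],[0,0,0,0,0,0,1],[0,0,0,0,0,0,1],[0,0,0,0,0,0,1],[0,0,0,0,0,0,1]], grip_force=50)

```text
time_s: 56.78
tcp_pos: [0.465, 0.3039, 0.1063]
eef_rot: [-3.14, 0.604, 0.084]
ft_force: [0.2, -0.5, 1.9]
grip_width: 0.174
```

Call:
play_rows(rows=[[0,0,0,0,0.008,0,1],[0,0,0,0,0.012,0,1],[0,0,0,0,0.012,0,1],[0,0,0,0,0.012,0,1],[0,0,0,0,0.01,0,1],[0,0,0,0,0.01,0,1],[0,0,0,0,0.007,0,1],[0,0,0,0,0,0,1]])

```text
time_s: 57.78
tcp_pos: [0.4712, 0.2315, 0.1062]
eef_rot: [3.14, 0.604, 0.081]
ft_force: [1.8, -1.9, 3.9]
grip_width: 0.176
```

Call:
play_rows(rows=[[0,0,0,0,0.003,0,1],[0,0,0,0,0.003,0,1],[0,0,0,0,0.003,0,1],[0,0,0,0,0.003,0,1],[0,0,0,0,0.003,0,1],[0,0,0,0,0.002,0,1]])

```text
time_s: 58.52
tcp_pos: [0.4723, 0.2169, 0.1061]
eef_rot: [-3.139, 0.604, 0.085]
ft_force: [1.8, 4.5, 4.6]
grip_width: 0.172
```

```bash
python3 plan.py;  python3 - <<'E'
from h import *
img,K,T=im("scene"); crop(img,240,60,440,240,3,"pics/y1.png")
img,K,T=im("top"); crop(img,110,240,310,340,4,"pics/y1t.png")
E
```

```text
58.52 [0.4723 0.2169 0.1061] [-3.139  0.604  0.085] [1.8 4.5 4.6] 0.172 [-0.53  0.88  0.28  1.48 -0.33  1.43 -1.61]
```

View pics/y1.png

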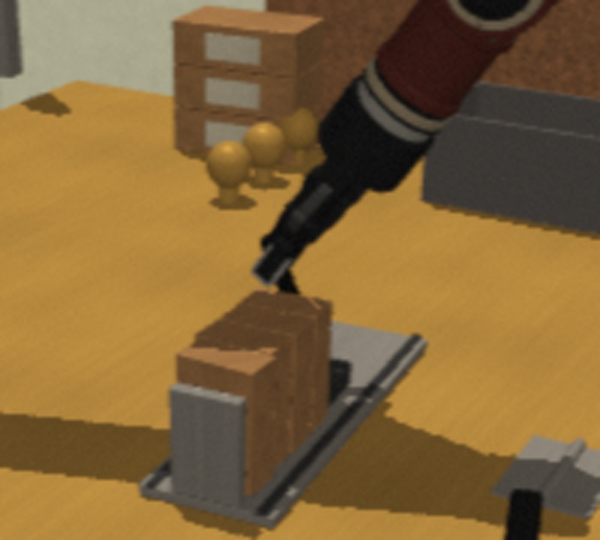

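View pics/y1t.png

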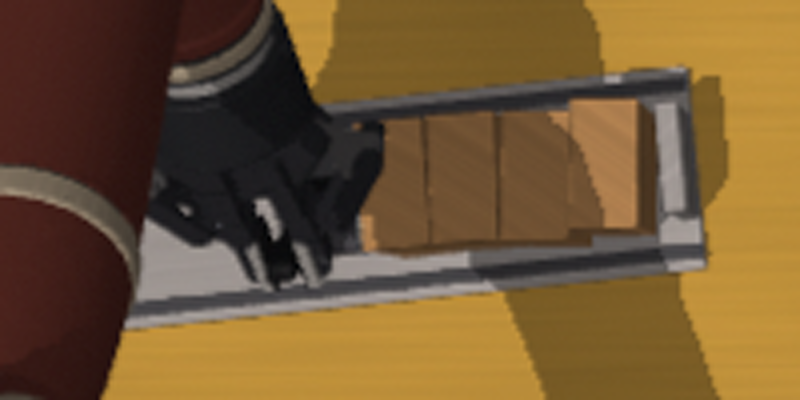

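Call:
play_rows(rows=[[0,0,0,0,0.0025,0,1],[0,0,0,0,0.0025,0,1],[0,0,0,0,0.0025,0,1]])

```text
time_s: 59.0
tcp_pos: [0.4726, 0.2115, 0.1061]
eef_rot: [-3.135, 0.604, 0.087]
ft_force: [1.1, 7.4, 3.7]
grip_width: 0.173
```

Call:
play_rows(rows=[[0,0,0,0,0.002,0,1],[0,0,0,0,0.002,0,1]])

```text
time_s: 59.25
tcp_pos: [0.4729, 0.2085, 0.106]
eef_rot: [-3.133, 0.603, 0.088]
ft_force: [1.9, 8.8, 4.4]
grip_width: 0.176
```

Call:
play_rows(rows=[[0,0,0,0,0.0015,0,1],[0,0,0,0,0.0015,0,1]])

```text
time_s: 59.5
tcp_pos: [0.4732, 0.2055, 0.106]
eef_rot: [-3.133, 0.603, 0.088]
ft_force: [1.5, 8.6, 4.8]
grip_width: 0.177
```

Call:
play_rows(rows=[[0,0,0,0,0.0015,0,1],[0,0,0,0,0.0015,0,1]])

```text
time_s: 59.75
tcp_pos: [0.4733, 0.2039, 0.106]
eef_rot: [-3.13, 0.603, 0.09]
ft_force: [1.0, 11.8, 3.5]
grip_width: 0.179
```

Call:
play_rows(rows=[[0,0,0,0,0.001,0,1],[0,0,0,0,0.001,0,1]])

```text
time_s: 60.0
tcp_pos: [0.4732, 0.2038, 0.106]
eef_rot: [-3.126, 0.603, 0.092]
ft_force: [1.1, 14.5, 4.2]
grip_width: 0.176
```

```bash
python3 plan.py;  python3 - <<'E'
from h import *
img,K,T=im("scene"); crop(img,270,130,370,230,6,"pics/y2.png")
img,K,T=im("top"); crop(img,190,255,290,315,8,"pics/y2t.png")
E
```

```text
60.0 [0.4732 0.2038 0.106 ] [-3.126  0.603  0.092] [ 1.1 14.5  4.2] 0.176 [-0.51  0.87  0.28  1.5  -0.32  1.42 -1.59]
```

View pics/y2.png

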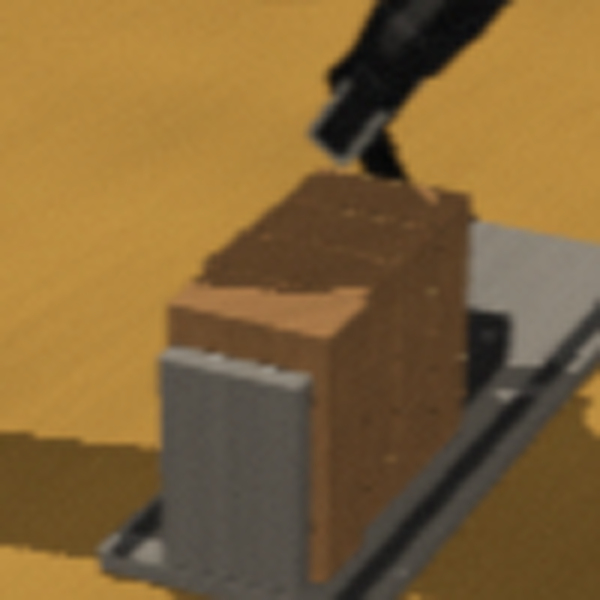

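View pics/y2t.png

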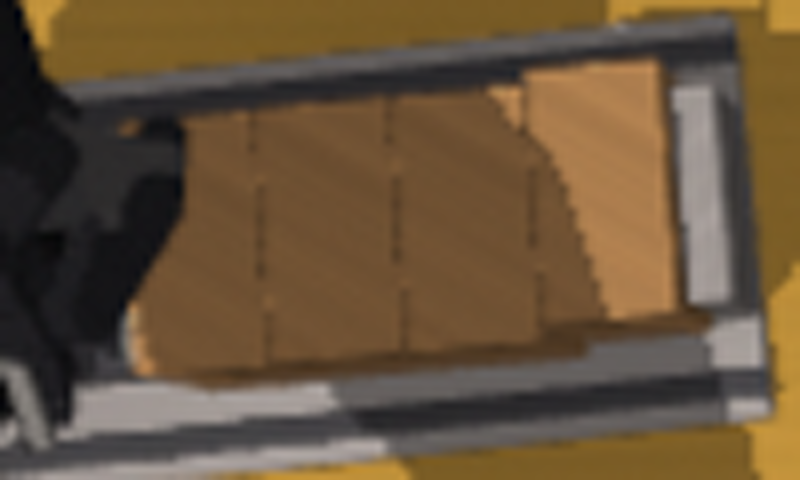

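```bash
python3 - <<'E'
from pk import *
Rz=R.from_euler('z',YAW)
def pose(t,k,py):
    g=O+Rz.apply([-.075*np.cos(t),py,.052+.075*np.sin(t)])
    r=R.from_euler('xyz',[np.pi,0,YAW])*R.from_rotvec([0,-k,0])
    return g+r.apply([0,0,.019]),r
s=bot.read_state(); p=np.array(s['tcp_pos']); print('tray tcp',Rz.inv().apply(p-O), 'model',Rz.inv().apply(pose(1.2,.6,0)[0]-O),Rz.inv().apply(pose(1.15,.6,0)[0]-O))
P=pose(1.2,.6,0)
N=16
for i in range(1,N+1):
    f=1-i/N; q=pose(1.2*f,.6*f,0); P=plan(q[0],q[1].as_euler('xyz'),1,P=P)
E
```

```text
tray tcp [-0.04126591  0.01340497  0.10602752] model [-3.79050386e-02 -3.57194689e-18  1.06221555e-01] [-4.13647651e-02  1.37824259e-17  1.04775919e-01]
[0.0, 0.0375, -0.0, -0.0023, -0.0, 0.0047]
[-0.0, 0.0375, 0.0, -0.0021, -0.0, 0.0049]
[0.0, 0.0375, 0.0, -0.0019, 0.0, 0.005]
[-0.0, 0.0375, -0.0, -0.0017, -0.0, 0.0051]
[0.0, 0.0375, 0.0, -0.0015, -0.0, 0.0051]
[-0.0, 0.0375, -0.0, -0.0013, -0.0, 0.0052]
[0.0, 0.0375, 0.0, -0.0011, 0.0, 0.0053]
[-0.0, 0.0375, -0.0, -0.0009, 0.0, 0.0054]
[-0.0, 0.0375, -0.0, -0.0007, -0.0, 0.0054]
[0.0, 0.0375, 0.0, -0.0005, 0.0, 0.0055]
[0.0, 0.0375, 0.0, -0.0003, 0.0, 0.0055]
[-0.0, 0.0375, -0.0, -0.0001, -0.0, 0.0055]
[0.0, 0.0375, 0.0, 0.0001, 0.0, 0.0056]
[0.0, 0.0375, 0.0, 0.0003, 0.0, 0.0056]
[-0.0, 0.0375, 0.0, 0.0005, -0.0, 0.0056]
[0.0, 0.0375, 0.0, 0.0007, 0.0, 0.0056]
```

Call:
play_rows(rows=[[0,0.0375,0,-0.002,0,0.0046,1],[0,0.0375,0,-0.002,0,0.0048,1],[0,0.0375,0,-0.0019,0,0.005,1],[0,0.0375,0,-0.0017,0,0.005,1],[0,0.0375,0,-0.0015,0,0.005,1],[0,0.0375,0,-0.0013,0,0.0052,1],[0,0.0375,0,-0.0011,0,0.0053,1],[0,0.0375,0,-0.0009,0,0.0054,1]])

```text
time_s: 61.1
tcp_pos: [0.4463, 0.2016, 0.0769]
eef_rot: [-3.13, 0.297, 0.089]
ft_force: [0.6, 13.6, 7.2]
grip_width: 0.175
```

```bash
python3 plan.py;  python3 - <<'E'
from pk import *
Rz=R.from_euler('z',YAW)
s=bot.read_state(); p=np.array(s['tcp_pos']); print('tray tcp',Rz.inv().apply(p-O))
from h import *
img,K,T=im("scene"); crop(img,240,100,400,240,4,"pics/z1.png")
E
```

```text
61.1 [0.4463 0.2016 0.0769] [-3.13   0.297  0.089] [ 0.6 13.6  7.2] 0.175 [-0.59  0.73  0.3   1.82 -0.35  0.94 -1.56]
tray tcp [-0.0683267   0.01337167  0.07692298]
```

View pics/z1.png

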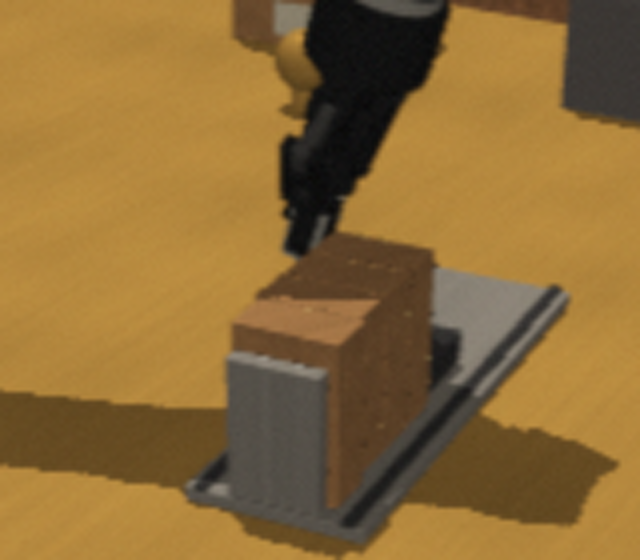

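Call:
play_rows(rows=[[0,0.0375,0,-0.0007,0,0.0054,1],[0,0.0375,0,-0.0005,0,0.0055,1],[0,0.0375,0,-0.0003,0,0.0055,1],[0,0.0375,0,0,0,0.0055,1],[0,0.0375,0,0,0,0.0056,1],[0,0.0375,0,0.0003,0,0.0056,1],[0,0.0375,0,0.0005,0,0.0056,1],[0,0.0375,0,0.0007,0,0.0056,1]])

```text
time_s: 62.15
tcp_pos: [0.438, 0.2003, 0.0344]
eef_rot: [-3.133, -0.0, 0.09]
ft_force: [-1.3, 12.5, 16.4]
grip_width: 0.178
```

Call:
play_rows(rows=[[0,0,0,0,0,0.001,1],[0,0,0,0,0,0.001,1],[0,0,0,0,0,0,1]])

```text
time_s: 62.52
tcp_pos: [0.4379, 0.2015, 0.0331]
eef_rot: [-3.131, 0.0, 0.091]
ft_force: [-4.1, 14.9, 20.4]
grip_width: 0.179
```

```bash
python3 plan.py;  python3 - <<'E'
from pk import *
Rz=R.from_euler('z',YAW)
s=bot.read_state(); p=np.array(s['tcp_pos']); print('tray tcp',Rz.inv().apply(p-O))
from h import *
img,K,T=im("scene"); crop(img,240,100,400,240,4,"pics/z2.png")
E
```

```text
62.52 [0.4379 0.2015 0.0331] [-3.131  0.     0.091] [-4.1 14.9 20.4] 0.179 [-0.63  0.69  0.25  2.1  -0.44  0.4  -1.52]
tray tcp [-0.07665868  0.01401598  0.03313497]
```

View pics/z2.png

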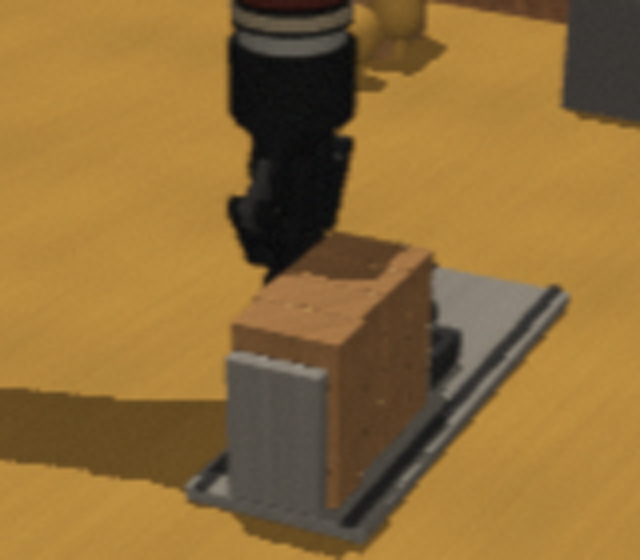

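Call:
play_rows(rows=[[0,0,0,0,0,0.001,1],[0,0,0,0,0,0,1]])

```text
time_s: 62.82
tcp_pos: [0.4379, 0.2017, 0.0328]
eef_rot: [-3.13, 0.0, 0.092]
ft_force: [-5.5, 14.1, 26.0]
grip_width: 0.17
```

Call:
play_rows(rows=[[0,0,0,0,-0.002,-0.001,0.3],[0,0,0,0,-0.001,0,-0.4],[0,0,0,0,0,0,-0.5],[0,0,0,0,0,0,-0.5]])

```text
time_s: 63.32
tcp_pos: [0.4368, 0.1958, 0.0303]
eef_rot: [3.141, 0.006, 0.082]
ft_force: [-0.2, 0.4, 0.4]
grip_width: 0.75
```

Call:
play_rows(rows=[[0,0,0,0,0,-0.03,-0.5],[0,0,0,0,0,-0.05,-0.5],[0,0,0,0,0,-0.06,-0.5],[0,0,0,0,0.03,-0.06,-0.5],[0,0,0,0,0.06,0,-0.5],[0,0,0,0,0.06,0,-0.5],[0,0,0,0,0.06,0,-0.5],[0,0,0,0,0.06,0,-0.5]])

```text
time_s: 64.32
tcp_pos: [0.4597, -0.0723, 0.2263]
eef_rot: [-3.141, 0.005, 0.083]
ft_force: [0.8, -0.5, -0.6]
grip_width: 0.75
```

Call:
play_rows(rows=[[0,0,0,0,0.06,0,-0.5],[0,0,0,0,0.06,0,-0.5],[0,0,0,0,0,0,-0.5],[0,0,0,0,0,0,-0.5]])

```text
time_s: 64.82
tcp_pos: [0.4695, -0.1894, 0.2257]
eef_rot: [-3.139, 0.006, 0.082]
ft_force: [0.2, -0.3, 0.7]
grip_width: 0.748
```

```bash
python3 plan.py;  python3 - <<'E'
from h import *
img,K,T=im("scene"); crop(img,240,100,400,240,4,"pics/e1.png"); cv2.imwrite("pics/e1f.png",img)
img,K,T=im("top"); crop(img,110,240,310,340,4,"pics/e1t.png")
E
```

```text
64.83 [ 0.4695 -0.1894  0.2257] [-3.139  0.006  0.082] [ 0.2 -0.3  0.7] 0.748 [-0.03  0.44  0.53  1.85 -0.27  0.93 -0.86]
```

View pics/e1f.png

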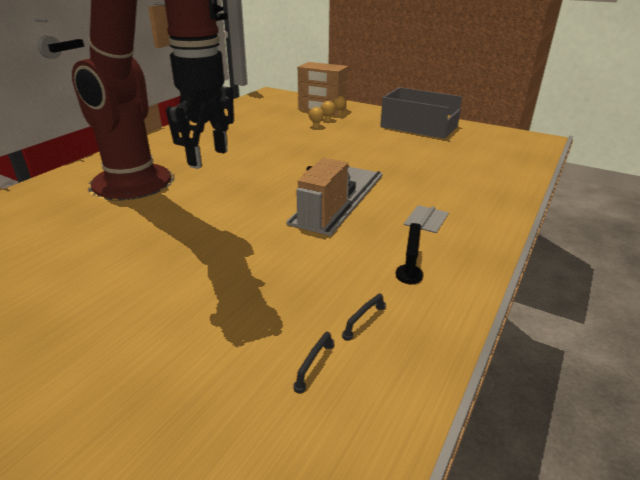

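View pics/e1t.png

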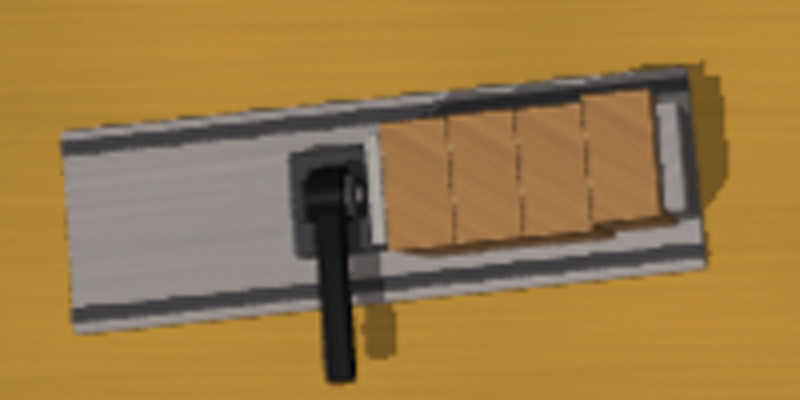

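View pics/e1.png

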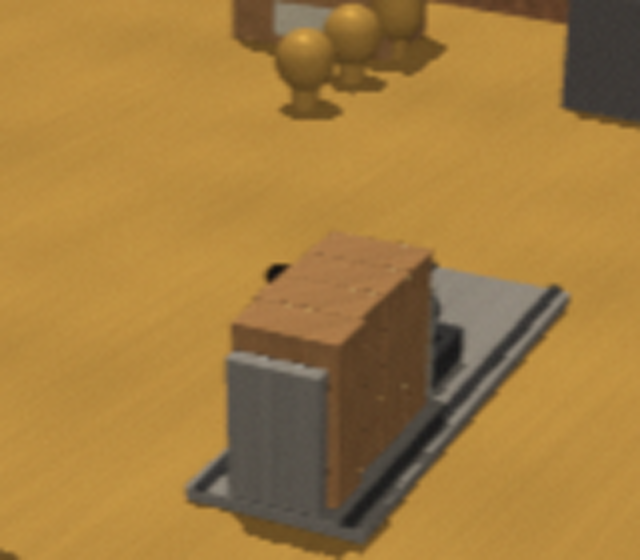

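```bash
python3 - <<'E'
from h import *
from pk import O,YAW,R
img,K,T=im("top")
t=lambda a,b,z:R.from_euler('z',-YAW).apply(ray(K,T,110+a/4-.4,240+b/4-.4,z)-O).round(4)
print('lever end',t(341,382,.058),'pivot-ish',t(325,175,.058))
print('divider top -y edge',t(379,135,.083),t(387,243,.083))
for a,b in [(583,97),(652,90),(662,216),(592,229),(380,122),(445,118),(455,243),(388,250)]: print(t(a,b,.11))
a=cv2.imread("pics/top0.png").astype(int);d=np.abs(a-img).max(2)[140:215,170:470]>60;print('hardware changed px',d.sum())
E
```

```text
lever end [-0.0951  0.0182  0.058 ] pivot-ish [0.0116 0.0189 0.058 ]
divider top -y edge [ 0.0269 -0.0157  0.083 ] [-0.0282 -0.0157  0.083 ]
[ 0.0327 -0.1241  0.11  ]
[ 0.0328 -0.1587  0.11  ]
[-0.0302 -0.1581  0.11  ]
[-0.0331 -0.123   0.11  ]
[ 0.0305 -0.0222  0.11  ]
[ 0.0292 -0.0547  0.11  ]
[-0.0332 -0.0548  0.11  ]
[-0.0334 -0.0215  0.11  ]
hardware changed px 0
```

```bash
python3 - <<'E'
from h import *
from pk import O,YAW,R
img,K,T=im("top")
crop(img,175,265,235,340,8,"pics/e2t.png")
img2,K2,T2=im("scene"); crop(img2,290,150,370,220,8,"pics/e2.png")
# predicted pixels for hypotheses
for face in(-.0216,-.0165):
  f=lambda x,y,z:((proj(K,T,O+R.from_euler('z',YAW).apply([x,y,z]))-[175,265]+.44)*8).round(0)
  print(face,'lever end corners',f(-.096,face+.027,.058),f(-.096,face+.043,.058),'div top rear edge',f(-.028,face+.008,.083),f(.028,face+.008,.083),'front',f(-.028,face,.083),'carriage rear',f(-.028,face+.068,.033),f(.028,face+.068,.033))
E
```

```text
-0.0216 lever end corners [212. 563.] [150. 569.] div top rear edge [246. 286.] [230.  67.] front [277. 283.] carriage rear [ 59. 317.] [ 45. 106.]
-0.0165 lever end corners [193. 565.] [131. 571.] div top rear edge [226. 288.] [210.  69.] front [257. 285.] carriage rear [ 40. 319.] [ 25. 108.]
```

View pics/e2t.png

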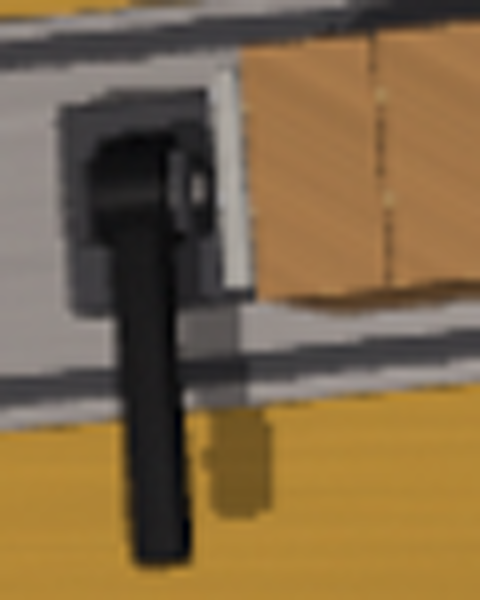

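View pics/e2.png

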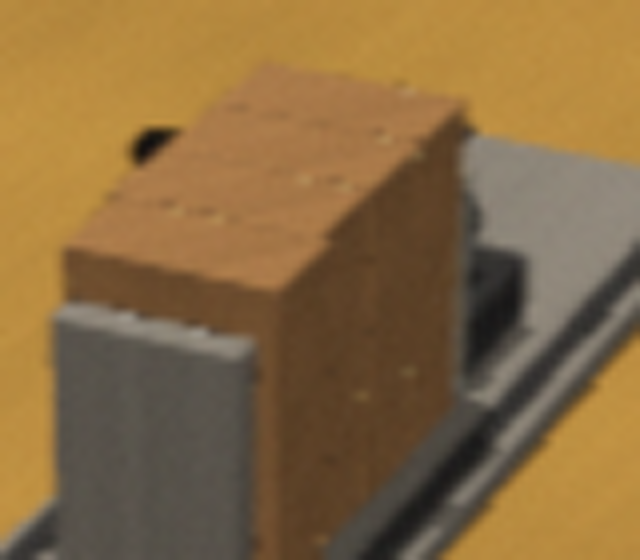

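```bash
python3 - <<'E'
from h import *
from pk import O,YAW,R
img,K,T=im("scene")
crop(img,325,155,365,205,14,"pics/e3.png")
f=lambda x,y,z:((proj(K,T,O+R.from_euler('z',YAW).apply([x,y,z]))-[325,155]+.46)*14).round(0)
for y in (-.0216,-.0165): print('pack4 rear right',y,f(.0305,y,.11),f(.0305,y,.083),f(.0305,y,.01))
for F in (-.0216,-.0165): print('div',F,'front',f(.028,F,.083),f(.028,F,.01),'rear',f(.028,F+.008,.083),f(.028,F+.008,.01),'carr rear',f(.028,F+.068,.033),f(.028,F+.068,.01))
print('stop',((proj(K,T,O+R.from_euler('z',YAW).apply([.028,-.170,.095]))-[290,150]+.44)*8))
E
```

```text
pack4 rear right -0.0216 [334.  89.] [327. 242.] [310. 634.]
pack4 rear right -0.0165 [346.  78.] [339. 230.] [321. 621.]
div -0.0216 front [313. 239.] [297. 631.] rear [332. 221.] [315. 611.] carr rear [450. 354.] [444. 471.]
div -0.0165 front [325. 227.] [308. 618.] rear [344. 209.] [326. 599.] carr rear [461. 343.] [454. 459.]
stop [239.10251619 349.93926969]
```

View pics/e3.png

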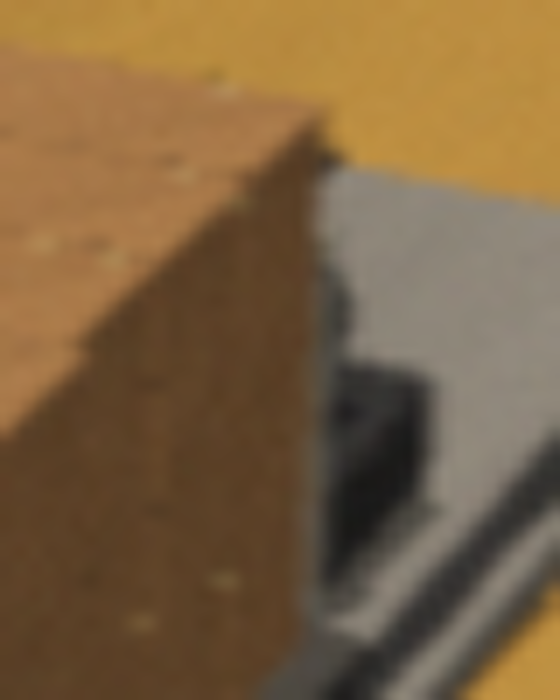

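```bash
python3 - <<'E'
import cv2,numpy as np
r=[]
for n in("z1","z2","e1"):
    a=cv2.imread(f"pics/{n}.png")[280:420,400:500]; r.append(cv2.resize(a,None,fx=2.5,fy=2.5))
cv2.imwrite("pics/cmp.png",np.hstack(r))
E
```

```text
(no output)
```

View pics/cmp.png

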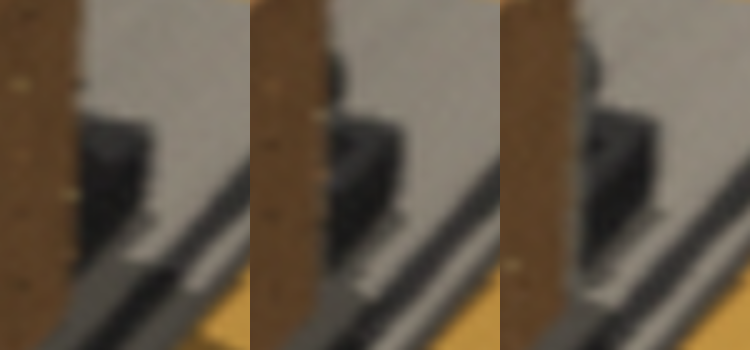

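```bash
python3 - <<'E'
from h import *
from pk import O,YAW,R
img,K,T=im("scene")
crop(img,295,155,335,185,16,"pics/e4.png")
f=lambda x,y,z:((proj(K,T,O+R.from_euler('z',YAW).apply([x,y,z]))-[295,155]+.47)*16).round(0)
for th in(0,.1,.2,.3):
  c,s=np.cos(th),np.sin(th)
  for F in (-.0165,): print(th,[f(-.096*c -k*s*0.006,F+.035-.008,.052+.096*s+k*.006*c) for k in(-1,1)])
E
```

```text
0 [array([176., 267.]), array([175., 196.])]
0.1 [array([181., 212.]), array([174., 139.])]
0.2 [array([193., 157.]), array([178.,  84.])]
0.3 [array([209., 104.]), array([188.,  30.])]
```

View pics/e4.png

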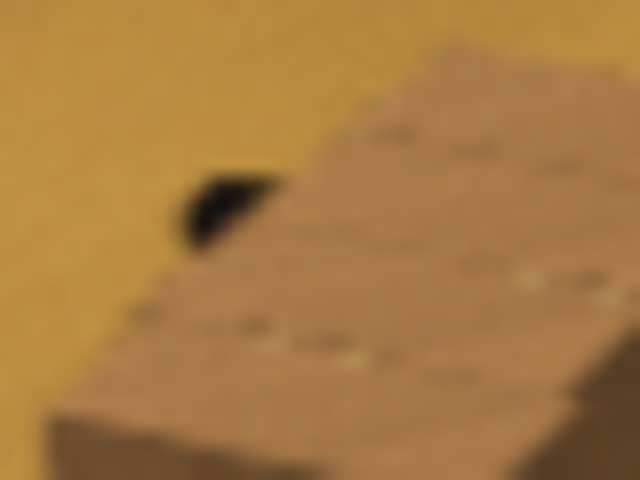

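```bash
python3 plan.py .4392 .2061 .2 3.1416 0 .083 8 .4392 .2061 .034 3.1416 0 .083 5
```

```text
[-0.0002, 0.0005, 0.0002, 0.0003, -0.0495, 0.0034]
[-0.0002, 0.0005, 0.0002, 0.0003, -0.0495, 0.0034]
[-0.0002, 0.0005, 0.0002, 0.0003, -0.0495, 0.0033]
[-0.0002, 0.0005, 0.0002, 0.0003, -0.0495, 0.0033]
[-0.0002, 0.0005, 0.0002, 0.0003, -0.0495, 0.0033]
[-0.0002, 0.0005, 0.0002, 0.0003, -0.0495, 0.0033]
[-0.0002, 0.0005, 0.0002, 0.0002, -0.0495, 0.0033]
[-0.0002, 0.0005, 0.0002, 0.0002, -0.0495, 0.0033]
--
[0.0, 0.0, 0.0, -0.0, 0.0, 0.0332]
[0.0, 0.0, 0.0, -0.0, 0.0, 0.0332]
[0.0, 0.0, 0.0, -0.0, 0.0, 0.0332]
[0.0, 0.0, 0.0, -0.0, 0.0, 0.0332]
[0.0, 0.0, 0.0, -0.0, 0.0, 0.0332]
--
65.17 [ 0.4704 -0.1887  0.2264] [-3.14   0.004  0.085] [-0.1  0.1 -0.7] 0.748 [-0.03  0.44  0.53  1.85 -0.27  0.93 -0.86]
```

Call:
play_rows(rows=[[0,0,0,0,-0.0495,0.003,-0.4],[0,0,0,0,-0.0495,0.003,-0.4],[0,0,0,0,-0.0495,0.003,-0.4],[0,0,0,0,-0.0495,0.003,-0.4],[0,0,0,0,-0.0495,0.003,-0.2],[0,0,0,0,-0.0495,0.003,-0.2],[0,0,0,0,-0.0495,0.004,-0.2],[0,0,0,0,-0.0495,0.004,-0.2]])

```text
time_s: 66.18
tcp_pos: [0.4369, 0.2069, 0.2009]
eef_rot: [-3.14, 0.003, 0.084]
ft_force: [0.5, -0.2, 0.7]
grip_width: 0.6
```

Call:
play_rows(rows=[[0,0,0,0,0,0,-0.2],[0,0,0,0,0,0.03,-0.2],[0,0,0,0,0,0.04,-0.2],[0,0,0,0,0,0.03,-0.2],[0,0,0,0,0,0,-0.2],[0,0,0,0,0,0,-0.2]])

```text
time_s: 66.92
tcp_pos: [0.4377, 0.2046, 0.1018]
eef_rot: [-3.14, 0.002, 0.082]
ft_force: [0.5, -0.2, -0.2]
grip_width: 0.6
```

```bash
python3 plan.py .4392 .2061 .034 3.1416 0 .083 3
```

```text
[-0.0005, 0.0008, -0.0003, 0.0006, -0.0004, 0.0226]
[-0.0005, 0.0008, -0.0003, 0.0006, -0.0004, 0.0226]
[-0.0005, 0.0008, -0.0003, 0.0005, -0.0004, 0.0226]
--
66.92 [0.4377 0.2046 0.1018] [-3.14e+00  2.00e-03  8.20e-02] [ 0.5 -0.2 -0.2] 0.6 [-0.74  0.58  0.39  2.05 -0.39  0.59 -1.58]
```

Call:
play_rows(rows=[[0,0,0,0.001,-0.001,0.0226,-0.2],[0,0,0,0.0005,-0.001,0.0226,-0.2],[0,0,0,0,0,0.0226,-0.2],[0,0,0,0,0,0,0.2],[0,0,0,0,0,0,1],[0,0,0,0,0,0,1],[0,0,0,0,0,0,1],[0,0,0,0,0,0,1]], grip_force=50)

```text
time_s: 67.92
tcp_pos: [0.4391, 0.205, 0.0341]
eef_rot: [3.141, 0.001, 0.081]
ft_force: [0.6, -5.8, 1.6]
grip_width: 0.175
```

```bash
python3 plan.py; python3 - <<'E'
from pk import *
Rz=R.from_euler('z',YAW)
s=bot.read_state(); p=np.array(s['tcp_pos']); print('tray tcp',Rz.inv().apply(p-O))
E
```

```text
67.92 [0.4391 0.205  0.0341] [3.141e+00 1.000e-03 8.100e-02] [ 0.6 -5.8  1.6] 0.175 [-0.68  0.7   0.29  2.08 -0.46  0.42 -1.51]
tray tcp [-0.07519783  0.01736848  0.03414765]
```

Call:
play_rows(rows=[[0,-0.043,0,0,0,-0.006,1],[0,-0.043,0,0,0,-0.0064,1],[0,-0.043,0,0,0,-0.0064,1],[0,-0.043,0,0.0003,0,-0.0063,1],[0,-0.043,0,0.0006,0,-0.0063,1],[0,-0.043,0,0.0008,0,-0.0062,1],[0,-0.043,0,0.001,0,-0.0062,1],[0,-0.043,0,0.0012,0,-0.0062,1]])

```text
time_s: 68.92
tcp_pos: [0.448, 0.2074, 0.0808]
eef_rot: [3.141, 0.352, 0.084]
ft_force: [0.8, -1.4, -9.8]
grip_width: 0.174
```

Call:
play_rows(rows=[[0,0,0,0,0.001,0,1],[0,0,0,0,0.001,0,1],[0,0,0,0,0.001,0,1],[0,0,0,0,0.001,0,1]])

```text
time_s: 69.42
tcp_pos: [0.4487, 0.2045, 0.081]
eef_rot: [-3.14, 0.349, 0.084]
ft_force: [-1.6, 1.7, -7.6]
grip_width: 0.17
```

```bash
cat > tt.py <<'E'
from pk import *
Rz=R.from_euler('z',YAW)
s=bot.read_state(); p=np.array(s['tcp_pos']); print('tray tcp',Rz.inv().apply(p-O).round(4),s['ft_force'].round(1),s['eef_rot'].round(3))
E
python3 tt.py
```

```text
tray tcp [-0.0657  0.0161  0.081 ] [-1.6  1.7 -7.6] [-3.14   0.349  0.084]
```

Call:
play_rows(rows=[[0,0,0,0,0.001,0,1],[0,0,0,0,0.001,0,1],[0,0,0,0,0.001,0,1]])

```text
time_s: 69.8
tcp_pos: [0.449, 0.2017, 0.0811]
eef_rot: [-3.139, 0.35, 0.084]
ft_force: [-3.8, 4.7, -8.2]
grip_width: 0.177
```

Call:
play_rows(rows=[[0,0,0,0,0.001,0,1],[0,0,0,0,0.001,0,1]])

```text
time_s: 70.05
tcp_pos: [0.4491, 0.2015, 0.0812]
eef_rot: [-3.136, 0.35, 0.086]
ft_force: [-2.9, 6.9, -7.0]
grip_width: 0.174
```

```bash
python3 tt.py
```

```text
tray tcp [-0.0656  0.0131  0.0812] [-2.9  6.9 -7. ] [-3.136  0.35   0.086]
```

Call:
play_rows(rows=[[0,0,0,0,0.001,0,1],[0,0.043,0,-0.0012,0,0.0062,1],[0,0.043,0,-0.001,0,0.0062,1],[0,0.043,0,-0.0008,0,0.0062,1],[0,0.043,0,-0.0006,0,0.0063,1],[0,0.043,0,-0.0003,0,0.0063,1],[0,0.043,0,0,0,0.0064,1],[0,0.043,0,0,0,0.0064,1]])

```text
time_s: 71.05
tcp_pos: [0.4397, 0.2007, 0.0426]
eef_rot: [-3.134, 0.039, 0.085]
ft_force: [-3.4, 3.1, 11.5]
grip_width: 0.177
```

Call:
play_rows(rows=[[0,0.043,0,0,0,0.006,1],[0,0,0,0,0,0.001,1],[0,0,0,0,0,0.001,1],[0,0,0,0,0,0,1]])

```text
time_s: 71.55
tcp_pos: [0.4399, 0.2006, 0.0355]
eef_rot: [-3.134, -0.004, 0.085]
ft_force: [-6.6, 5.9, 19.3]
grip_width: 0.179
```

```bash
python3 tt.py; python3 - <<'E'
from h import *
img,K,T=im("scene"); crop(img,325,155,365,205,14,"pics/f1.png")
E
```

```text
tray tcp [-0.0748  0.013   0.0355] [-6.6  5.9 19.3] [-3.134 -0.004  0.085]
```

View pics/f1.png

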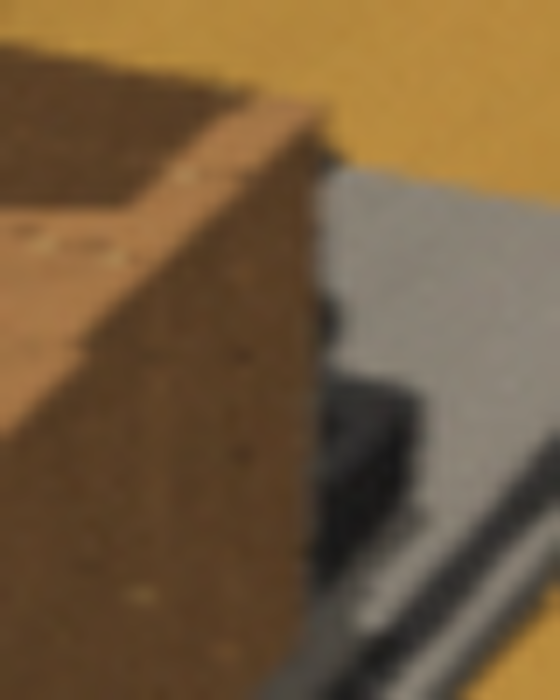

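Call:
play_rows(rows=[[0,0,0,0.0005,0,0.0015,1],[0,0,0,0.0005,0,0.001,1],[0,0,0,0,0,0.001,1],[0,0,0,0,0,0,1]])

```text
time_s: 72.1
tcp_pos: [0.4395, 0.2056, 0.0327]
eef_rot: [-3.127, -0.002, 0.09]
ft_force: [-8.1, 13.5, 25.6]
grip_width: 0.179
```

```bash
python3 tt.py
```

```text
tray tcp [-0.0748  0.018   0.0327] [-8.1 13.5 25.6] [-3.127e+00 -2.000e-03  9.000e-02]
```

Call:
play_rows(rows=[[0,0.05,0,0.001,-0.001,-0.001,1],[0,0.05,0,0.001,-0.001,-0.001,1],[0,0.05,0,0.001,-0.001,0,1],[0,0.05,0,0.001,-0.001,0,1],[0,0.05,0,0.001,0,0,1],[0,0.05,0,0.001,0,0,1],[0,0,0,0,0,0,1]])

```text
time_s: 72.97
tcp_pos: [0.4454, 0.2057, 0.0388]
eef_rot: [3.139, -0.253, 0.084]
ft_force: [-5.9, 1.2, 1.5]
grip_width: 0.175
```

```bash
python3 tt.py; python3 - <<'E'
from h import *
img,K,T=im("scene"); crop(img,270,100,370,220,5,"pics/f2.png")
from pk import *
Rz=R.from_euler('z',YAW)
def pose(t,k,py):
    g=O+Rz.apply([-.075*np.cos(t),py,.052+.075*np.sin(t)])
    r=R.from_euler('xyz',[np.pi,0,YAW])*R.from_rotvec([0,-k,0])
    return g+r.apply([0,0,.019]),r
P=pose(0,-.3,0);print(Rz.inv().apply(P[0]-O))
for i in range(1,9):
    f=i/8; q=pose(.65*f,-.3+.65*f,0); P=plan(q[0],q[1].as_euler('xyz'),1,P=P)
print('down')
for i in range(1,9):
    f=1-i/8; q=pose(.65*f,-.3+.65*f,0); P=plan(q[0],q[1].as_euler('xyz'),1,P=P)
E
```

```text
tray tcp [-0.0689  0.0176  0.0388] [-5.9  1.2  1.5] [ 3.139 -0.253  0.084]
[-6.93851161e-02 -4.87508354e-18  3.38486067e-02]
[0.0, -0.0813, -0.0, 0.0005, -0.0, -0.0058]
[-0.0, -0.0813, -0.0, 0.0005, 0.0, -0.0058]
[0.0, -0.0813, -0.0, 0.0005, 0.0, -0.0058]
[0.0, -0.0813, -0.0, 0.0005, 0.0, -0.0058]
[-0.0, -0.0813, -0.0, 0.0005, 0.0, -0.0058]
[0.0, -0.0812, -0.0, 0.0005, 0.0, -0.0058]
[0.0, -0.0813, -0.0, 0.0005, 0.0, -0.0058]
[0.0, -0.0813, 0.0, 0.0005, -0.0, -0.0058]
down
[-0.0, 0.0813, -0.0, -0.0, 0.0, 0.0058]
[0.0, 0.0813, 0.0, -0.0, -0.0, 0.0058]
[0.0, 0.0812, 0.0, -0.0, -0.0, 0.0058]
[0.0, 0.0813, 0.0, -0.0, -0.0, 0.0058]
[0.0, 0.0813, 0.0, -0.0, -0.0, 0.0058]
[0.0, 0.0813, 0.0, -0.0, -0.0, 0.0058]
[0.0, 0.0813, 0.0, -0.0, -0.0, 0.0058]
[-0.0, 0.0813, 0.0, -0.0, 0.0, 0.0058]
```

View pics/f2.png

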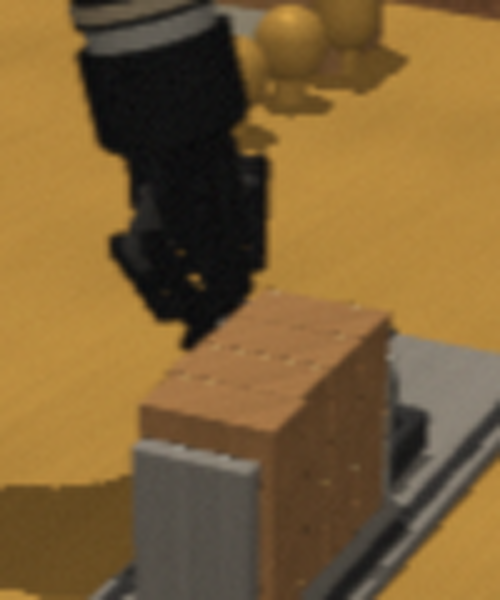

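Call:
play_rows(rows=[[0,-0.08,0,0.0005,0,-0.0052,1],[0,-0.08,0,0.0005,0,-0.0055,1],[0,-0.08,0,0.0005,0,-0.0055,1],[0,-0.08,0,0.0005,0,-0.0055,1],[0,-0.08,0,0.0005,0,-0.0055,1],[0,-0.08,0,0.0005,0,-0.0055,1],[0,-0.07,0,0.0005,0,-0.0052,1],[0,0,0,0,0,0,1]])

```text
time_s: 74.03
tcp_pos: [0.4491, 0.2038, 0.0766]
eef_rot: [3.133, 0.298, 0.079]
ft_force: [-4.7, 1.0, -0.3]
grip_width: 0.172
```

```bash
python3 tt.py
```

```text
tray tcp [-0.0654  0.0154  0.0766] [-4.7  1.  -0.3] [3.133 0.298 0.079]
```

Call:
play_rows(rows=[[0,0,0,0,0.001,0,1],[0,0,0,0,0.001,0,1],[0,0,0,0,0.001,0,1],[0,0,0,0,0.001,0,1],[0,0,0,0,0.001,0,1]])

```text
time_s: 74.65
tcp_pos: [0.4493, 0.2014, 0.0766]
eef_rot: [3.138, 0.296, 0.081]
ft_force: [-5.3, 5.5, -2.5]
grip_width: 0.179
```

```bash
python3 tt.py; python3 - <<'E'
from h import *
img,K,T=im("top"); crop(img,190,255,290,315,8,"pics/f3t.png")
img,K,T=im("scene"); crop(img,325,155,365,205,14,"pics/f3.png")
E
```

```text
tray tcp [-0.0654  0.013   0.0766] [-5.3  5.5 -2.5] [3.138 0.296 0.081]
```

View pics/f3.png

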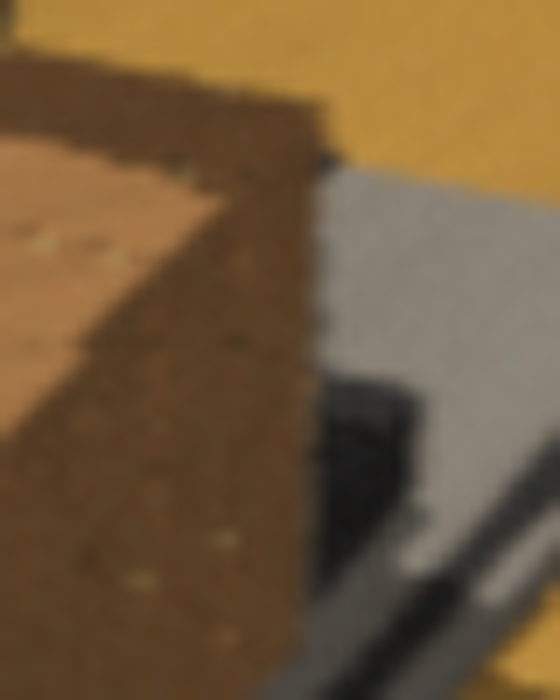

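View pics/f3t.png

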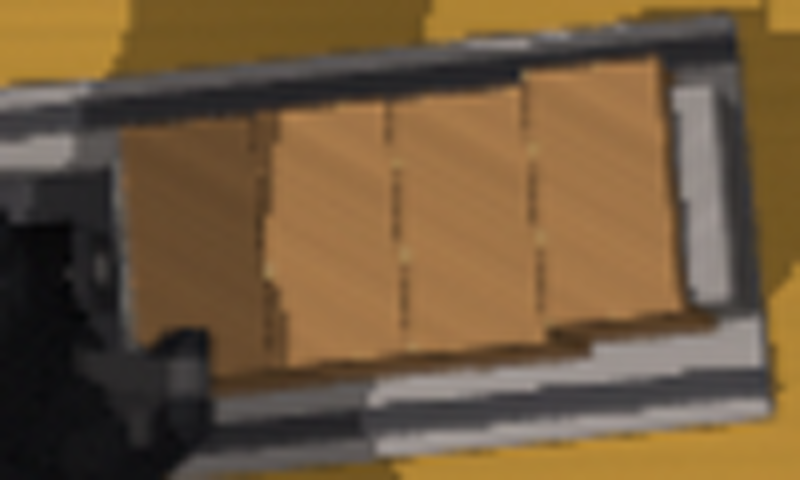

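```bash
python3 - <<'E'
from pk import *
Rz=R.from_euler('z',YAW)
def pose(t,k,py):
    g=O+Rz.apply([-.075*np.cos(t),py,.052+.075*np.sin(t)])
    r=R.from_euler('xyz',[np.pi,0,YAW])*R.from_rotvec([0,-k,0])
    return g+r.apply([0,0,.019]),r
P=pose(.607,.296,0);print(Rz.inv().apply(P[0]-O))
for i in range(1,9):
    f=1-i/8; q=pose(.607*f,-.22+.516*f,0); P=plan(q[0],q[1].as_euler('xyz'),1,P=P)
print(Rz.inv().apply(P[0]-O))
E
```

```text
[-6.71444533e-02 -1.07491179e-17  7.66067381e-02]
[-0.0, 0.0645, -0.0, -0.0003, 0.0, 0.0054]
[-0.0, 0.0645, 0.0, -0.0002, -0.0, 0.0055]
[0.0, 0.0645, 0.0, -0.0002, 0.0, 0.0055]
[0.0, 0.0645, -0.0, -0.0001, -0.0, 0.0055]
[-0.0, 0.0645, 0.0, -0.0001, -0.0, 0.0055]
[0.0, 0.0645, 0.0, 0.0, 0.0, 0.0055]
[-0.0, 0.0645, 0.0, 0.0001, -0.0, 0.0055]
[0.0, 0.0645, 0.0, 0.0001, 0.0, 0.0055]
[-7.08536372e-02 -2.13733097e-17  3.34579485e-02]
```

Call:
play_rows(rows=[[0,0.0645,0,-0.0005,0.001,0.0054,1],[0,0.0645,0,-0.0005,0.001,0.0055,1],[0,0.0645,0,-0.0004,0.0005,0.0055,1],[0,0.0645,0,-0.0003,0,0.0055,1],[0,0.0645,0,-0.0002,0,0.0055,1],[0,0.0645,0,0,0,0.0055,1],[0,0,0,0,0,0,1]])

```text
time_s: 75.62
tcp_pos: [0.4443, 0.2008, 0.046]
eef_rot: [-3.14, -0.095, 0.085]
ft_force: [-8.1, 6.8, 9.4]
grip_width: 0.178
```

```bash
python3 tt.py; python3 plan.py; python3 - <<'E'
from h import *
img,K,T=im("top"); crop(img,150,255,290,340,5,"pics/f4t.png")
E
```

```text
tray tcp [-0.0704  0.0128  0.046 ] [-8.1  6.8  9.4] [-3.14  -0.095  0.085]
75.62 [0.4443 0.2008 0.046 ] [-3.14  -0.095  0.085] [-8.1  6.8  9.4] 0.178 [-0.85  0.7   0.54  2.15 -0.87  0.4  -1.1 ]
```

View pics/f4t.png

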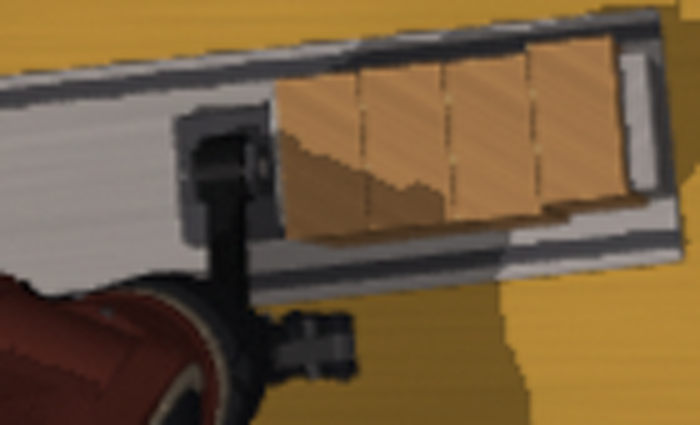

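Call:
play_rows(rows=[[0,0.05,0,0.0001,0,0.0055,1],[0,0.05,0,0.0001,0,0.0055,1],[0,0,0,0,0,0.001,1],[0,0,0,0,0,0,1]])

```text
time_s: 76.18
tcp_pos: [0.4451, 0.2021, 0.0346]
eef_rot: [-3.136, -0.193, 0.086]
ft_force: [-12.5, 6.6, 18.2]
grip_width: 0.173
```

```bash
python3 tt.py
```

```text
tray tcp [-0.0695  0.0141  0.0346] [-12.5   6.6  18.2] [-3.136 -0.193  0.086]
```

```bash
python3 - <<'E'
from h import *
img,K,T=im("top"); crop(img,175,265,235,340,8,"pics/f5t.png")
img,K,T=im("scene"); crop(img,325,155,365,205,14,"pics/f5.png")
E
```

```text
(no output)
```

View pics/f5t.png

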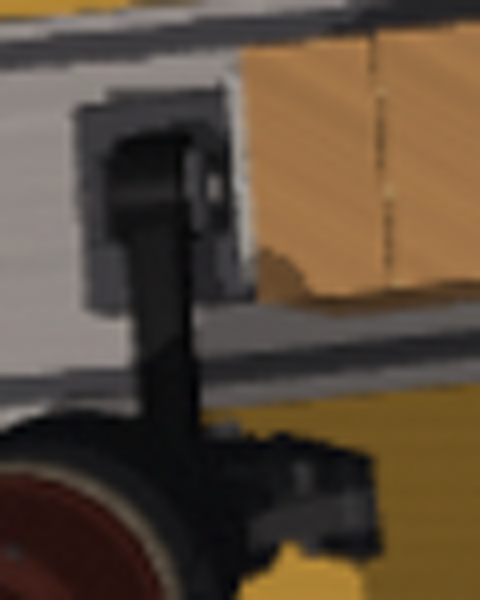

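View pics/f5.png

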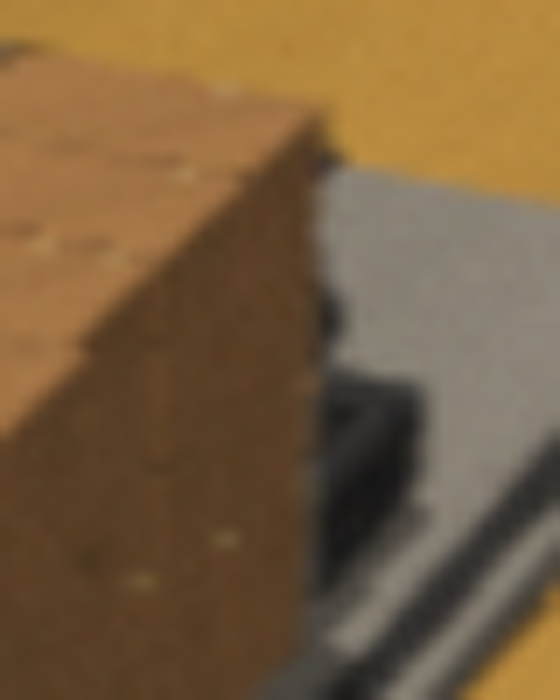

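Call:
play_rows(rows=[[0,0,0,-0.001,-0.001,-0.0005,1],[0,0,0,-0.001,-0.001,-0.0005,1],[0,0,0,0,0,0,1]])

```text
time_s: 76.65
tcp_pos: [0.4452, 0.2024, 0.035]
eef_rot: [-3.14, -0.197, 0.085]
ft_force: [-6.9, 5.9, 10.9]
grip_width: 0.176
```

```bash
python3 tt.py
```

```text
tray tcp [-0.0693  0.0143  0.035 ] [-6.9  5.9 10.9] [-3.14  -0.197  0.085]
```

Call:
play_rows(rows=[[0,0,0,-0.001,-0.001,-0.0005,1],[0,0,0,0,-0.001,0,1],[0,0,0,0,0,0,1]])

```text
time_s: 77.03
tcp_pos: [0.4453, 0.2025, 0.0351]
eef_rot: [3.14, -0.199, 0.083]
ft_force: [-3.7, 3.8, 7.7]
grip_width: 0.175
```

```bash
python3 tt.py
```

```text
tray tcp [-0.0693  0.0144  0.0351] [-3.7  3.8  7.7] [ 3.14  -0.199  0.083]
```

Call:
play_rows(rows=[[0,0,0,-0.0005,-0.001,-0.0005,1],[0,0,0,0,-0.0005,-0.0003,1],[0,0,0,0,0,0,1]])

```text
time_s: 77.4
tcp_pos: [0.4452, 0.2026, 0.035]
eef_rot: [3.137, -0.201, 0.082]
ft_force: [0.9, 3.0, 7.5]
grip_width: 0.177
```

```bash
python3 tt.py
```

```text
tray tcp [-0.0694  0.0145  0.035 ] [0.9 3.  7.5] [ 3.137 -0.201  0.082]
```

Call:
play_rows(rows=[[0,0,0,0,0,0,0.5],[0,0,0,0,0,0,0.1],[0,0,0,0,0,0,-0.2],[0,0,0,0,0,0,-0.2]])

```text
time_s: 77.9
tcp_pos: [0.4418, 0.2021, 0.0335]
eef_rot: [3.136, -0.194, 0.082]
ft_force: [0.5, 0.3, 0.8]
grip_width: 0.597
```

```bash
python3 tt.py; python3 - <<'E'
from h import *
img,K,T=im("top"); crop(img,175,265,235,340,8,"pics/f6t.png")
img,K,T=im("scene"); crop(img,325,155,365,205,14,"pics/f6.png")
E
```

```text
tray tcp [-0.0727  0.0143  0.0335] [0.5 0.3 0.8] [ 3.136 -0.194  0.082]
```

View pics/f6t.png

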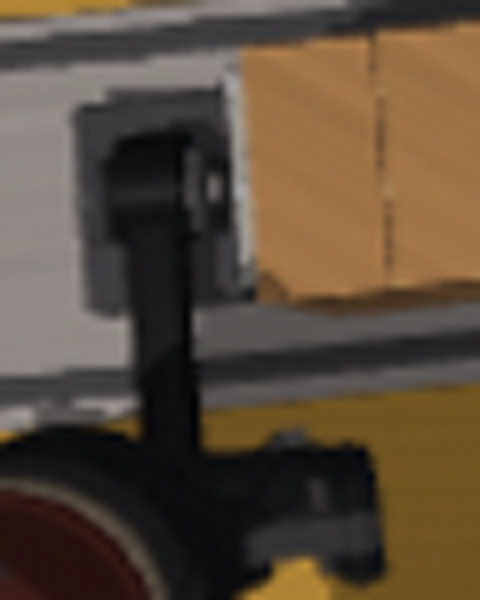

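View pics/f6.png

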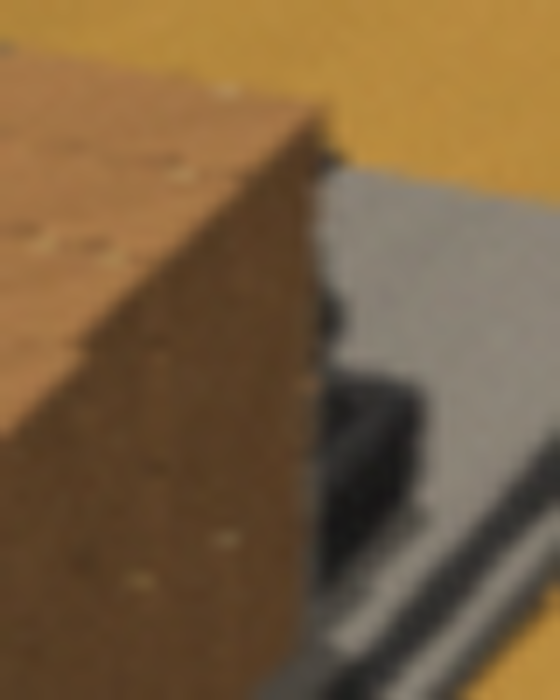

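```bash
python3 - <<'E'
import cv2,numpy as np
def carr(n):
    a=cv2.imread(f"pics/{n}.png",0).astype(float)
    # dark->bright transition right of carriage rows 400-480
    xs=[]
    for r in range(400,490,4):
        p=a[r,360:480]; m=(p.min()+np.median(a[300:380,480:540]))/2
        i=np.argmax(p>m) if p[0]<m else None
        if i: xs.append(360+i-1+(m-p[i-1])/(p[i]-p[i-1]))
    return np.round(np.median(xs),2)
for n in("e3","f1","f3","f5","f6"): print(n,carr(n))
E
```

```text
e3 429.33
f1 419.0
f3 415.83
f5 420.83
f6 420.67
```

Call:
play_rows(rows=[[0,0,0,0,0,0,0.4],[0,0,0,0,0,0,1],[0,0,0,0,0,0,1],[0,0,0,0,0,0,1]], grip_force=60)

```text
time_s: 78.5
tcp_pos: [0.4419, 0.2024, 0.0338]
eef_rot: [3.137, -0.194, 0.083]
ft_force: [-0.2, -0.7, 2.8]
grip_width: 0.173
```

Call:
play_rows(rows=[[0,-0.08,0,0.0005,0,-0.0056,1],[0,-0.08,0,0.0005,0,-0.0058,1],[0,-0.08,0,0.0005,0,-0.0058,1],[0,-0.08,0,0.0005,0,-0.0058,1],[0,-0.08,0,0.0005,0,-0.0058,1],[0,-0.08,0,0.0005,0,-0.0058,1],[0,0,0,0,0,0,1]])

```text
time_s: 79.38
tcp_pos: [0.4411, 0.2034, 0.0687]
eef_rot: [3.139, 0.298, 0.082]
ft_force: [-7.8, 0.1, 10.2]
grip_width: 0.172
```

Call:
play_rows(rows=[[0,0,0,0,0.001,0,1],[0,0,0,0,0.001,0,1],[0,0,0,0,0.001,0,1],[0,0,0,0,0.001,0,1],[0,0,0,0,0,0,1]])

```text
time_s: 80.0
tcp_pos: [0.4414, 0.2008, 0.0686]
eef_rot: [3.141, 0.295, 0.082]
ft_force: [-6.4, 2.3, 8.9]
grip_width: 0.176
```

```bash
python3 tt.py
```

```text
tray tcp [-0.0732  0.013   0.0686] [-6.4  2.3  8.9] [3.141 0.295 0.082]
```

Call:
play_rows(rows=[[0,0,0,0,0.0015,0,1],[0,0,0,0,0.0015,0,1],[0,0,0,0,0.0015,0,1],[0,0,0,0,0,0,1]])

```text
time_s: 80.5
tcp_pos: [0.4414, 0.2005, 0.0686]
eef_rot: [-3.135, 0.295, 0.086]
ft_force: [-7.1, 9.1, 9.5]
grip_width: 0.173
```

```bash
python3 tt.py; python3 - <<'E'
from pk import *
Rz=R.from_euler('z',YAW)
def pose(t,k,py):
    g=O+Rz.apply([-.075*np.cos(t)-.002,py,.052+.075*np.sin(t)])
    r=R.from_euler('xyz',[np.pi,0,YAW])*R.from_rotvec([0,-k,0])
    return g+r.apply([0,0,.019]),r
P=pose(.48,.295,0);print(Rz.inv().apply(P[0]-O))
for i in range(1,8):
    f=1-i/7; q=pose(.48*f,-.2+.495*f,0); P=plan(q[0],q[1].as_euler('xyz'),1,P=P)
print(Rz.inv().apply(P[0]-O))
E
```

```text
tray tcp [-0.0733  0.0127  0.0686] [-7.1  9.1  9.5] [-3.135  0.295  0.086]
[-7.40486764e-02 -1.15957565e-17  6.84541975e-02]
[-0.0, 0.0707, -0.0, 0.0006, -0.0, 0.005]
[0.0, 0.0707, 0.0, 0.0006, -0.0, 0.005]
[-0.0, 0.0707, 0.0, 0.0005, 0.0, 0.005]
[-0.0, 0.0707, 0.0, 0.0005, 0.0, 0.005]
[0.0, 0.0707, -0.0, 0.0005, -0.0, 0.005]
[-0.0, 0.0707, 0.0, 0.0005, -0.0, 0.005]
[0.0, 0.0707, 0.0, 0.0005, 0.0, 0.005]
[-7.32252827e-02 -9.09101682e-18  3.33787350e-02]
```

Lower with extra lateral push added at the end of the stroke.

Call:
play_rows(rows=[[0,0.07,0,0.0003,0,0.005,1],[0,0.07,0,0.0003,0,0.005,1],[0,0.07,0,0.0003,0.0005,0.005,1],[0,0.07,0,0.0003,0.001,0.005,1],[0,0.07,0,0.0003,0.001,0.005,1],[0,0.06,0,0.0003,0.001,0.005,1]])

```text
time_s: 81.25
tcp_pos: [0.4408, 0.2003, 0.0384]
eef_rot: [-3.131, -0.119, 0.091]
ft_force: [-7.7, 18.4, 16.2]
grip_width: 0.174
```

```bash
python3 tt.py
```

```text
tray tcp [-0.0739  0.0126  0.0384] [-7.7 18.4 16.2] [-3.131 -0.119  0.091]
```

Call:
play_rows(rows=[[0,0.05,0,0.0003,0,0.0035,1],[0,0,0,0,0,0.0015,1],[0,0,0,0,0,0,1]])

```text
time_s: 81.62
tcp_pos: [0.4417, 0.2004, 0.0334]
eef_rot: [-3.131, -0.167, 0.091]
ft_force: [-6.8, 12.3, 8.9]
grip_width: 0.172
```

```bash
python3 tt.py
```

```text
tray tcp [-0.073   0.0126  0.0334] [-6.8 12.3  8.9] [-3.131 -0.167  0.091]
```

Call:
play_rows(rows=[[0,0,0,-0.0005,-0.001,0,1],[0,0,0,-0.0005,-0.001,-0.0005,1],[0,0,0,-0.0005,-0.001,0,1],[0,0,0,0,0,0,1]])

```text
time_s: 82.12
tcp_pos: [0.4418, 0.2005, 0.0335]
eef_rot: [-3.136, -0.17, 0.089]
ft_force: [-3.8, 9.2, 3.7]
grip_width: 0.172
```

```bash
python3 tt.py
```

```text
tray tcp [-0.0729  0.0127  0.0335] [-3.8  9.2  3.7] [-3.136 -0.17   0.089]
```

Call:
play_rows(rows=[[0,0,0,-0.0005,-0.001,0,1],[0,0,0,0,-0.001,0,1],[0,0,0,0,-0.001,0,1],[0,0,0,0,0,0,1]])

```text
time_s: 82.62
tcp_pos: [0.4418, 0.2007, 0.0335]
eef_rot: [-3.14, -0.172, 0.086]
ft_force: [-2.4, 5.1, 3.4]
grip_width: 0.173
```

```bash
python3 tt.py
```

```text
tray tcp [-0.0729  0.0129  0.0335] [-2.4  5.1  3.4] [-3.14  -0.172  0.086]
```

Call:
play_rows(rows=[[0,0,0,0,-0.001,0,1],[0,0,0,0,-0.001,0,1],[0,0,0,0,-0.0005,0,1],[0,0,0,0,0,0,1]])

```text
time_s: 83.12
tcp_pos: [0.4418, 0.2008, 0.0335]
eef_rot: [3.14, -0.172, 0.084]
ft_force: [-5.0, 2.6, 4.8]
grip_width: 0.169
```

Call:
play_rows(rows=[[0,0,0,0,0,0,0.5],[0,0,0,0,0,0,0.1],[0,0,0,0,0,0,-0.2],[0,0,0,0,0,0,-0.2]])

```text
time_s: 83.62
tcp_pos: [0.4431, 0.1987, 0.0333]
eef_rot: [3.136, -0.174, 0.082]
ft_force: [0.3, 0.7, 0.0]
grip_width: 0.597
```

```bash
python3 tt.py; python3 - <<'E'
from h import *
img,K,T=im("top"); crop(img,175,265,235,340,8,"pics/g6t.png")
img,K,T=im("scene"); crop(img,325,155,365,205,14,"pics/g6.png")
E
```

```text
tray tcp [-0.0718  0.0108  0.0333] [0.3 0.7 0. ] [ 3.136 -0.174  0.082]
```

View pics/g6t.png

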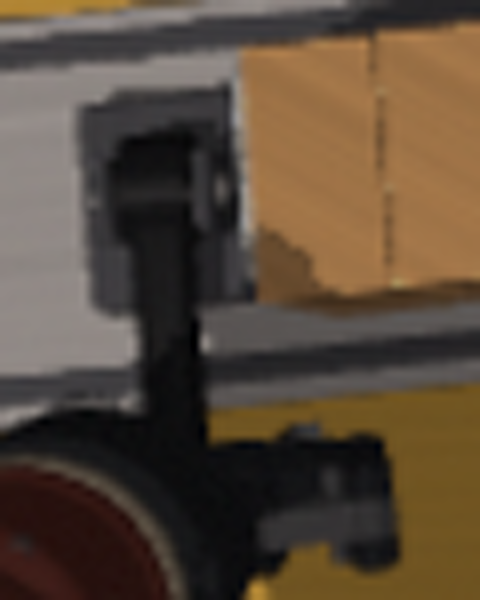

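Call:
play_rows(rows=[[0,0,0,0.003,0,-0.02,-0.2],[0,-0.02,0,0.006,0,-0.03,-0.2],[0,-0.05,0,0.006,0,-0.04,-0.2],[0,-0.05,0,0.005,0,-0.05,-0.2],[0,-0.05,0,0,0,-0.05,-0.2],[0,0,0,0,0.05,0,-0.2],[0,0,0,0,0.06,0,-0.2],[0,0,0,0,0.06,0,-0.2]])

```text
time_s: 84.72
tcp_pos: [0.4537, 0.029, 0.2257]
eef_rot: [3.137, -0.005, 0.083]
ft_force: [1.9, 0.7, -0.7]
grip_width: 0.602
```

Call:
play_rows(rows=[[0,0,0,0,0.06,0,-0.2],[0,0,0,0,0.06,0,-0.2],[0,0,0,0,0.06,0,-0.2],[0,0,0,0,0.06,0,-0.2],[0,0,0,0,0,0,-0.2],[0,0,0,0,0,0,-0.2]])

```text
time_s: 85.48
tcp_pos: [0.4729, -0.2084, 0.2262]
eef_rot: [3.139, -0.003, 0.081]
ft_force: [-0.8, -0.1, -0.6]
grip_width: 0.601
```

```bash
python3 plan.py; python3 - <<'E'
from h import *
from pk import O,YAW,R
img,K,T=im("top"); crop(img,110,240,310,340,4,"pics/h6t.png"); 
a=cv2.imread("pics/top0.png").astype(int);d=np.abs(a-img).max(2)[140:215,170:470]>60;print('hardware changed px',d.sum())
img,K,T=im("scene"); crop(img,325,155,365,205,14,"pics/h6.png"); cv2.imwrite("pics/h6f.png",img)
E
python3 - <<'E'
import cv2,numpy as np
def carr(n):
    a=cv2.imread(f"pics/{n}.png",0).astype(float); xs=[]
    for r in range(400,490,4):
        p=a[r,360:480]; m=(p.min()+np.median(a[300:380,480:540]))/2
        i=np.argmax(p>m)
        if i: xs.append(360+i-1+(m-p[i-1])/(p[i]-p[i-1]))
    return np.round(np.median(xs),2)
for n in("e3","f6","g6","h6"): print(n,carr(n))
E
```

```text
85.47 [ 0.4729 -0.2084  0.2262] [ 3.139e+00 -3.000e-03  8.100e-02] [-0.8 -0.1 -0.6] 0.601 [-0.21  0.55  0.91  1.83 -0.51  1.01 -0.58]
hardware changed px 0
e3 429.33
f6 420.67
g6 419.0
h6 419.33
```

View pics/h6t.png

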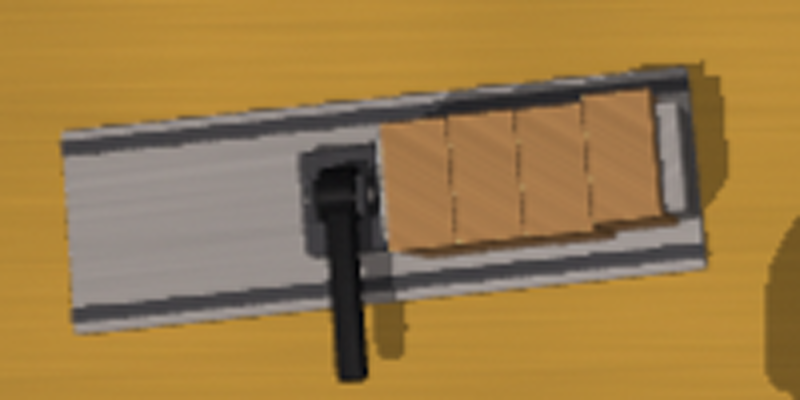

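View pics/h6f.png

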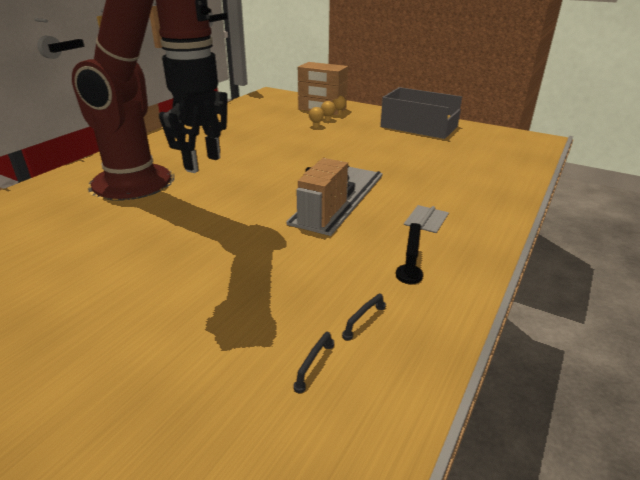

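```bash
python3 -c "
from rig import bot
print(bot.sign_off())"
```

```text
the job is handed in; nothing more can be done
None
```

The job is handed in, after about 85 s of robot time. All four packs stand upright in one row with their wide faces to the end stop, the divider is snug against them, and the lever is down.

- **Lever and divider:** I swung the lever up to about 1.15 rad and dragged the divider back to a gap of about 235 mm. I then placed the packs, dragged the divider until the row was tight, and lowered the lever.
- **Knocked pack:** The first pack was moved about 1 cm aside and turned while it stood in the tray. I gripped it from above and moved it back into line. It still sits about 3 mm off the others sideways.
- **Locking took three tries:**
  1. The first time, the divider ended about 4 mm back from the row, which I noticed only after letting go. The likely cause is the gripper body touching the last pack, though I did not confirm it.
  2. I repeated it with the tool leaning away, which left about 1 mm.
  3. I repeated it once more with a firmer push and a gradual release.

  On the second and third tries the lever was raised only to about 0.5–0.6 rad, above the free limit of 0.3.

**Last checks**
- Both cameras show the row flush, and the divider did not move when I let go. The gap works out at about 136 mm, which is four packs.
- The gripper height at the end puts the lever at about 0 rad.
- The loose hardware shows no changed pixels in the top view.
- The arm is clear of everything.
- None of the final checks failed. I can measure the gap only to about 1 mm.

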